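# Load battery packs into the test dock by way of the angled rest

## Task

Get the test dock ready by pulling the black knob back and across into its holding notch, so that the red clamp bar stays open and you can let go. Then stand every green battery pack upright on its copper contacts, one to a bay of the dock, setting them down on the yellow angled rest, contacts down, to change from a grip on the long edges to a grip on the upper end. When all are in, free the knob so that the clamp bar springs forward against the packs; leave the other things on the bench where they are.

Things in the scene. Friction and masses are not known exactly. Their poses are not given: they have to be found in the camera images.
- pack1: Battery pack, a flat slab 130 (own x) x 54 (own y) x 18 mm (own z), about 0.2 kg, green, both broad faces alike with a white panel. The end at its own +x has a 17 mm black cap with copper contact strips; the other end is plain. Origin at the centre of the slab. Starts flat on the bench. May be absent.
- pack2: Battery pack, a flat slab 130 (own x) x 54 (own y) x 18 mm (own z), about 0.2 kg, green, both broad faces alike with a white panel. The end at its own +x has a 17 mm black cap with copper contact strips; the other end is plain. Origin at the centre of the slab. Starts flat on the bench. May be absent.
- pack3: Battery pack, a flat slab 130 (own x) x 54 (own y) x 18 mm (own z), about 0.2 kg, green, both broad faces alike with a white panel. The end at its own +x has a 17 mm black cap with copper contact strips; the other end is plain. Origin at the centre of the slab. Starts flat on the bench. May be absent.
- rest: Angled rest, fixed: a yellow pad sloping at 45 degrees, rising toward its own +x, on an aluminium foot and a dark base plate 130 x 90 x 8 mm. Pad surface 80 mm long up the slope and 40 mm wide (own y), narrower than a pack, so fingers on a pack's long edges pass beside it. A lip at the lower end stands 14 mm proud, square to the pad. Origin on the bench under the base's middle.
- rest_lip (a point): Middle of the line where the pad surface meets the lip, 35 mm above the bench, at (-30, 0, 35) mm in the rest's frame; axes as the rest's (x level, z up). A pack parked with its end on the lip has its centre 65 mm up the slope and 9 mm above the pad surface; its upper 50 mm overhang the pad's top end freely, so fingers can close on its 18 mm thickness there, reaching down along the slope.
- dock: Battery test dock, fixed: grey base and back wall, black dividers making three bays side by side along its own y (pitch 66 mm, each 25 mm wide), red sprung clamp bar across the front (own -x), aluminium gate plate with black knob at the very front. Origin on the bench below bay1. Back wall: inner face at x = +35, top 68 mm up. Dividers: x = +2 to +35, 64 mm high.
- bay0 (a point): Centre of the floor of bay 0 (own -y side), 8 mm above the bench, axes as the dock's; the back wall's inner face is 35 mm toward +x of it. A pack stands in it on its 54 x 18 mm end, broad faces toward the dock's +y and -y.
- bay1 (a point): Centre of the floor of bay 1 (middle), 8 mm above the bench, axes as the dock's; the back wall's inner face is 35 mm toward +x of it. A pack stands in it on its 54 x 18 mm end, broad faces toward the dock's +y and -y.
- bay2 (a point): Centre of the floor of bay 2 (own +y side), 8 mm above the bench, axes as the dock's; the back wall's inner face is 35 mm toward +x of it. A pack stands in it on its 54 x 18 mm end, broad faces toward the dock's +y and -y.
- clamp_bar (a joint): Travel of the red bar toward the dock's -x, m: 0 = sprung home (its face at dock x = 0, 21 to 47 mm up, blocking the bays), end stop 0.047. A damped spring drives it home: 4.5 N at 0, about 11 N at the stop. In the notch it rests at 0.036 (bays then 71 mm deep); on loaded packs at 0.019.
- latch_knob (a joint): Sideways travel of the knob toward the dock's +y, m: 0 = in the straight slot, 0.021 = end stop; 0.6 N friction, no spring. The knob pulls the bar. Its stem can go sideways only with clamp_bar above 0.041; past about 0.019 it drops 5 mm back into the holding notch and stays. To free: pull 5 mm or more toward -x, shift back to 0, let it forward.
- knob_grip (a point): Grip point on the axis of the black knob, 94 mm above the bench, moves with it; axes as the dock's. The knob is 18 x 18 mm square (sides along the dock's x and y), from 69 to 114 mm above the bench; the gate plate below it has its top at 61 mm.
- tape: Yellow ring of tape, 72 mm across, 19 mm high, origin at the centre of its underside. Bystander: leave it where it is.
- screwdriver: Black-handled screwdriver, 170 mm, lying flat. Bystander: leave it where it is.
- jar: Screw jar with blue cap, 52 mm across, 60 mm high, origin under its centre. Bystander: leave it where it is.
- cleaner: Upright cleaner bottle with black cap, 48 mm across, 140 mm high, origin under its centre. Bystander: leave it where it is.
- meter: Grey multimeter lying flat, 160 x 80 x 34 mm, origin under its centre. Bystander: leave it where it is.
- parts_box: Blue open parts box with four compartments, 130 x 100 x 40 mm, origin under its centre. Bystander: leave it where it is.
- tablet: Tablet lying flat, 200 x 135 x 10 mm, dark screen up, origin under its centre. Bystander: leave it where it is.
There are look-alikes about, which are no part of the job. Leave any blue or purple look-alike of the pack1 alone.

How it is judged:
By the outcome, as a careful person would: the job done as asked, in the order asked, and still so for the second after the job is handed in, with the robot touching nothing.
Of pack1, pack2, pack3 only 2 to 3 are there at a start; the rules pass over those that are not, and their reading is None.
At some moment in a run one of pack1, pack2, pack3 may be knocked a few centimetres aside while the robot is not near it.
It also fails if it takes over 210 s, if anything falls off the work surface, if the arm or the gripper's body presses on something with over 40 N, if the wrist force passes 120 N, or if a joint passes its speed limit or range.

## Robot

A 6-joint arm with a two-finger parallel gripper is mounted at the origin on the work surface. World frame = base frame: x ahead of the robot, y to its left, z up, the work surface at z = 0. Lengths are in m, angles in rad, forces in N, time in s.
With the tool pointing down it reaches from about 0.25 to 0.725 m from the base axis. Payload 4 kg.
Tool frame: the origin (TCP) lies midway between the tips of the shut fingers; the grasp point (between the pads) lies 19 mm behind it; y points along the fingers, x is the direction in which the jaws open and shut, and the axes are right-handed (so a half turn about y gives the same grasp; the last joint's range is limited). The gripper opens to 85 mm and grips with 20 to 120 N. Pads are 22 mm wide; open, the fingers measure 114 mm over their backs; the gripper's body (76 mm by 85 mm) begins 54 mm behind the grasp point. The pads swing forward as they close: fully open they stand 13 mm farther back than shut.
Start: joints at [1.247, 0.241, 0.005, 1.335, 0, 1.571], TCP at [0.159, 0.474, 0.205] pointing down, gripper open.
Joint ranges: [-2.72, 2.72], [-1.05, 1.87], [-1.09, 1.28], [-1.99, 2.15], [-1.42, 1.44], [-3.14, 3.14]. Speed limits (rad/s): [2.79, 2.79, 3.14, 3.14, 3.14, 3.14].

## Interface

Orientations are given as a unit quaternion [x, y, z, w].
In Python, from workcell import bot gives the robot as it stands. The module is installed in compiled form; this text tells all that it offers.
- The arm moves only by the shell command python3 -m inch 'ROWS'. ROWS is text: rows parted by semicolons, each of 7 numbers parted by spaces: the turn, a rotation vector about the tool's x, y, z in degrees, then the shift along the tool's x, y, z in mm, then the closure, from 0 (fully open) to 1 (shut). In form: ax ay az dx dy dz fingers; .... A call has 1 to 12 rows; each row shifts and turns the commanded pose from where the row before left it, along the tool's axes as they then stand; what a row does not reach is not made up. A row lasts 1/8 s, in which the tool goes at most 62.5 mm and 10.7 degrees, less where a joint would pass 70% of its speed; a pose out of reach is approached as far as the arm can. A call with a gripper value outside its range is refused whole. The fingers move at their own pace and stop on an object; the grip force is fixed at half the most. Time passes only in rows, so rows that do not move let the fingers close. It gives the time, the measured TCP pose, the force and the opening at its end, in the units of the state.
- bot.get_obs(): the state, without advancing time (a new reading comes with each control period).
- bot.camera(name): name is "side" or "top"; returns a dict with "color" (480x640x3 uint8, blue, green, red), "fx", "fy", "cx", "cy" (pixels), "extrinsics" (4x4, takes a point from world to camera coordinates). Camera axes: x right, y up, looking along -z (the intrinsics and any distortion apply to the point x, -y, -z); pixel columns grow to the right and rows downward; lengths in m; the calibration is good to about 2 mm. A picture is of the moment at which its call begins. There is no depth.
- bot.job_done(): hands the job in, once; it reports no verdict.
Trained networks look in the newest picture that a camera, given by its name, has taken for a name from the list of things; names that differ only in an ending like _2 or _b are one class to them, and where a whole thing is asked for, a point or a joint stands for the part that bears it (a point fixed in the world has none). Each returns a list of dicts, best first, with "conf" (0 to 1); they miss things now and then, are a little off and sometimes report something else, mostly with a low value. They report only what shows in the picture. A call takes as long as a camera call. They do not tell look-alikes from the thing itself.
- bot.look_for(name, camera): "extent" ([left, top, right, bottom] in pixels, round what is visible of it).
- bot.cut_out(name, camera): "region" (480x640 bool, what is visible of it) and "extent" ([left, top, right, bottom] in pixels, round what is visible of it).
- bot.spot_point(name, camera): "point" ([column, row] in pixels: a listed point, or the origin of a listed thing).
The state is a dict: "clock": time; "joint_pos": joint angles; "joint_vel": joint speeds; "tau": joint torques, N m; "eef_pos": TCP position; "tool_rot": TCP orientation; "ft_force": force on the tool from outside, world axes, zero at the start; "ft_torque": the same for the moment, N m; "grip_width": finger opening in m.
Only numpy, scipy, OpenCV 4.12 (cv2) and the standard library are available. Lean on these libraries where they do the work, as an engineer would, in place of code of your own. Each camera call takes 0.05 s, during which the arm holds its last target.

## Working session

There is one attempt and no reset: what is moved stays moved. The work goes in short steps, Python scripts to look and compute and a shell command to move; the robot and the scene stay as the last step left them, time stands still between calls to the robot, and variables do not carry over. Pictures are saved under pics/ and viewed, and the job is handed in when it is done.

```bash
ls; mkdir -p pics; python3 - <<'E'
from workcell import bot
import cv2, numpy as np
np.set_printoptions(precision=4,suppress=True)
o=bot.get_obs()
for k,v in o.items(): print(k,np.array(v))
for n in ("side","top"):
    c=bot.camera(n); cv2.imwrite(f"pics/{n}0.png",c["color"]); print(n,[k for k in c],c["fx"],c["fy"],c["cx"],c["cy"]); print(c["extrinsics"])
E
```

```text
pics
clock 0.0
joint_pos [1.247  0.2414 0.0037 1.3352 0.     1.5708]
joint_vel [ 0.0013  0.0001 -0.0004 -0.0013  0.0007 -0.001 ]
tau [ -0.0005 -37.232   25.2406   0.0171  -0.0001  -0.    ]
eef_pos [0.1589 0.4734 0.204 ]
tool_rot [ 0.5745  0.4123 -0.4135 -0.5736]
ft_force [-0.6457 -0.1177  0.8113]
ft_torque [ 0.0066  0.0311 -0.054 ]
grip_width 0.08551027838418264
side ['color', 'fx', 'fy', 'cx', 'cy', 'extrinsics'] 499.1474633839343 499.1474633839343 313.60049462241915 234.6544225323165
[[-0.9609 -0.2768  0.0067  0.445 ]
 [ 0.1959 -0.6628  0.7227 -0.1877]
 [-0.1956  0.6957  0.6912 -1.5346]
 [ 0.      0.      0.      1.    ]]
top ['color', 'fx', 'fy', 'cx', 'cy', 'extrinsics'] 536.760788012265 536.760788012265 319.98093751510055 240.25174908909537
[[ 0.0163 -0.9997 -0.0163 -0.0253]
 [ 0.9855  0.0133  0.1693 -0.5025]
 [-0.1691 -0.0188  0.9854 -1.4749]
 [ 0.      0.      0.      1.    ]]
```

View pics/side0.png

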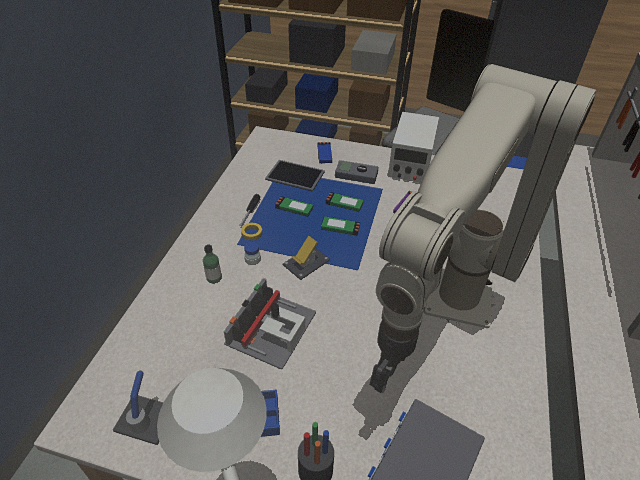

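View pics/top0.png

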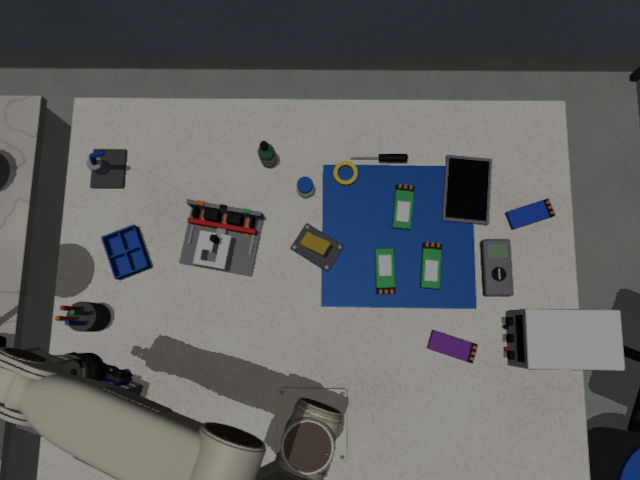

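```bash
cat > h.py <<'E'
from workcell import bot
import cv2, numpy as np
from scipy.spatial.transform import Rotation as R
np.set_printoptions(precision=4,suppress=True)
def K(c): return np.array([[c["fx"],0,c["cx"]],[0,c["fy"],c["cy"]],[0,0,1.]])
def proj(c,P):
    P=np.atleast_2d(P); E=np.array(c["extrinsics"]); q=P@E[:3,:3].T+E[:3,3]; q=q*[1,-1,-1]
    u=q@K(c).T; return u[:,:2]/u[:,2:]
def ray(c,uv):
    E=np.array(c["extrinsics"]); d=np.linalg.inv(K(c))@np.array([uv[0],uv[1],1.]); d=d*[1,-1,-1]
    d=E[:3,:3].T@d; o=-E[:3,:3].T@E[:3,3]; return o,d/np.linalg.norm(d)
def onz(c,uv,z):
    o,d=ray(c,uv); return o+d*(z-o[2])/d[2]
def tri(c1,uv1,c2,uv2):
    A=[];b=[]
    for c,uv in((c1,uv1),(c2,uv2)):
        o,d=ray(c,uv); M=np.eye(3)-np.outer(d,d); A.append(M); b.append(M@o)
    x,res,_,_=np.linalg.lstsq(np.vstack(A),np.hstack(b),rcond=None)
    return x, np.sqrt(res.sum()) if len(res) else 0
def crop(c,box,s,name):
    l,t,r,b=box; im=cv2.resize(c["color"][t:b,l:r],None,fx=s,fy=s,interpolation=cv2.INTER_CUBIC); cv2.imwrite(name,im)
E
python3 - <<'E'
from h import *
c={n:bot.camera(n) for n in("top","side")}
for n in ["rest","rest_lip","dock","bay0","bay1","bay2","knob_grip","clamp_bar","pack1","tape","jar","cleaner"]:
    r={}
    for k in c:
        p=bot.spot_point(n,k); r[k]=p; print(n,k,[(np.round(q["point"],1).tolist(),round(q["conf"],2)) for q in p[:5]])
    if r["top"] and r["side"] and n!="pack1":
        print("   tri",*tri(c["top"],r["top"][0]["point"],c["side"],r["side"][0]["point"]))
crop(c["top"],(160,180,360,300),4,"pics/t1.png")
crop(c["top"],(320,140,560,310),3,"pics/t2.png")
crop(c["side"],(200,220,360,370),4,"pics/s1.png")
E
```

```text
rest top [([315.3, 249.4], 0.65), ([430.1, 263.4], 0.6)]
rest side [([305.7, 261.8], 0.72)]
   tri [ 0.4869 -0.0033  0.0006] 0.005579168422836439
rest_lip top [([306.8, 239.2], 0.56), ([497.8, 268.0], 0.38)]
rest_lip side [([356.1, 172.6], 0.71), ([300.6, 259.6], 0.58)]
   tri [0.3948 0.0014 0.402 ] 0.06726942450307702
dock top [([223.0, 227.6], 0.82)]
dock side [([258.9, 323.7], 0.95), ([256.2, 323.8], 0.17)]
   tri [ 0.5481  0.2689 -0.0031] 0.00506664820986475
bay0 top [([200.8, 216.3], 0.94), ([242.8, 227.4], 0.91), ([386.3, 271.9], 0.71), ([222.6, 226.4], 0.58)]
bay0 side [([251.2, 338.9], 0.79), ([258.3, 322.9], 0.78), ([268.6, 304.9], 0.72)]
   tri [0.5632 0.3307 0.0073] 0.016844001544486856
bay1 top [([200.8, 216.3], 0.94), ([242.8, 227.4], 0.91), ([386.3, 271.9], 0.71), ([222.6, 226.4], 0.58)]
bay1 side [([251.2, 338.9], 0.79), ([258.3, 322.9], 0.78), ([268.6, 304.9], 0.72)]
   tri [0.5632 0.3307 0.0073] 0.016844001544486856
bay2 top [([200.8, 216.3], 0.94), ([242.8, 227.4], 0.91), ([386.3, 271.9], 0.71), ([222.6, 226.4], 0.58)]
bay2 side [([251.2, 338.9], 0.79), ([258.3, 322.9], 0.78), ([268.6, 304.9], 0.72)]
   tri [0.5632 0.3307 0.0073] 0.016844001544486856
knob_grip top [([212.9, 239.9], 0.38)]
knob_grip side [([276.4, 314.4], 0.58), ([293.7, 207.2], 0.57)]
   tri [0.4925 0.2783 0.0758] 0.0023008723546388637Traceback (most recent call last):
  File "<stdin>", line 6, in <module>
ValueError: it knows: bay, cleaner, dock, jar, knob_grip, meter, pack, parts_box, rest, rest_lip, screwdriver, tablet, tape
```

```bash
python3 - <<'E'
from h import *
c={n:bot.camera(n) for n in("top","side")}
for n in ["pack1","tape","jar","cleaner","screwdriver"]:
    r={}
    for k in c:
        p=bot.spot_point(n,k); r[k]=p; print(n,k,[(np.round(q["point"],1).tolist(),round(q["conf"],2)) for q in p[:7]])
    if n=="pack1":
        for q in r["top"]: print("  top",onz(c["top"],q["point"],.009))
        for q in r["side"]: print("  side",onz(c["side"],q["point"],.009))
    elif r["top"] and r["side"]: print("   ",onz(c["top"],r["top"][0]["point"],0),onz(c["side"],r["side"][0]["point"],0))
crop(c["top"],(160,180,360,300),4,"pics/t1.png")
crop(c["top"],(320,140,560,310),3,"pics/t2.png")
crop(c["side"],(200,220,360,370),4,"pics/s1.png")
E
```

```text
pack1 top [([403.3, 205.4], 0.91), ([429.9, 263.9], 0.8), ([526.5, 216.4], 0.78), ([453.5, 348.9], 0.63), ([384.9, 271.5], 0.56)]
pack1 side [([292.1, 203.5], 0.93), ([343.1, 203.3], 0.81), ([339.3, 228.6], 0.77), ([322.3, 150.5], 0.67), ([408.6, 200.6], 0.55)]
  top [ 0.6149 -0.2584  0.009 ]
  top [ 0.4442 -0.3326  0.009 ]
  top [ 0.5867 -0.6138  0.009 ]
  top [ 0.2069 -0.3937  0.009 ]
  top [ 0.4205 -0.2041  0.009 ]
  side [ 0.6208 -0.2623  0.009 ]
  side [ 0.4415 -0.3167  0.009 ]
  side [ 0.422  -0.1803  0.009 ]
  side [ 0.605  -0.6237  0.009 ]
  side [ 0.2124 -0.4008  0.009 ]
tape top [([340.6, 173.6], 0.7), ([375.7, 160.2], 0.44)]
tape side [([250.0, 230.8], 0.55)]
    [ 0.7117 -0.0749  0.    ] [ 0.7197 -0.0906  0.    ]
jar top [([302.9, 189.5], 0.54), ([314.4, 248.4], 0.39)]
jar side [([251.0, 261.0], 0.82)]
    [0.6617 0.036  0.    ] [0.6639 0.0433 0.    ]
cleaner top [([270.6, 160.3], 0.58), ([388.3, 269.5], 0.56), ([496.4, 267.4], 0.44)]
cleaner side [([213.8, 279.6], 0.58)]
    [0.7506 0.1346 0.    ] [0.7471 0.1517 0.    ]
screwdriver top [([379.5, 160.6], 0.5)]
screwdriver side [([246.1, 213.5], 0.73), ([299.1, 261.1], 0.38), ([253.3, 228.9], 0.35)]
    [ 0.7532 -0.1903  0.    ] [ 0.7665 -0.1719  0.    ]
```

View pics/t1.png

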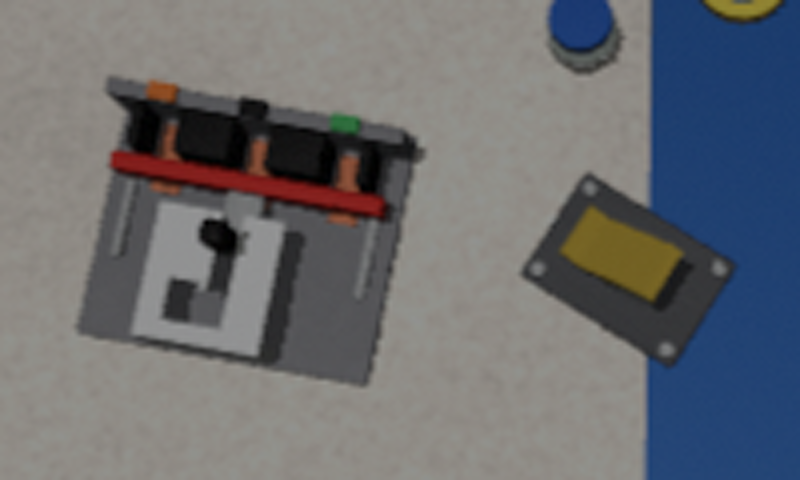

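View pics/s1.png

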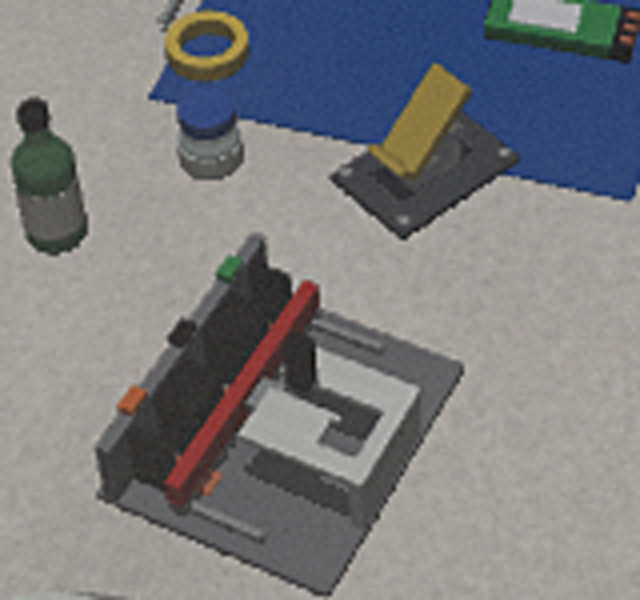

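View pics/t2.png

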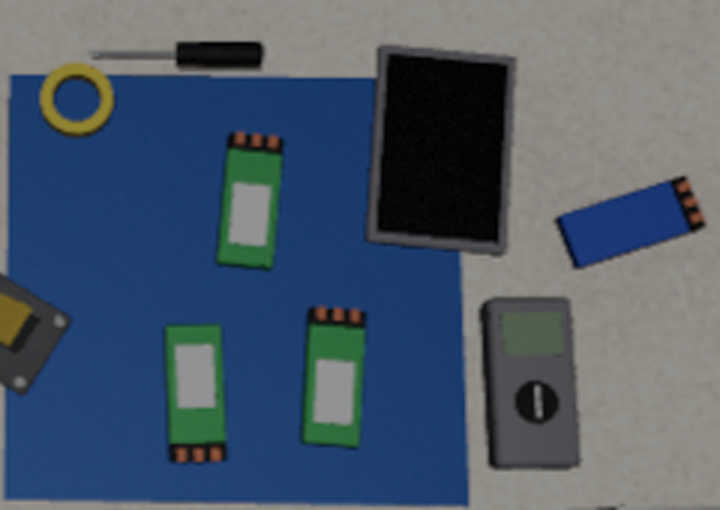

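```bash
python3 - <<'E'
from h import *
c={n:bot.camera(n) for n in("top","side")}
crop(c["top"],(175,190,270,280),8,"pics/t3.png")
crop(c["side"],(220,275,320,365),8,"pics/s3.png")
crop(c["top"],(285,215,350,275),10,"pics/t4.png")
crop(c["side"],(275,230,335,280),12,"pics/s4.png")
E
```

```text
(no output)
```

View pics/t3.png

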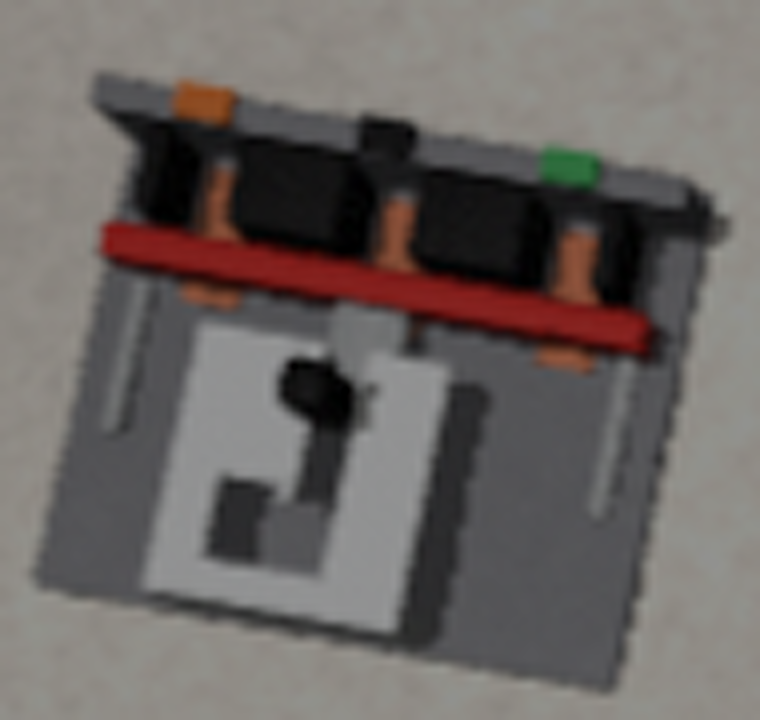

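View pics/s3.png

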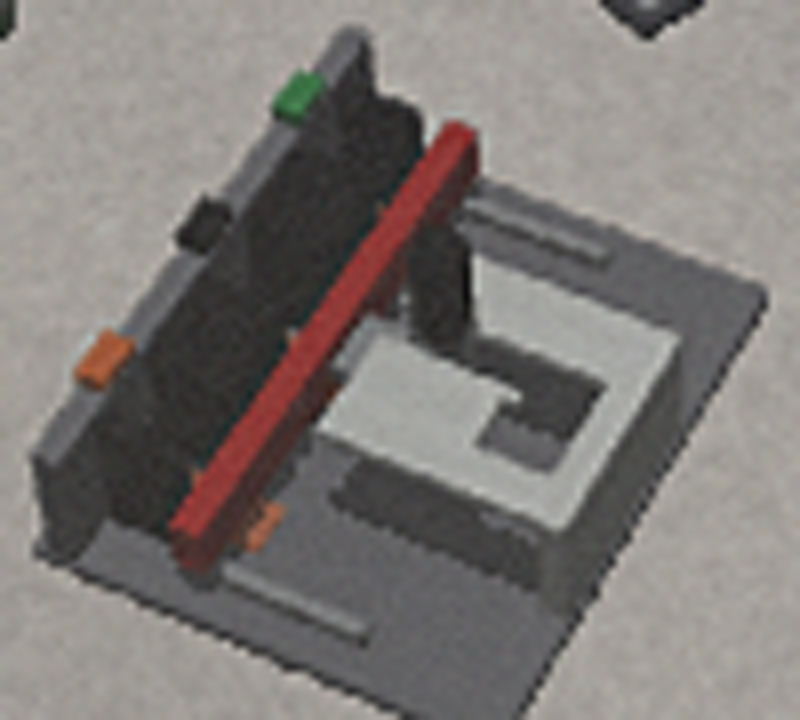

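View pics/t4.png

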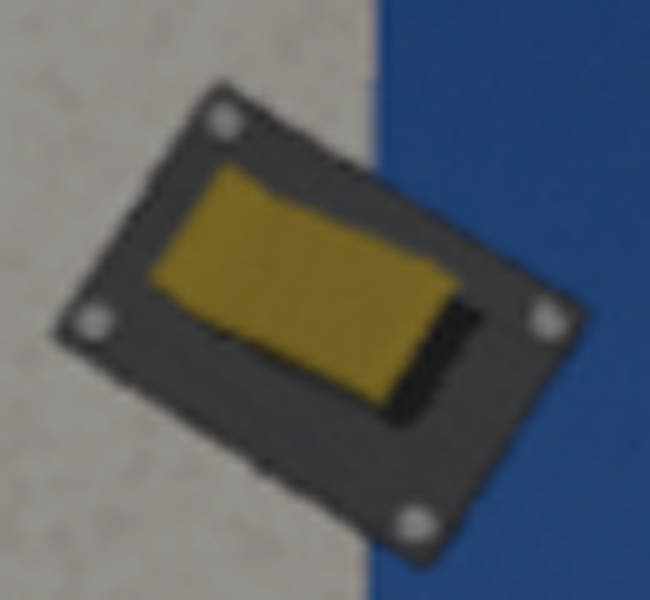

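View pics/s4.png

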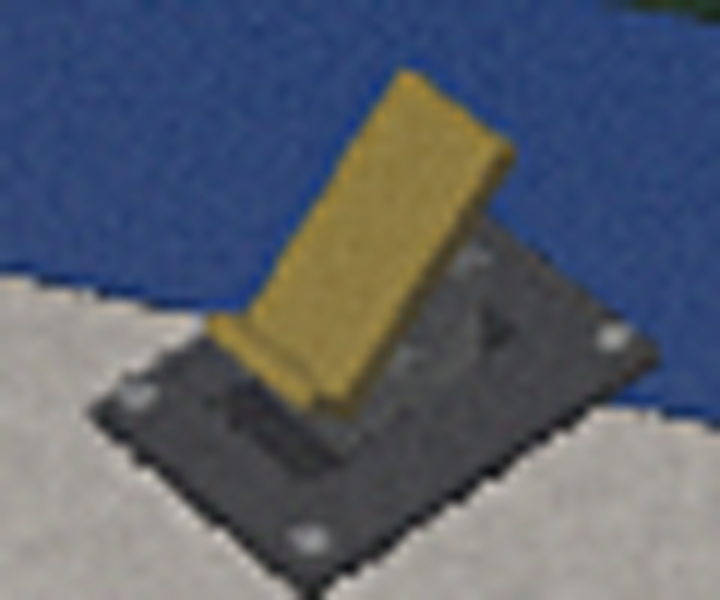

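```bash
cat > fit.py <<'E'
from h import *
from scipy.optimize import least_squares
c={n:bot.camera(n) for n in("top","side")}
def up(p,s,o): return (np.array(p)+.5)/s-.5+np.array(o)
T=lambda *p: ("top",up(p,8,(175,190))); S=lambda *p:("side",up(p,8,(220,275)))
obs=[]
# (obs, func(n)->xyz dock) nuisance n: xt,zt,xc,W,xb
A=lambda o,f: obs.append((o,f))
A(T(108,224),lambda n:(0,n[5],.047)); A(T(652,318),lambda n:(0,-n[5],.047))
A(S(448,122),lambda n:(0,-n[5],.047)); A(S(172,522),lambda n:(0,n[5],.047))
for y,a,b in((.066,(205,102),(105,360)),(0,(388,138),(205,225)),(-.066,(570,166),(298,97))):
    A(T(*a),lambda n,y=y:(n[0],y,n[1])); A(S(*b),lambda n,y=y:(n[0],y,n[1]))
A(T(212,303),lambda n:(n[2],.066,.0085));A(T(565,363),lambda n:(n[2],-.066,.0085));
A(T(40,583),lambda n:(n[4],n[3],.008));A(T(612,690),lambda n:(n[4],-n[3],.008))
A(S(768,292),lambda n:(n[4],-n[3],.008));A(S(518,722),lambda n:(n[4],n[3],.008))
def tw(p,P):
    x,y,a=p; P=np.array(P); return np.array([x+np.cos(a)*P[0]-np.sin(a)*P[1],y+np.sin(a)*P[0]+np.cos(a)*P[1],P[2]])
def res(v):
    return np.concatenate([proj(c[o[0]],tw(v[:3],f(v[3:])))[0]-o[1] for o,f in obs])
s=least_squares(res,[.55,.27,-.18,.038,.072,-.02,.1,-.12,.1],loss="soft_l1")
print("dock",s.x[:3],np.degrees(s.x[2]),"nuis",s.x[3:]); print(s.fun.reshape(-1,2).round(1).tolist())
d=s.x[:3]
for n,P in(("bay0",(0,-.066,.008)),("bay1",(0,0,.008)),("bay2",(0,.066,.008))): print(n,tw(d,P),proj(c["top"],tw(d,P)),proj(c["side"],tw(d,P)))
obs2=[]
T=lambda *p: ("top",up(p,10,(285,215))); S=lambda *p:("side",up(p,12,(275,230)))
for o,P in((T(222,80),(-65,45,8)),(T(592,315),(65,45,8)),(T(430,571),(65,-45,8)),(T(53,332),(-65,-45,8)),
 (S(93,410),(-65,45,8)),(S(312,600),(-65,-45,8)),(S(657,350),(65,-45,8)),(S(408,70),(26.6,20,91.6)),(S(512,150),(26.6,-20,91.6)),
 (T(462,280),(26.6,20,91.6)),(T(385,405),(26.6,-20,91.6))):
    obs2.append((o,np.array(P)/1000))
def res2(v): return np.concatenate([proj(c[o[0]],tw(v,P))[0]-o[1] for o,P in obs2])
s=least_squares(res2,[.487,0,-2.1],loss="soft_l1"); print("rest",s.x,np.degrees(s.x[2])); print(s.fun.reshape(-1,2).round(1).tolist())
print("lip",tw(s.x,(-.03,0,.035)),proj(c["top"],tw(s.x,(-.03,0,.035))),proj(c["side"],tw(s.x,(-.03,0,.035))))
E
python3 fit.py
```

```text
dock [ 0.5477  0.2638 -0.1573] -9.011747216581409 nuis [ 0.0453  0.0657 -0.016   0.103  -0.1294  0.0993]
[[-0.9, -0.2], [-0.7, -0.4], [0.6, -1.8], [0.6, -1.2], [0.2, 0.1], [0.5, 0.1], [0.1, -0.5], [0.2, -0.1], [0.2, -0.2], [0.1, -0.0], [-0.5, -0.1], [-0.3, -0.0], [0.3, 0.8], [-1.3, -0.4], [0.3, -1.0], [-0.6, 0.5]]
bay0 [0.5373 0.1986 0.008 ] [[245.9934 229.5817]] [[271.4573 304.1389]]
bay1 [0.5477 0.2638 0.008 ] [[223.8338 225.8099]] [[260.5877 320.362 ]]
bay2 [0.558 0.329 0.008] [[201.7583 222.0524]] [[249.0497 337.5827]]
rest [ 0.4884 -0.0078 -2.1284] -121.94753331429436
[[-0.5, -0.2], [0.3, 0.2], [-0.4, 0.7], [-0.6, 0.3], [0.4, -2.1], [0.3, -2.4], [1.4, -1.4], [0.3, -1.3], [0.0, -1.4], [-2.7, -1.1], [-2.9, -1.4]]
lip [0.5043 0.0177 0.035 ] [[307.5515 240.0211]] [[299.751 258.187]]
```

```bash
python3 - <<'E'
from h import *
c={n:bot.camera(n) for n in("top","side")}
up=lambda p,s,o:(np.array(p)+.5)/s-.5+np.array(o)
t=up((315,392),8,(175,190)); s=up((440,290),8,(220,275))
print(t,s,onz(c["top"],t,.094),onz(c["side"],s,.094),tri(c["top"],t,c["side"],s))
d=np.array([.5477,.2638]);a=-.1573
Rm=np.array([[np.cos(a),np.sin(a)],[-np.sin(a),np.cos(a)]])
print(Rm@(onz(c["top"],t,.094)[:2]-d),Rm@(onz(c["side"],s,.094)[:2]-d))
# packs: colour segmentation
im=c["top"]["color"]; h=cv2.cvtColor(im,cv2.COLOR_BGR2HSV)
g=cv2.inRange(h,(45,80,40),(85,255,255))
cs,_=cv2.findContours(g,cv2.RETR_EXTERNAL,cv2.CHAIN_APPROX_NONE)
for k in cs:
    if cv2.contourArea(k)>150:
        print(cv2.contourArea(k),cv2.minAreaRect(k))
crop(c["side"],(340,330,420,420),8,"pics/s5.png");crop(c["top"],(80,330,160,410),8,"pics/t5.png")
E
```

```text
[213.9375 238.5625] [274.5625 310.8125] [0.4948 0.2719 0.094 ] [0.4943 0.281  0.094 ] (array([0.4968, 0.2741, 0.0843]), np.float64(0.0005528111253177048))
[-0.0535 -0.0003] [-0.0554  0.0087]
707.5 ((430.68206787109375, 267.8591003417969), (19.126108169555664, 40.00003433227539), 2.862405300140381)
698.0 ((384.5, 267.5), (39.0, 19.0), 90.0)
660.5 ((402.8228759765625, 208.88963317871094), (18.54368782043457, 38.8919563293457), 5.355824947357178)
```

View pics/s5.png

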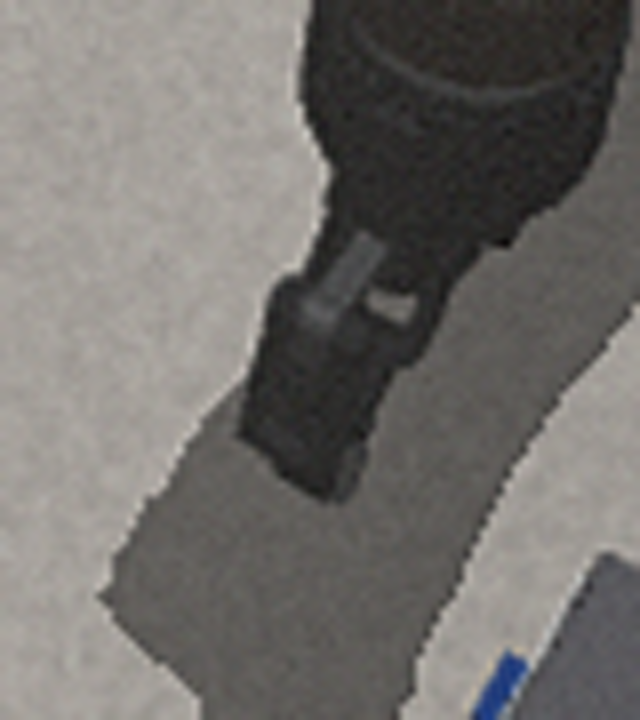

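View pics/t5.png

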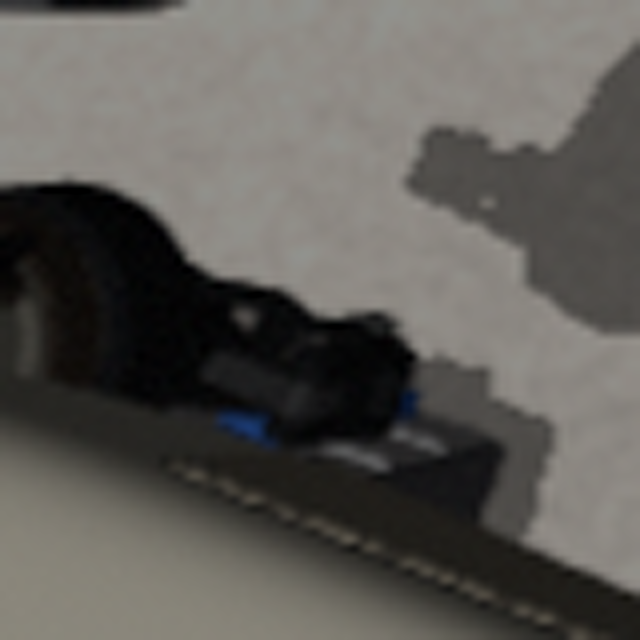

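```bash
cat >> h.py <<'E'
DOCK=np.array([.5477,.2638,-.1573]); REST=np.array([.4884,-.0078,-2.1284])
def fr(p): 
    return R.from_euler("z",p[2]), np.array([p[0],p[1],0])
def rot(x,y):  # tool x axis, tool y axis
    x=np.array(x,float); y=np.array(y,float); y/=np.linalg.norm(y); x-=y*(x@y); x/=np.linalg.norm(x)
    return R.from_matrix(np.column_stack([x,y,np.cross(x,y)]))
def now():
    o=bot.get_obs(); return np.array(o["eef_pos"]),R.from_quat(o["tool_rot"]),o
def best(p0,Rt):
    "pick of half turn about y nearest to now"
    alt=Rt*R.from_euler("y",np.pi); return min((Rt,alt),key=lambda r:(p0.inv()*r).magnitude())
def plan(pt,Rt,n=None,f=0,half=True,start=None,cap=50,rc=10):
    p0,R0,o=now()
    if start is not None: p0,R0=start
    pt=np.array(pt,float)
    if half: Rt=best(R0,Rt)
    rv=(R0.inv()*Rt).as_rotvec(); d=pt-p0
    if n is None: n=int(max(1,np.ceil(np.linalg.norm(d)*1000/cap),np.ceil(np.degrees(np.linalg.norm(rv))/rc)))
    rows=[]
    for k in range(n):
        Rk=R0*R.from_rotvec(rv*k/n); dl=Rk.inv().apply(d/n)*1000
        rows.append(" ".join(f"{v:.1f}" for v in np.r_[np.degrees(rv)/n,dl])+f" {f}")
    print("dist %.1fmm turn %.1fdeg"%(np.linalg.norm(d)*1000,np.degrees(np.linalg.norm(rv))))
    for i in range(0,n,12): print("'"+"; ".join(rows[i:i+12])+"'")
    return pt,Rt
def off(pt,Rt,half=True):
    p0,R0,o=now()
    if half: Rt=best(R0,Rt)
    print("clk",round(o["clock"],2),"pos",p0,"err tool mm",(R0.inv().apply(np.array(pt)-p0)*1000).round(1),"rot deg",np.degrees((R0.inv()*Rt).as_rotvec()).round(1),"F",np.round(o["ft_force"],1),"w",round(o["grip_width"],4),"q",np.round(o["joint_pos"],3))
E
python3 - <<'E'
from h import *
Rd,od=fr(DOCK)
p,r,o=now(); print(r.as_matrix())
Rt=rot(Rd.apply([0,1,0]),[0,0,-1])
plan([.495,.273,.17],Rt)
E
```

```text
[[ 0.3182 -0.     -0.948 ]
 [ 0.948  -0.      0.3182]
 [-0.     -1.      0.    ]]
dist 393.0mm turn 9.5deg
'-0.0 -1.2 -0.0 -10.5 4.4 -47.8 0; -0.0 -1.2 -0.0 -11.5 4.4 -47.6 0; -0.0 -1.2 -0.0 -12.4 4.4 -47.3 0; -0.0 -1.2 -0.0 -13.4 4.4 -47.1 0; -0.0 -1.2 -0.0 -14.4 4.4 -46.8 0; -0.0 -1.2 -0.0 -15.4 4.4 -46.5 0; -0.0 -1.2 -0.0 -16.3 4.4 -46.1 0; -0.0 -1.2 -0.0 -17.3 4.4 -45.8 0'
```

```bash
python3 -m inch '0 -1.2 0 -10.5 4.4 -47.8 0; 0 -1.2 0 -11.5 4.4 -47.6 0; 0 -1.2 0 -12.4 4.4 -47.3 0; 0 -1.2 0 -13.4 4.4 -47.1 0; 0 -1.2 0 -14.4 4.4 -46.8 0; 0 -1.2 0 -15.4 4.4 -46.5 0; 0 -1.2 0 -16.3 4.4 -46.1 0; 0 -1.2 0 -17.3 4.4 -45.8 0; 0 0 0 0 0 0 0; 0 0 0 0 0 0 0'
python3 - <<'E'
from h import *
Rd,od=fr(DOCK)
Rt=rot(Rd.apply([0,1,0]),[0,0,-1])
off([.495,.273,.17],Rt)
c={n:bot.camera(n) for n in("top","side")}
crop(c["top"],(160,180,280,290),5,"pics/t6.png"); crop(c["side"],(215,230,335,350),5,"pics/s6.png")
E
```

```text
clock: 3.05
eef_pos: [0.4949, 0.273, 0.1694]
tool_rot: [-0.537, -0.459, 0.46, 0.538]
ft_force: [0.0, -0.2, -0.2]
grip_width: 0.0853
clk 3.05 pos [0.4949 0.273  0.1694] err tool mm [ 0.1 -0.6 -0.1] rot deg [-0.1  0.  -0. ] F [ 0.  -0.2 -0.2] w 0.0853 q [0.504 0.387 0.117 1.302 0.    0.661]
```

View pics/t6.png

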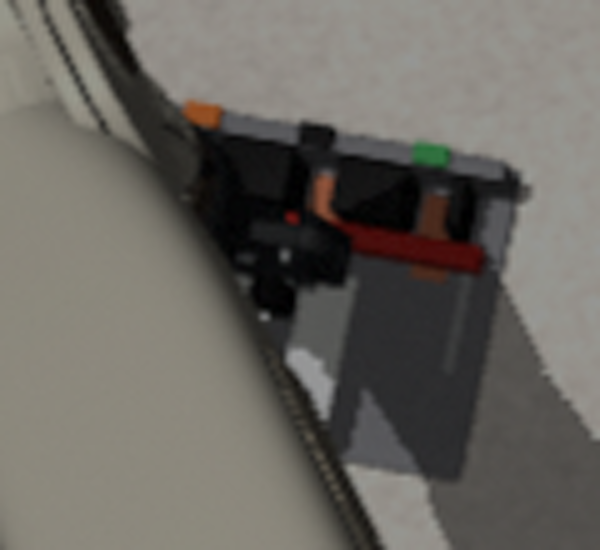

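View pics/s6.png

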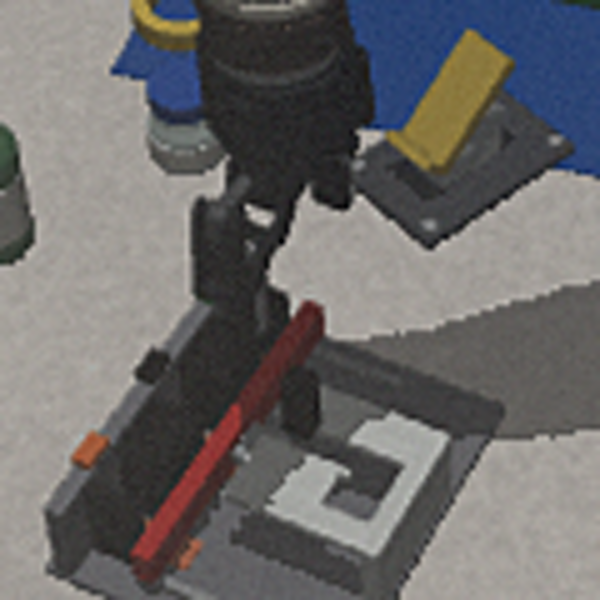

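```bash
python3 - <<'E'
from h import *
c={n:bot.camera(n) for n in("top","side")}
p,r,o=now()
for s in(.0425,0,-.0425):
  for k in ("top","side"):
    q=p+r.apply([s,-.013,0]); uv=proj(c[k],q)[0]; off_=(160,180) if k=="top" else (215,230)
    print(s,k,uv,(uv+.5-np.array(off_))*5)
E
```

```text
0.0425 top [189.7738 230.0584] [151.369  252.7921]
0.0425 side [266.0357 299.3282] [257.6787 349.1409]
0 top [205.8469 232.7622] [231.7347 266.3108]
0 side [273.8481 287.8703] [296.7407 291.8515]
-0.0425 top [221.9639 235.4733] [312.3197 279.8663]
-0.0425 side [281.3352 276.8896] [334.176  236.9479]
```

```bash
python3 - <<'E'
from h import *
c=bot.camera("side"); im=c["color"].copy(); c2=dict(c); c2["color"]=cv2.convertScaleAbs(im,alpha=2.0,beta=15)
crop(c2,(235,225,310,315),8,"pics/s7.png")
E
```

```text
(no output)
```

View pics/s7.png

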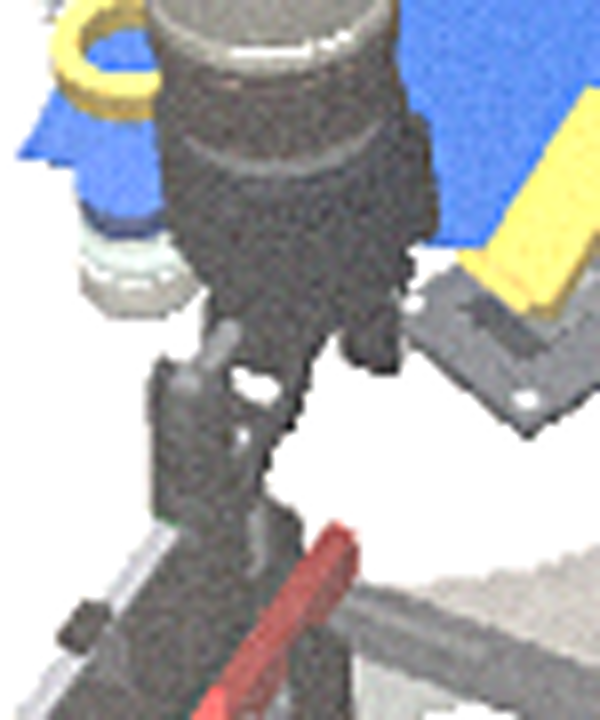

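```bash
python3 -m inch '0 0 0 0 40 0 0; 0 0 0 0 40 0 0; 0 0 0 0 14 0 0; 0 0 0 0 0 0 0.4; 0 0 0 0 0 0 0.6; 0 0 0 0 0 0 0.6; 0 0 0 0 0 0 0.6; 0 0 0 0 0 0 0.6'
python3 - <<'E'
from h import *
Rd,od=fr(DOCK)
off([.495,.273,.075],rot(Rd.apply([0,1,0]),[0,0,-1]))
c={n:bot.camera(n) for n in("top","side")}
for c2 in c.values(): c2["color"]=cv2.convertScaleAbs(c2["color"],alpha=1.8,beta=10)
crop(c["top"],(170,190,270,280),7,"pics/t8.png"); crop(c["side"],(235,245,325,335),7,"pics/s8.png")
E
```

```text
clock: 4.3
eef_pos: [0.4955, 0.2732, 0.0762]
tool_rot: [0.538, 0.46, -0.459, -0.537]
ft_force: [-0.6, 0.6, -0.5]
grip_width: 0.0339
clk 4.3 pos [0.4955 0.2732 0.0762] err tool mm [-0.3  1.2  0.4] rot deg [0.  0.1 0. ] F [-0.6  0.6 -0.5] w 0.0339 q [ 0.504  0.453 -0.035  1.081 -0.     0.66 ]
```

View pics/t8.png

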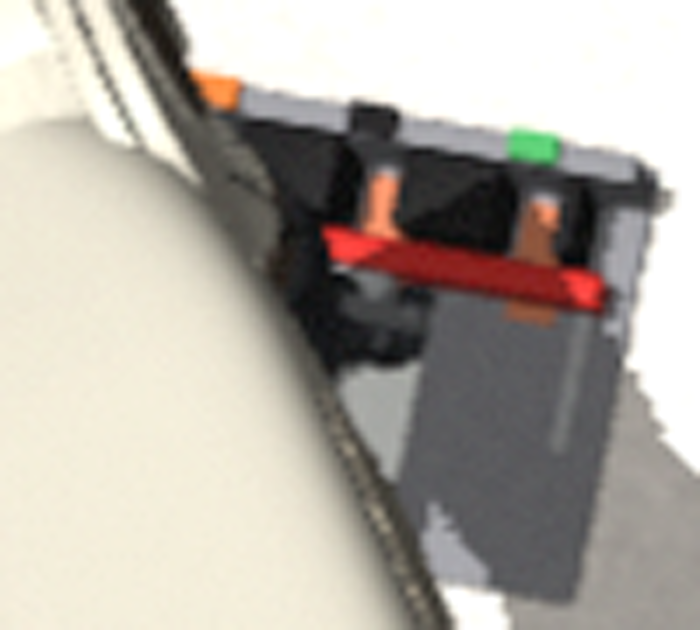

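View pics/s8.png

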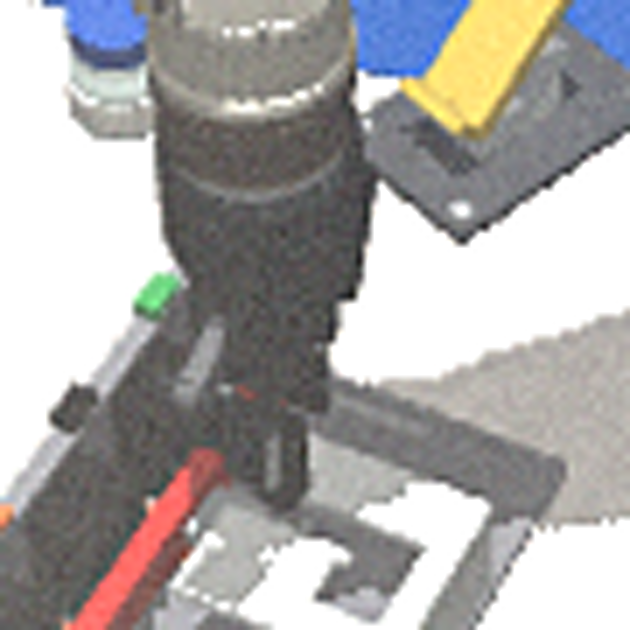

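```bash
python3 -m inch '0 0 0 0 0 0 0.75; 0 0 0 0 0 0 0.85; 0 0 0 0 0 0 1; 0 0 0 0 0 0 1; 0 0 0 0 0 0 1; 0 0 0 0 0 0 1'
python3 - <<'E'
from h import *
Rd,od=fr(DOCK)
off([.495,.273,.075],rot(Rd.apply([0,1,0]),[0,0,-1])); p,r,o=now(); print(r.inv().apply(o["ft_force"]),o["ft_torque"])
E
```

```text
clock: 5.15
eef_pos: [0.4954, 0.2736, 0.076]
tool_rot: [-0.537, -0.46, 0.459, 0.538]
ft_force: [-0.5, 4.5, 3.0]
grip_width: 0.016
clk 5.15 pos [0.4954 0.2736 0.076 ] err tool mm [-0.7  1.   0.3] rot deg [0.  0.1 0.1] F [-0.5  4.5  3. ] w 0.016 q [ 0.504  0.454 -0.035  1.081  0.001  0.66 ]
[ 4.3658 -2.9887  1.1499] [ 0.7109  0.1953 -0.1513]
```

```bash
python3 -m inch '0 0 0 0.5 0 11 1; 0 0 0 0 0 11 1; 0 0 0 0 0 11 1; 0 0 0 0 0 9 1; 0 0 0 0 0 3 1; 0 0 0 0 0 0 1'
python3 - <<'E'
from h import *
Rd,od=fr(DOCK)
off([.495,.273,.075],rot(Rd.apply([0,1,0]),[0,0,-1])); p,r,o=now(); print("tool F",r.inv().apply(o["ft_force"]))
E
```

```text
clock: 5.9
eef_pos: [0.4552, 0.2804, 0.0761]
tool_rot: [0.54, 0.461, -0.457, -0.536]
ft_force: [11.0, 0.9, -4.2]
grip_width: 0.0163
clk 5.9 pos [0.4552 0.2804 0.0761] err tool mm [ -1.    1.4 -40.5] rot deg [ 0.5 -0.   0. ] F [11.   0.9 -4.2] w 0.0163 q [ 0.555  0.393 -0.132  1.039 -0.006  0.713]
tool F [  2.5891   4.2908 -10.6715]
```

```bash
python3 -m inch '0 0 0 0 0 2 1; 0 0 0 0 0 1 1; 0 0 0 0 0 0 1'
python3 - <<'E'
from h import *
Rd,od=fr(DOCK)
off([.495,.273,.075],rot(Rd.apply([0,1,0]),[0,0,-1])); p,r,o=now(); print("tool F",r.inv().apply(o["ft_force"]))
E
```

```text
clock: 6.28
eef_pos: [0.4526, 0.2808, 0.076]
tool_rot: [0.54, 0.461, -0.457, -0.535]
ft_force: [10.4, 1.4, -4.9]
grip_width: 0.0163
clk 6.28 pos [0.4526 0.2808 0.076 ] err tool mm [ -1.    1.4 -43. ] rot deg [ 0.5 -0.   0. ] F [10.4  1.4 -4.9] w 0.0163 q [ 0.559  0.389 -0.138  1.037 -0.006  0.717]
tool F [  3.049    4.9721 -10.0125]
```

```bash
python3 -m inch '0 0 0 0 0 1.5 1; 0 0 0 5 0 0 1; 0 0 0 5 0 0 1; 0 0 0 5 0 0 1; 0 0 0 5 0 0 1; 0 0 0 1 0 0 1; 0 0 0 0 0 0 1'
python3 - <<'E'
from h import *
Rd,od=fr(DOCK)
off([.495,.273,.075],rot(Rd.apply([0,1,0]),[0,0,-1])); p,r,o=now(); print("tool F",r.inv().apply(o["ft_force"]))
E
```

```text
clock: 7.15
eef_pos: [0.4545, 0.3006, 0.076]
tool_rot: [0.541, 0.461, -0.457, -0.535]
ft_force: [11.1, -0.7, -3.2]
grip_width: 0.0162
clk 7.15 pos [0.4545 0.3006 0.076 ] err tool mm [-20.8   1.5 -44.4] rot deg [ 0.6 -0.1 -0.1] F [11.1 -0.7 -3.2] w 0.0162 q [ 0.589  0.412 -0.102  1.051 -0.008  0.748]
tool F [  1.0385   3.3354 -11.0144]
```

```bash
python3 -m inch '0 0 0 1.5 0 0 1; 0 0 0 0 0 0 1; 0 0 0 0 0 -4 1; 0 0 0 0 0 -4 1; 0 0 0 0 0 -2 1; 0 0 0 0 0 0 1; 0 0 0 0 0 0 1'
python3 - <<'E'
from h import *
Rd,od=fr(DOCK)
off([.495,.273,.075],rot(Rd.apply([0,1,0]),[0,0,-1])); p,r,o=now(); print("tool F",r.inv().apply(o["ft_force"]))
E
```

```text
clock: 8.02
eef_pos: [0.4633, 0.3005, 0.076]
tool_rot: [0.54, 0.46, -0.458, -0.536]
ft_force: [7.5, -1.8, -0.7]
grip_width: 0.0162
clk 8.03 pos [0.4633 0.3005 0.076 ] err tool mm [-22.1   1.3 -35.6] rot deg [ 0.4 -0.1 -0.1] F [ 7.5 -1.8 -0.7] w 0.0162 q [ 0.579  0.426 -0.079  1.061 -0.006  0.738]
tool F [-0.578   0.8024 -7.6827]
```

```bash
python3 -m inch '0 0 0 0 0 -2 1; 0 0 0 0 0 0 1; 0 0 0 0 0 0 1'
python3 - <<'E'
from h import *
Rd,od=fr(DOCK)
off([.495,.273,.075],rot(Rd.apply([0,1,0]),[0,0,-1])); p,r,o=now(); print("tool F",r.inv().apply(o["ft_force"]))
E
```

```text
clock: 8.4
eef_pos: [0.4634, 0.3005, 0.076]
tool_rot: [0.539, 0.46, -0.459, -0.536]
ft_force: [5.9, -3.4, 2.1]
grip_width: 0.0163
clk 8.4 pos [0.4634 0.3005 0.076 ] err tool mm [-22.2   1.2 -35.5] rot deg [ 0.2 -0.  -0.1] F [ 5.9 -3.4  2.1] w 0.0163 q [ 0.578  0.429 -0.076  1.065 -0.004  0.735]
tool F [-2.4492 -2.0236 -6.3739]
```

```bash
sed -i 's/^DOCK=np.array(\[.5477,.2638/DOCK=np.array([.5480,.2656/' h.py; python3 -m inch '0 0 0 0 0 0 0.6; 0 0 0 0 0 0 0.4; 0 0 0 0 0 0 0.2; 0 0 0 0 0 0 0; 0 0 0 0 -30 0 0; 0 0 0 0 -50 0 0; 0 0 0 0 -50 0 0; 0 0 0 0 -20 0 0'
python3 - <<'E'
from h import *
p,r,o=now(); print(p,o["ft_force"],o["grip_width"],o["joint_pos"])
c={n:bot.camera(n) for n in("top","side")}
crop(c["side"],(215,265,325,365),7,"pics/s9.png")
cv2.imwrite("pics/t9.png",c["top"]["color"])
E
```

```text
clock: 9.4
eef_pos: [0.4629, 0.3026, 0.2295]
tool_rot: [0.538, 0.462, -0.457, -0.537]
ft_force: [0.4, 0.6, -0.3]
grip_width: 0.0852
[0.4629 0.3026 0.2295] [ 0.4251  0.5837 -0.2992] 0.08523210901233512 [0.5789 0.3341 0.1961 1.427  0.0001 0.7349]
```

View pics/s9.png

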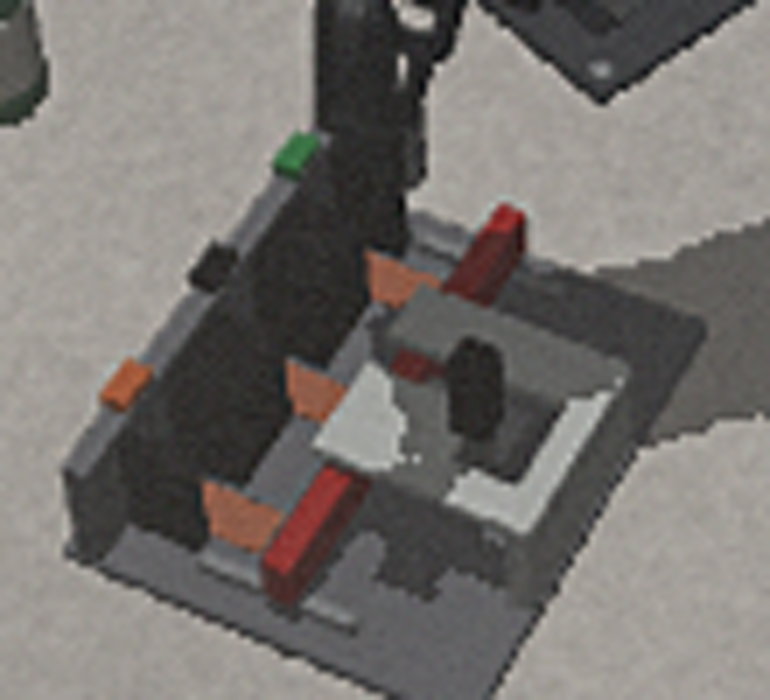

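View pics/t9.png

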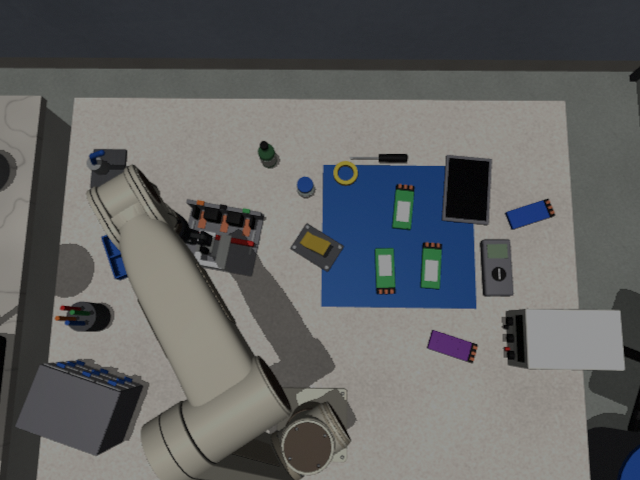

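```bash
cat >> h.py <<'E'
def packs(c=None,show=False):
    c=c or bot.camera("top"); im=c["color"]; h=cv2.cvtColor(im,cv2.COLOR_BGR2HSV)
    g=cv2.inRange(h,(45,80,40),(85,255,255)); out=[]
    dk=(im.max(2)<45).astype(np.uint8)
    cop=cv2.inRange(h,(3,80,70),(20,255,255))
    cs,_=cv2.findContours(g,cv2.RETR_EXTERNAL,cv2.CHAIN_APPROX_NONE)
    for k in cs:
        a=cv2.contourArea(k)
        if a<350: continue
        box=cv2.boxPoints(cv2.minAreaRect(k)); P=np.array([onz(c,q,.016)[:2] for q in box])
        e1=P[1]-P[0]; e2=P[2]-P[1]
        L=e1 if np.linalg.norm(e1)>np.linalg.norm(e2) else e2
        u=L/np.linalg.norm(L); ctr=P.mean(0)
        s=[]
        for sg in(1,-1):
            uv=proj(c,[*(ctr+sg*u*.064),.016])[0]; x,y=np.round(uv).astype(int); s.append(cop[y-4:y+5,x-8:x+9].sum())
        if s[1]>s[0]: u=-u
        pc=ctr+u*.0085
        out.append((pc,np.degrees(np.arctan2(u[1],u[0])),np.linalg.norm(e1)*1000,np.linalg.norm(e2)*1000,a,s))
    return out
E
python3 - <<'E'
from h import *
for q in packs(): print(q)
E
```

```text
(array([ 0.4408, -0.3339]), np.float64(-3.7208461528776553), np.float64(114.65270805026248), np.float64(54.44588181877901), 706.5, [np.uint64(9180), np.uint64(0)])
(array([ 0.423 , -0.2022]), np.float64(179.59722491881567), np.float64(54.329162264300734), np.float64(111.68387188269352), 696.0, [np.uint64(10710), np.uint64(0)])
(array([ 0.6117, -0.2568]), np.float64(-5.679516254572738), np.float64(115.81090395955762), np.float64(53.974018744519654), 661.5, [np.uint64(8925), np.uint64(0)])
```

```bash
python3 - <<'E'
from h import *
a=np.radians(179.6)
Rt=rot([-np.sin(a),np.cos(a),0],[0,0,-1])
plan([.423,-.202,.14],Rt)
E
```

```text
dist 513.0mm turn 8.5deg
'0.0 -0.8 0.0 -45.8 7.8 -3.6 0; 0.0 -0.8 0.0 -45.9 7.8 -3.0 0; 0.0 -0.8 0.0 -45.9 7.8 -2.3 0; 0.0 -0.8 0.0 -45.9 7.8 -1.7 0; 0.0 -0.8 0.0 -46.0 7.8 -1.1 0; 0.0 -0.8 0.0 -46.0 7.8 -0.5 0; 0.0 -0.8 0.0 -46.0 7.8 0.1 0; 0.0 -0.8 0.0 -46.0 7.8 0.8 0; 0.0 -0.8 0.0 -45.9 7.9 1.4 0; 0.0 -0.8 0.0 -45.9 7.9 2.0 0; 0.0 -0.8 0.0 -45.9 7.9 2.6 0'
```

```bash
python3 -m inch '0 -0.8 0 -45.8 7.8 -3.6 0; 0 -0.8 0 -45.9 7.8 -3 0; 0 -0.8 0 -45.9 7.8 -2.3 0; 0 -0.8 0 -45.9 7.8 -1.7 0; 0 -0.8 0 -46 7.8 -1.1 0; 0 -0.8 0 -46 7.8 -0.5 0; 0 -0.8 0 -46 7.8 0.1 0; 0 -0.8 0 -46 7.8 0.8 0; 0 -0.8 0 -45.9 7.9 1.4 0; 0 -0.8 0 -45.9 7.9 2 0; 0 -0.8 0 -45.9 7.9 2.6 0; 0 0 0 0 0 0 0'
python3 - <<'E'
from h import *
a=np.radians(179.6)
Rt=rot([-np.sin(a),np.cos(a),0],[0,0,-1])
off([.423,-.202,.14],Rt)
c={n:bot.camera(n) for n in("top","side")}
cv2.imwrite("pics/t10.png",c["top"]["color"]); crop(c["side"],(260,120,420,270),5,"pics/s10.png")
print([ (q[0],q[1]) for q in packs(c["top"])])
E
```

```text
clock: 11.05
eef_pos: [0.4212, -0.2043, 0.137]
tool_rot: [-0.5, -0.497, 0.499, 0.503]
ft_force: [-0.3, 0.0, 0.3]
grip_width: 0.0855
clk 11.05 pos [ 0.4212 -0.2043  0.137 ] err tool mm [ 2.3 -3.  -1.7] rot deg [-0.2 -0.   0.1] F [-0.3  0.   0.3] w 0.0855 q [-0.451  0.225 -0.198  1.153 -0.    -0.444]
[]
```

View pics/s10.png

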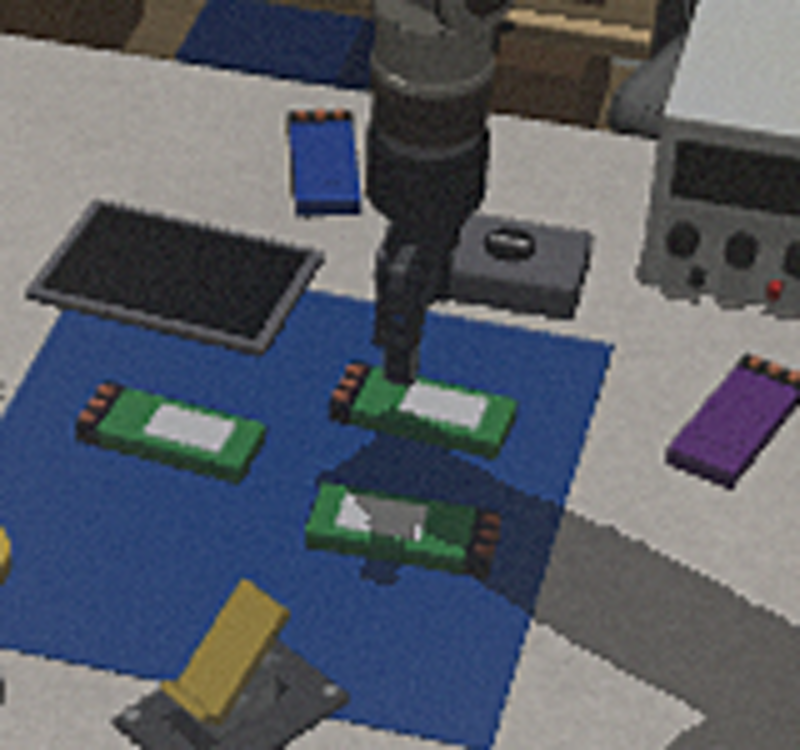

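View pics/t10.png

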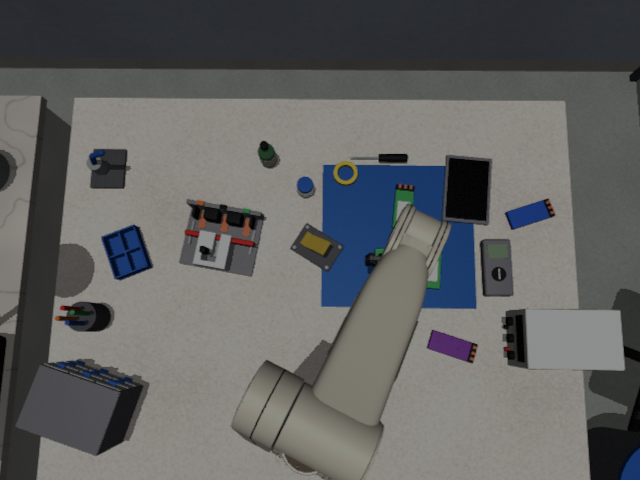

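```bash
python3 -m inch '0 0 0 2.3 45 -1.7 0; 0 0 0 0 45 0 0; 0 0 0 0 25 0 0; 0 0 0 0 10 0 0; 0 0 0 0 10 0 0; 0 0 0 0 0 0 0'
python3 - <<'E'
from h import *
a=np.radians(179.6)
off([.423,-.202,.002],rot([-np.sin(a),np.cos(a),0],[0,0,-1]))
c={n:bot.camera(n) for n in("top","side")}
crop(c["side"],(300,160,400,260),7,"pics/s11.png")
E
```

```text
clock: 11.9
eef_pos: [0.4253, -0.2, 0.0047]
tool_rot: [0.501, 0.5, -0.499, -0.5]
ft_force: [0.5, 0.0, -0.2]
grip_width: 0.0857
clk 11.9 pos [ 0.4253 -0.2     0.0047] err tool mm [-2.   2.7  2.3] rot deg [ 0.   0.3 -0. ] F [ 0.5  0.  -0.2] w 0.0857 q [-0.44   0.375 -0.385  0.811  0.    -0.438]
```

View pics/s11.png

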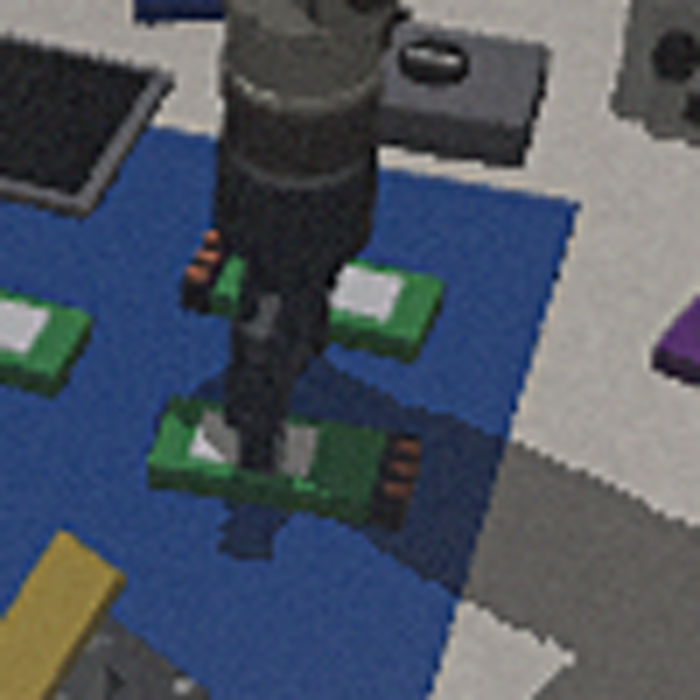

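```bash
python3 - <<'E'
from h import *
c=bot.camera("side"); p,r,o=now()
im=cv2.resize(c["color"][160:260,300:400],None,fx=7,fy=7,interpolation=cv2.INTER_CUBIC)
im=cv2.convertScaleAbs(im,alpha=2,beta=10)
for s,col in((.0425,(0,0,255)),(0,(255,255,255)),(-.0425,(255,0,0))):
  for b in(.0,-.013,-.05):
    u=proj(c,p+r.apply([s,b,0]))[0]; u=((u-[300,160]+.5)*7).astype(int); cv2.circle(im,u.tolist(),4,col,-1)
cv2.imwrite("pics/s12.png",im)
E
```

```text
(no output)
```

View pics/s12.png

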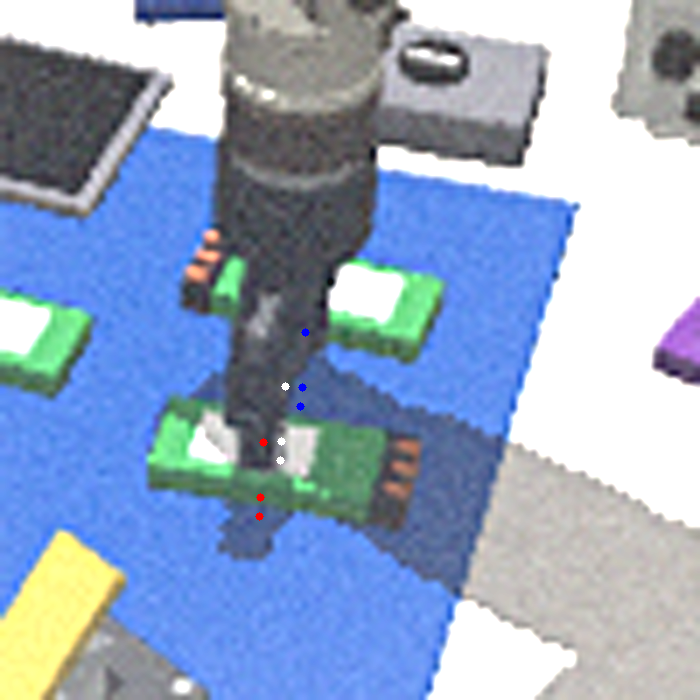

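```bash
python3 -m inch '0 0 0 -2 0 2 0.25; 0 0 0 0 0 0 0.25; 0 0 0 0 0 0 0.25; 0 0 0 0 0 0 0.25'
python3 - <<'E'
from h import *
a=np.radians(179.6)
off([.423,-.202,.002],rot([-np.sin(a),np.cos(a),0],[0,0,-1]))
c=bot.camera("side"); p,r,o=now()
im=cv2.resize(c["color"][180:250,310:380],None,fx=10,fy=10,interpolation=cv2.INTER_CUBIC)
im=cv2.convertScaleAbs(im,alpha=2.2,beta=20)
cv2.imwrite("pics/s13.png",im)
E
```

```text
clock: 12.55
eef_pos: [0.4231, -0.2023, 0.0047]
tool_rot: [0.501, 0.499, -0.499, -0.501]
ft_force: [-0.4, 0.2, -0.1]
grip_width: 0.0643
clk 12.55 pos [ 0.4231 -0.2023  0.0047] err tool mm [0.3 2.7 0.1] rot deg [ 0.   0.2 -0. ] F [-0.4  0.2 -0.1] w 0.0643 q [-0.446  0.373 -0.387  0.81  -0.    -0.443]
```

View pics/s13.png

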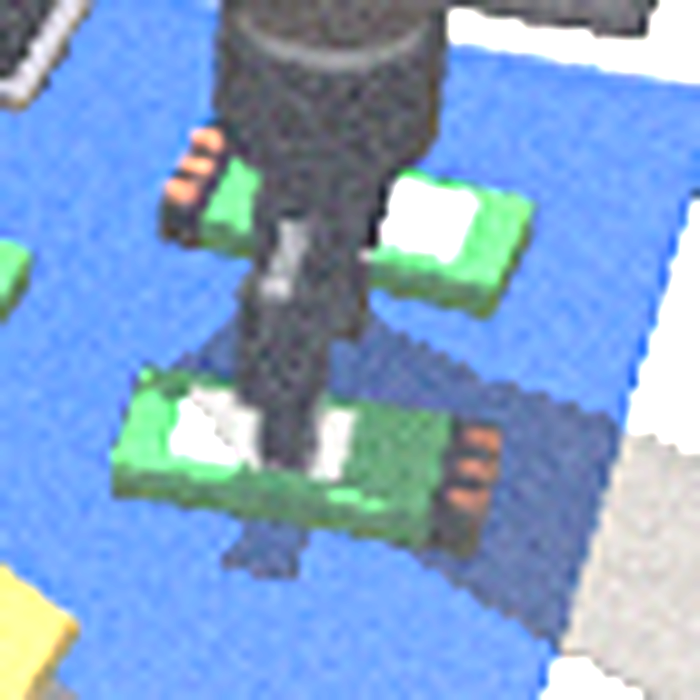

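```bash
python3 -m inch '0 0 0 0 4 0 0.25; 0 0 0 0 0 0 0.35; 0 0 0 0 0 0 0.35; 0 0 0 0 0 0 0.4; 0 0 0 0 0 0 0.4'
python3 - <<'E'
from h import *
a=np.radians(179.6)
off([.423,-.202,.002],rot([-np.sin(a),np.cos(a),0],[0,0,-1]))
c=bot.camera("side"); p,r,o=now()
im=cv2.resize(c["color"][180:250,310:380],None,fx=10,fy=10,interpolation=cv2.INTER_CUBIC)
im=cv2.convertScaleAbs(im,alpha=2.2,beta=20)
cv2.imwrite("pics/s14.png",im)
E
```

```text
clock: 13.22
eef_pos: [0.4231, -0.2023, 0.0007]
tool_rot: [0.501, 0.499, -0.499, -0.501]
ft_force: [-0.3, 1.0, -0.1]
grip_width: 0.0511
clk 13.22 pos [ 0.4231 -0.2023  0.0007] err tool mm [ 0.3 -1.3  0.1] rot deg [ 0.   0.2 -0. ] F [-0.3  1.  -0.1] w 0.0511 q [-0.446  0.379 -0.392  0.8    0.    -0.443]
```

View pics/s14.png

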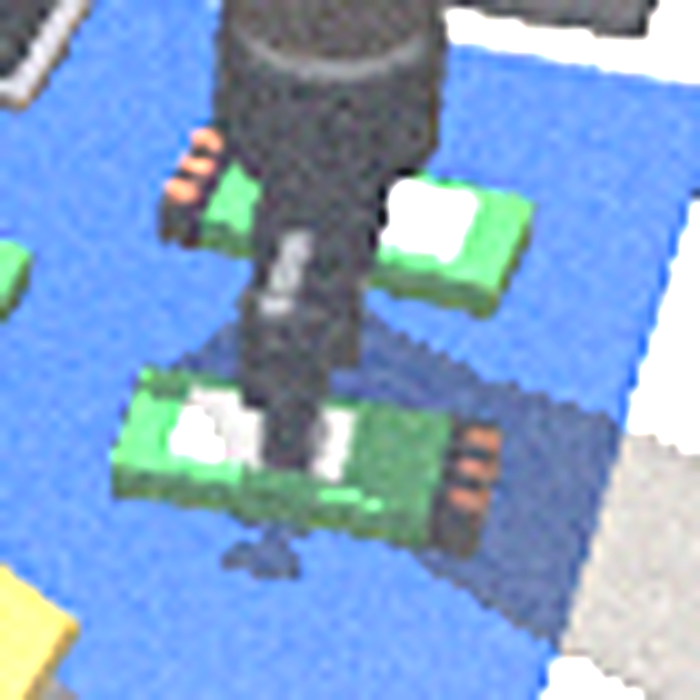

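```bash
python3 -m inch '0 0 0 0 0 0 0.5; 0 0 0 0 0 0 0.5; 0 0 0 0 0 0 0.6; 0 0 0 0 0 0 0.6'

```

```text
clock: 13.78
eef_pos: [0.4231, -0.2023, 0.0006]
tool_rot: [0.501, 0.499, -0.499, -0.501]
ft_force: [-0.4, -0.2, 0.6]
grip_width: 0.034
```

```bash
python3 -m inch '0 0 0 0 0 0 0.2; 0 0 0 0 0 0 0.2; 0 0 0 0 0 0 0.2; 0 0 0 0 0 0 0.2; 0 0 0 0 3 0 0.2; 0 0 0 0 0 0 0.2'; python3 -m inch '0 0 0 0 3 0 0.2; 0 0 0 0 0 0 0.2'; python3 -m inch '0 0 0 0 3 0 0.2; 0 0 0 0 0 0 0.2'

```

```text
clock: 14.52
eef_pos: [0.4228, -0.2021, -0.0027]
tool_rot: [-0.5, -0.499, 0.499, 0.501]
ft_force: [-0.0, -0.0, 0.2]
grip_width: 0.0683
clock: 14.78
eef_pos: [0.4228, -0.2021, -0.0057]
tool_rot: [-0.5, -0.499, 0.499, 0.501]
ft_force: [-0.3, -0.1, -0.4]
grip_width: 0.0685
clock: 15.02
eef_pos: [0.4228, -0.2022, -0.0087]
tool_rot: [-0.5, -0.499, 0.499, 0.501]
ft_force: [-0.5, 0.1, -0.3]
grip_width: 0.0681
```

```bash
python3 - <<'E'
from h import *
c=bot.camera("side"); p,r,o=now()
im=cv2.resize(c["color"][180:250,310:380],None,fx=10,fy=10,interpolation=cv2.INTER_CUBIC)
im=cv2.convertScaleAbs(im,alpha=2.2,beta=20)
for z in (.018,):
  for s in(-.034,.034):
    for y in (-.065,.065):
      u=proj(c,[.423+y,-.202+s*27/34,z])[0]; u=((u-[310,180]+.5)*10).astype(int); cv2.circle(im,u.tolist(),4,(0,0,255),-1)
cv2.imwrite("pics/s15.png",im)
E
```

```text
(no output)
```

View pics/s15.png

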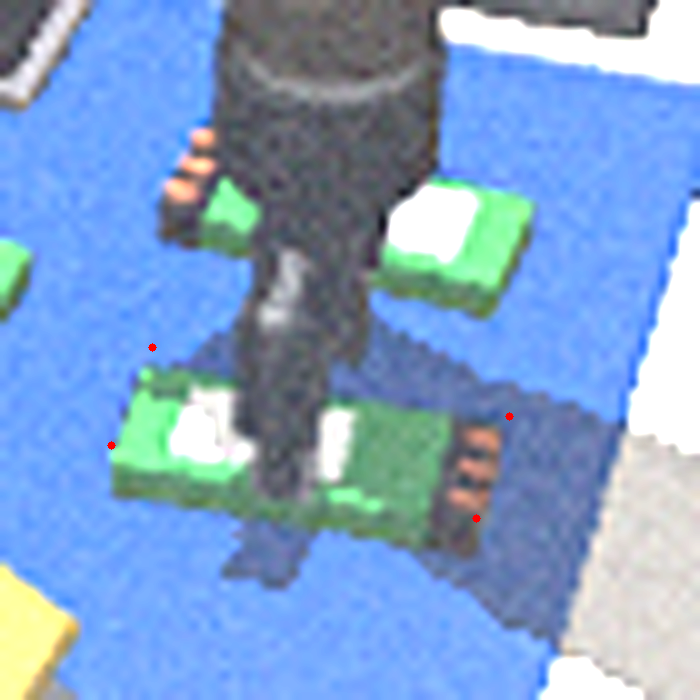

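```bash
python3 -m inch '0 0 0 0 3 0 0.2; 0 0 0 0 0 0 0.2'; python3 -m inch '0 0 0 0 3 0 0.2; 0 0 0 0 0 0 0.2';python3 -m inch '0 0 0 0 3 0 0.2; 0 0 0 0 0 0 0.2'

```

```text
clock: 15.32
eef_pos: [0.4229, -0.2022, -0.0116]
tool_rot: [-0.501, -0.499, 0.499, 0.501]
ft_force: [0.0, 0.0, 0.3]
grip_width: 0.0683
clock: 15.58
eef_pos: [0.4228, -0.2021, -0.0147]
tool_rot: [-0.5, -0.499, 0.499, 0.501]
ft_force: [1.0, 0.0, 0.3]
grip_width: 0.0683
clock: 15.82
eef_pos: [0.4229, -0.2021, -0.0176]
tool_rot: [-0.5, -0.499, 0.499, 0.501]
ft_force: [-0.9, 0.5, 0.3]
grip_width: 0.0681
```

```bash
python3 - <<'E'
from h import *
c=bot.camera("side"); p,r,o=now()
im=cv2.resize(c["color"][180:250,310:380],None,fx=10,fy=10,interpolation=cv2.INTER_CUBIC)
im=cv2.convertScaleAbs(im,alpha=2.2,beta=20)
cv2.imwrite("pics/s16.png",im); print(o["joint_pos"])
E
```

```text
[-0.446   0.407  -0.4102  0.754  -0.     -0.4433]
```

View pics/s16.png

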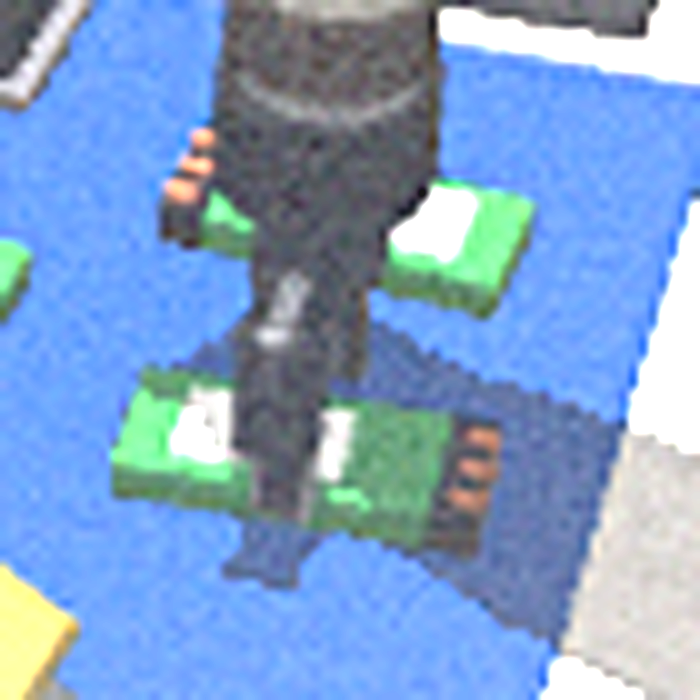

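```bash
python3 -m inch '0 0 0 0 1 0 0.25; 0 0 0 0 0 0 0.35; 0 0 0 0 0 0 0.45; 0 0 0 0 0 0 0.6;0 0 0 0 0 0 1;0 0 0 0 0 0 1'

```

```text
clock: 16.62
eef_pos: [0.4231, -0.2019, -0.0177]
tool_rot: [-0.501, -0.5, 0.499, 0.501]
ft_force: [-1.1, 0.3, 6.1]
grip_width: 0.052
```

```bash
cat >> h.py <<'E'
RR,RO=fr(REST)
def restp(P): return RO+RR.apply(np.array(P)/1000)
S2=np.sqrt(.5)
PARK=rot(RR.apply([0,1,0]),RR.apply([1,0,-1]))      # contacts at tool +z
PARK2=rot(RR.apply([0,-1,0]),RR.apply([1,0,-1]))    # contacts at tool -z
def parkp(up=0,nrm=0,dy=0,back=26.7):
    C=np.array([9.6,dy,87.3])+up*S2*np.array([1,0,1])+nrm*S2*np.array([-1,0,1])
    return restp(C)+RR.apply([S2,0,-S2])*back/1000
E
python3 -m inch '0 0 0 0 -10 0 1; 0 0 0 0 -40 0 1; 0 0 0 0 -50 0 1; 0 0 0 0 -50 0 1; 0 0 0 0 -50 0 1; 0 0 0 0 -50 0 1; 0 0 0 0 0 0 1'
python3 - <<'E'
from h import *
p=parkp(10,70); print(p, parkp())
off(p,PARK,half=False)
plan(p+[0,0,.05],PARK,half=False)
c=bot.camera("side"); crop(c,(260,100,420,250),4,"pics/s17.png")
E
```

```text
clock: 17.5
eef_pos: [0.4255, -0.2035, 0.2364]
tool_rot: [0.504, 0.5, -0.498, -0.497]
ft_force: [1.2, -0.6, -2.0]
grip_width: 0.052
[0.4958 0.004  0.125 ] [ 0.4733 -0.032   0.0684]
clk 17.5 pos [ 0.4255 -0.2035  0.2364] err tool mm [208.3 111.1 -68.7] rot deg [-25.8 114.2  47.7] F [ 1.2 -0.6 -2. ] w 0.052 q [-0.446  0.164 -0.009  1.388 -0.    -0.443]
dist 227.6mm turn 126.4deg
'-2.0 8.8 3.7 16.0 4.7 -5.3 0; -2.0 8.8 3.7 16.9 3.8 -2.6 0; -2.0 8.8 3.7 17.3 2.7 0.1 0; -2.0 8.8 3.7 17.2 1.6 2.8 0; -2.0 8.8 3.7 16.6 0.3 5.5 0; -2.0 8.8 3.7 15.6 -0.9 7.9 0; -2.0 8.8 3.7 14.1 -2.2 10.1 0; -2.0 8.8 3.7 12.2 -3.4 12.1 0; -2.0 8.8 3.7 10.0 -4.6 13.6 0; -2.0 8.8 3.7 7.5 -5.6 14.8 0; -2.0 8.8 3.7 4.8 -6.6 15.5 0; -2.0 8.8 3.7 1.9 -7.3 15.8 0'
'-2.0 8.8 3.7 -1.0 -7.9 15.6 0'
```

View pics/s17.png

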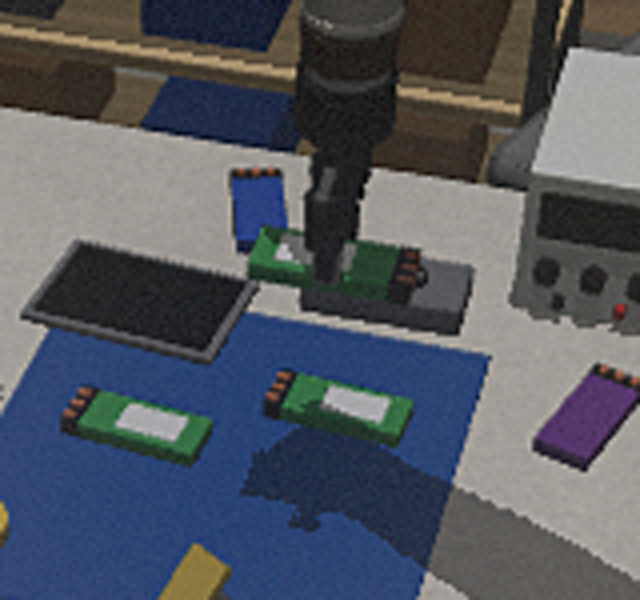

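```bash
python3 - <<'E'
from h import *
Rt=rot(RR.apply([0,1,0]),[0,0,-1])
plan([.47,-.04,.27],Rt,half=False,rc=10.3,f=1)
E
```

```text
dist 173.1mm turn 121.8deg
'0.0 10.1 0.0 13.6 -3.0 -3.8 1; 0.0 10.1 0.0 14.0 -3.0 -1.3 1; 0.0 10.1 0.0 14.1 -3.0 1.2 1; 0.0 10.1 0.0 13.6 -3.0 3.6 1; 0.0 10.1 0.0 12.8 -3.1 6.0 1; 0.0 10.1 0.0 11.5 -3.1 8.1 1; 0.0 10.1 0.0 9.9 -3.0 10.0 1; 0.0 10.1 0.0 8.0 -3.0 11.6 1; 0.0 10.1 0.0 5.8 -3.0 12.8 1; 0.0 10.1 0.0 3.5 -3.0 13.7 1; 0.0 10.1 0.0 1.0 -3.0 14.1 1; 0.0 10.1 0.0 -1.5 -3.0 14.0 1'
```

```bash
python3 -m inch '0 10.1 0 13.6 -3 -3.8 1; 0 10.1 0 14 -3 -1.3 1; 0 10.1 0 14.1 -3 1.2 1; 0 10.1 0 13.6 -3 3.6 1; 0 10.1 0 12.8 -3 6 1; 0 10.1 0 11.5 -3 8.1 1; 0 10.1 0 9.9 -3 10 1; 0 10.1 0 8 -3 11.6 1; 0 10.1 0 5.8 -3 12.8 1; 0 10.1 0 3.5 -3 13.7 1; 0 10.1 0 1 -3 14.1 1; 0 10.1 0 -1.5 -3 14 1'
python3 - <<'E'
from h import *
p=parkp(10,80)
off(p,PARK,half=False)
plan(p,PARK,half=False,f=1)
E
```

```text
clock: 19.05
eef_pos: [0.4669, -0.0387, 0.2656]
tool_rot: [0.681, -0.195, 0.192, -0.68]
ft_force: [0.3, 0.4, -1.1]
grip_width: 0.0517
clk 19.05 pos [ 0.4669 -0.0387  0.2656] err tool mm [  2.6 133.4  58.9] rot deg [-44.9   0.3  -0.1] F [ 0.3  0.4 -1.1] w 0.0517 q [-0.083  0.163  0.065  1.477 -0.     2.041]
dist 145.8mm turn 44.9deg
'-9.0 0.1 -0.0 0.5 26.7 11.8 1; -9.0 0.1 -0.0 0.5 24.5 15.8 1; -9.0 0.1 -0.0 0.5 21.8 19.4 1; -9.0 0.1 -0.0 0.4 18.5 22.6 1; -9.0 0.1 -0.0 0.4 14.7 25.2 1'
```

```bash
python3 -m inch '-9 0 0 0.5 26.7 11.8 1; -9 0 0 0.5 24.5 15.8 1; -9 0 0 0.5 21.8 19.4 1; -9 0 0 0.4 18.5 22.6 1; -9 0 0 0.4 14.7 25.2 1; 0 0 0 0 0 0 1'
python3 - <<'E'
from h import *
p=parkp(10,80)
off(p,PARK,half=False)
c={n:bot.camera(n) for n in("top","side")}
crop(c["side"],(230,150,380,300),4,"pics/s18.png");crop(c["top"],(230,160,400,300),4,"pics/t18.png")
E
```

```text
clock: 19.8
eef_pos: [0.4957, 0.0109, 0.1183]
tool_rot: [0.893, -0.253, 0.091, -0.361]
ft_force: [-1.2, -0.4, -2.9]
grip_width: 0.0519
clk 19.8 pos [0.4957 0.0109 0.1183] err tool mm [  3.4 -10.5  -9.1] rot deg [ 1.3  1.4 -0.3] F [-1.2 -0.4 -2.9] w 0.0519 q [ 0.328  0.823  0.405  1.837 -0.471  2.605]
```

View pics/s18.png

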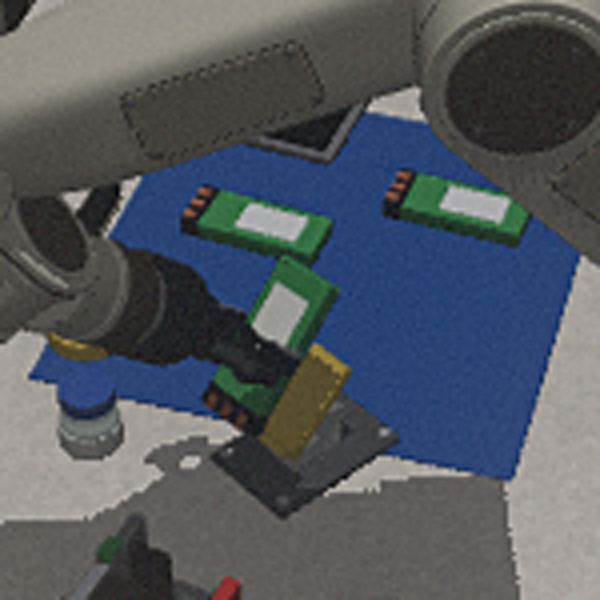

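View pics/t18.png

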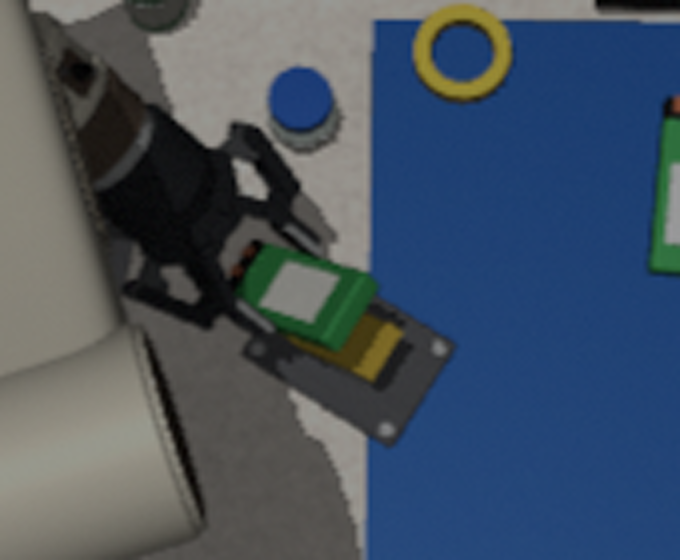

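```bash
python3 - <<'E'
from h import *
plan(parkp(8,30),PARK,half=False,f=1,n=4)
E
```

```text
dist 49.0mm turn 0.8deg
'0.1 0.2 0.1 -0.1 12.2 0.5 1; 0.1 0.2 0.1 -0.1 12.2 0.5 1; 0.1 0.2 0.1 -0.1 12.2 0.5 1; 0.1 0.2 0.1 -0.1 12.2 0.5 1'
```

```bash
python3 -m inch '0.1 0.2 0.1 0 12 0.5 1; 0.1 0.2 0.1 0 12 0.5 1; 0.1 0.2 0.1 0 12 0.5 1; 0.1 0.2 0 0 12 0.5 1; 0 0 0 0 0 0 1; 0 0 0 0 0 0 1'
python3 - <<'E'
from h import *
off(parkp(8,30),PARK,half=False)
c={n:bot.camera(n) for n in("top","side")}
off(parkp(8,30),PARK,half=False)
crop(c["side"],(260,200,360,300),7,"pics/s19.png");crop(c["top"],(270,200,370,280),7,"pics/t19.png")
E
```

```text
clock: 20.65
eef_pos: [0.4837, -0.0179, 0.0987]
tool_rot: [0.887, -0.254, 0.11, -0.37]
ft_force: [0.3, 0.5, -1.4]
grip_width: 0.052
clk 20.65 pos [ 0.4837 -0.0179  0.0987] err tool mm [-1.4  3.8  1. ] rot deg [-0.4 -0.4  0.1] F [ 0.3  0.5 -1.4] w 0.052 q [ 0.287  0.771  0.275  1.709 -0.487  2.584]
clk 20.75 pos [ 0.484  -0.0176  0.0986] err tool mm [-1.4  4.   0.7] rot deg [-0.4 -0.4  0.1] F [ 0.6  0.4 -2. ] w 0.0518 q [ 0.288  0.771  0.276  1.709 -0.487  2.584]
```

View pics/s19.png

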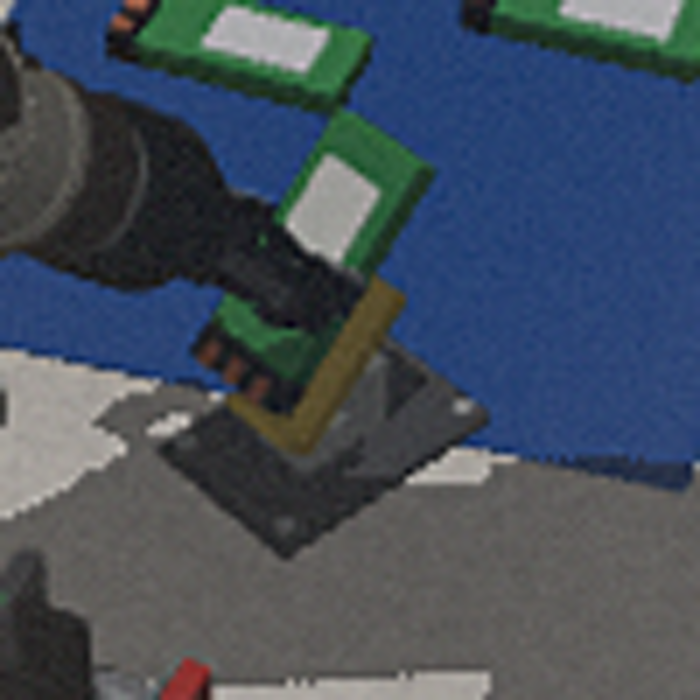

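View pics/t19.png

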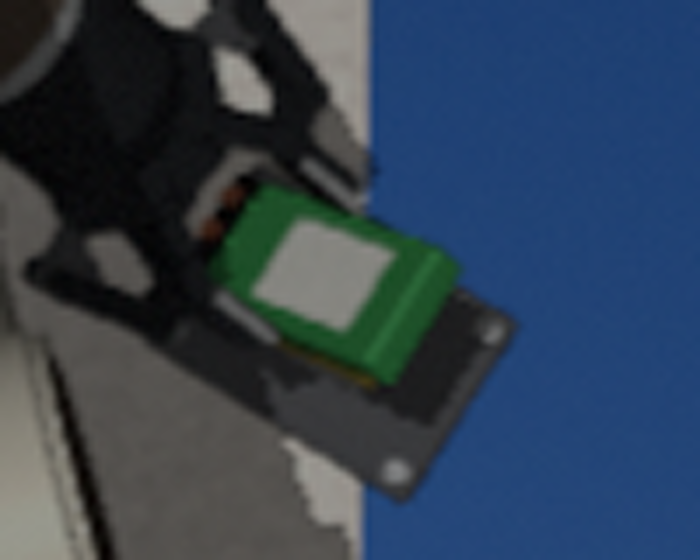

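```bash
cat >> h.py <<'E'
def overlay(c,box,s,name,center,Rp,col=(0,0,255),extra=()):
    "draw pack box given centre and rotation (pack x,y,z)"
    l,t,r,b=box; im=cv2.resize(c["color"][t:b,l:r],None,fx=s,fy=s,interpolation=cv2.INTER_CUBIC); im=cv2.convertScaleAbs(im,alpha=1.8,beta=10)
    V=np.array([[i,j,k] for i in(-.065,.065) for j in(-.027,.027) for k in(-.009,.009)])
    u=((proj(c,center+Rp.apply(V))-[l,t]+.5)*s).astype(int)
    for i in range(8):
        for j in range(i+1,8):
            if bin(i^j).count("1")==1: cv2.line(im,u[i].tolist(),u[j].tolist(),col,1)
    for P in extra:
        q=((proj(c,P)[0]-[l,t]+.5)*s).astype(int); cv2.circle(im,q.tolist(),4,(255,0,255),-1)
    cv2.imwrite(name,im)
E
python3 - <<'E'
from h import *
p,r,o=now()
ctr=p+r.apply([0,-.0267,0]); Rp=R.from_matrix(np.column_stack([r.apply([0,0,1]),r.apply([1,0,0]),r.apply([0,1,0])]))
ex=[restp(P) for P in((-65,45,8),(65,45,8),(65,-45,8),(-65,-45,8),(-30,20,35),(-30,-20,35),(26.6,-20,91.6),(26.6,20,91.6))]
for n,b in(("top",(270,200,370,280)),("side",(260,200,360,300))):
    overlay(bot.camera(n),b,7,f"pics/o19{n}.png",ctr,Rp,extra=ex)
E
```

```text
(no output)
```

View pics/o19top.png

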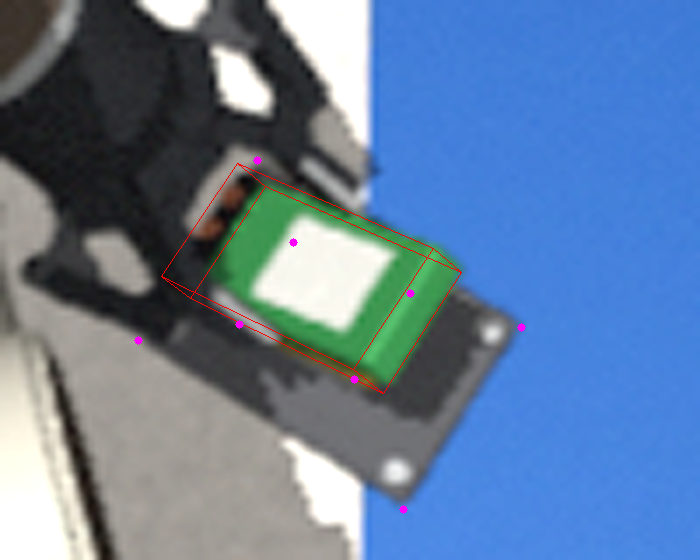

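View pics/o19side.png

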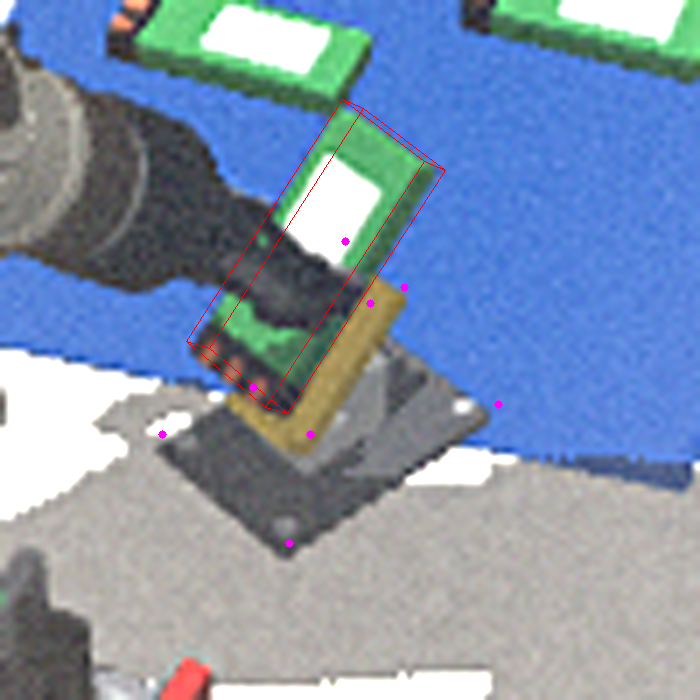

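```bash
python3 -m inch '-0.4 -0.4 0 -1.4 10 0.7 1; 0 0 0 0 10 0 1; 0 0 0 0 6 0 1; 0 0 0 0 0 0 1; 0 0 0 0 0 0 1'
python3 - <<'E'
from h import *
p,r,o=now(); off(parkp(8,0),PARK,half=False); print("tool F",r.inv().apply(o["ft_force"]))
E
```

```text
clock: 21.48
eef_pos: [0.4733, -0.0323, 0.0798]
tool_rot: [0.888, -0.253, 0.106, -0.368]
ft_force: [1.2, -0.5, -1.3]
grip_width: 0.052
clk 21.48 pos [ 0.4733 -0.0323  0.0798] err tool mm [-0.1  7.8  0.3] rot deg [-0.   0.   0.1] F [ 1.2 -0.5 -1.3] w 0.052 q [ 0.272  0.768  0.209  1.646 -0.5    2.566]
tool F [1.2837 0.7212 1.0588]
```

Now toward the pad in small steps, reading the force.

```bash
python3 -m inch '0 0 0 0 4 0 1; 0 0 0 0 0 0 1';  python3 -m inch '0 0 0 0 2 0 1; 0 0 0 0 0 0 1'
python3 - <<'E'
from h import *
p,r,o=now(); off(parkp(8,0),PARK,half=False); print("tool F",r.inv().apply(o["ft_force"]))
E
```

```text
clock: 21.72
eef_pos: [0.4715, -0.0348, 0.0768]
tool_rot: [0.888, -0.253, 0.105, -0.368]
ft_force: [-0.1, 0.3, -1.6]
grip_width: 0.0521
clock: 21.98
eef_pos: [0.471, -0.0358, 0.0755]
tool_rot: [0.888, -0.253, 0.106, -0.368]
ft_force: [-0.6, 0.1, -1.1]
grip_width: 0.0517
clk 21.98 pos [ 0.471  -0.0358  0.0755] err tool mm [-0.   1.8  0.2] rot deg [-0.   0.   0.1] F [-0.6  0.1 -1.1] w 0.0517 q [ 0.267  0.767  0.194  1.63  -0.502  2.562]
tool F [-0.568   0.8697  0.6144]
```

```bash
python3 -m inch '0 0 0 0 2 0 1; 0 0 0 0 0 0 1';  python3 -m inch '0 0 0 0 1 0 1; 0 0 0 0 0 0 1'
python3 - <<'E'
from h import *
p,r,o=now(); off(parkp(8,0),PARK,half=False); print("tool F",r.inv().apply(o["ft_force"]))
E
```

```text
clock: 22.22
eef_pos: [0.471, -0.0359, 0.0754]
tool_rot: [0.888, -0.252, 0.106, -0.369]
ft_force: [1.4, 7.5, 6.3]
grip_width: 0.0522
clock: 22.48
eef_pos: [0.4711, -0.0359, 0.0753]
tool_rot: [0.888, -0.252, 0.107, -0.369]
ft_force: [1.3, 10.1, 9.8]
grip_width: 0.0517
clk 22.48 pos [ 0.4711 -0.0359  0.0753] err tool mm [-0.2  1.7  0.1] rot deg [-0.2  0.   0.3] F [ 1.3 10.1  9.8] w 0.0517 q [ 0.267  0.763  0.19   1.624 -0.503  2.559]
tool F [ -4.2118 -13.5101  -0.378 ]
```

```bash
python3 -m inch '0 0 0 0 -2 0 1; 0 0 0 0 0 3 1; 0 0 0 0 0 2 1; 0 0 0 0 0 1 1; 0 0 0 0 0 0 1'
python3 - <<'E'
from h import *
p,r,o=now(); off(parkp(0,0),PARK,half=False); print("tool F",r.inv().apply(o["ft_force"]))
E
python3 -m inch '0 0 0 0 0 1 1; 0 0 0 0 0 1 1; 0 0 0 0 0 0 1'
python3 - <<'E'
from h import *
p,r,o=now(); off(parkp(0,0),PARK,half=False); print("tool F",r.inv().apply(o["ft_force"]))
E
```

```text
clock: 23.1
eef_pos: [0.4734, -0.0334, 0.0721]
tool_rot: [0.889, -0.252, 0.106, -0.367]
ft_force: [1.1, 2.4, 8.7]
grip_width: 0.052
clk 23.1 pos [ 0.4734 -0.0334  0.0721] err tool mm [-0.8  1.7  3.4] rot deg [0.1 0.  0.2] F [1.1 2.4 8.7] w 0.052 q [ 0.271  0.776  0.201  1.629 -0.502  2.565]
tool F [-0.3137 -8.0315 -4.3122]
clock: 23.48
eef_pos: [0.4741, -0.0323, 0.0707]
tool_rot: [0.889, -0.252, 0.106, -0.367]
ft_force: [0.6, 2.8, 9.7]
grip_width: 0.0516
clk 23.48 pos [ 0.4741 -0.0323  0.0707] err tool mm [-0.8  1.7  1.5] rot deg [ 0.1 -0.   0.3] F [0.6 2.8 9.7] w 0.0516 q [ 0.272  0.779  0.204  1.629 -0.502  2.567]
tool F [-0.9439 -8.7058 -4.9664]
```

```bash
python3 -m inch '0 0 0 0 -0.5 1.5 1; 0 0 0 0 0 0 1';python3 -m inch '0 0 0 0 0 1.5 1; 0 0 0 0 0 0 1'
python3 - <<'E'
from h import *
p,r,o=now(); off(parkp(0,0),PARK,half=False); print("tool F",r.inv().apply(o["ft_force"]))
E
```

```text
clock: 23.72
eef_pos: [0.4748, -0.0309, 0.0692]
tool_rot: [0.889, -0.253, 0.106, -0.367]
ft_force: [0.3, 0.7, 6.0]
grip_width: 0.0516
clock: 23.98
eef_pos: [0.4751, -0.0304, 0.0686]
tool_rot: [0.889, -0.253, 0.106, -0.367]
ft_force: [-0.3, 0.8, 7.9]
grip_width: 0.0516
clk 23.98 pos [ 0.4751 -0.0304  0.0686] err tool mm [-0.7  1.8 -1.5] rot deg [0.1 0.  0.2] F [-0.3  0.8  7.9] w 0.0516 q [ 0.275  0.785  0.209  1.631 -0.5    2.569]
tool F [-0.6297 -5.9578 -5.1903]
```

```bash
python3 -m inch '0 0 0 0 0 1.5 1; 0 0 0 0 0 0 1'
python3 - <<'E'
from h import *
p,r,o=now(); off(parkp(0,0),PARK,half=False); print("tool F",r.inv().apply(o["ft_force"]))
c={n:bot.camera(n) for n in("top","side")}
crop(c["side"],(265,200,345,290),8,"pics/s20.png")
E
```

```text
clock: 24.22
eef_pos: [0.4751, -0.0304, 0.0686]
tool_rot: [0.89, -0.253, 0.105, -0.366]
ft_force: [-1.3, -1.2, 11.7]
grip_width: 0.0521
clk 24.23 pos [ 0.4751 -0.0304  0.0686] err tool mm [-0.7  1.8 -1.5] rot deg [0.2 0.  0.2] F [-1.3 -1.2 11.7] w 0.0521 q [ 0.276  0.787  0.211  1.633 -0.501  2.571]
tool F [-0.4108 -7.0103 -9.4801]
```

View pics/s20.png

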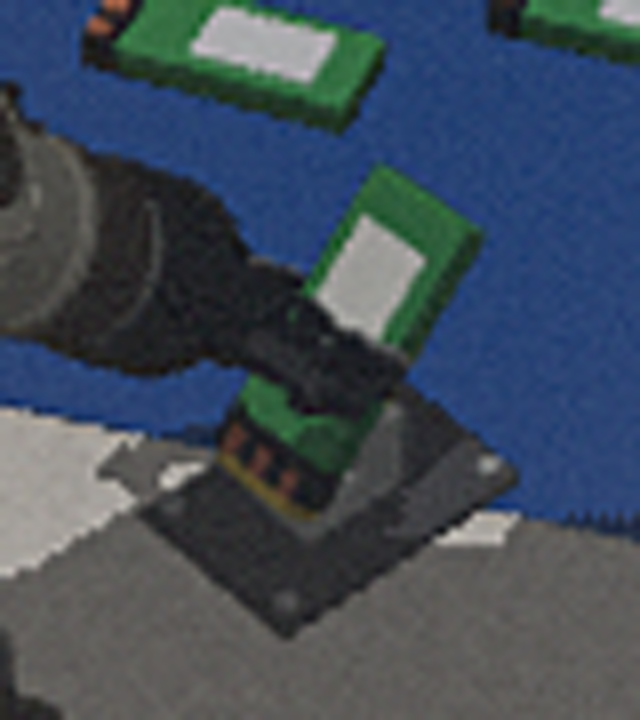

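```bash
python3 -m inch '0 0 0 0 -0.5 -1.5 1; 0 0 0 0 0 0 0.3; 0 0 0 0 0 0 0.3; 0 0 0 0 0 0 0.1; 0 0 0 0 0 0 0; 0 0 0 0 -10 0 0; 0 0 0 0 -30 0 0; 0 0 0 0 -40 0 0; 0 0 0 0 -40 0 0; 0 0 0 0 0 0 0'
python3 - <<'E'
from h import *
p,r,o=now(); off(parkp(0,0),PARK,half=False); print("tool F",r.inv().apply(o["ft_force"]))
c={n:bot.camera(n) for n in("top","side")}
crop(c["side"],(235,180,355,290),6,"pics/s21.png");crop(c["top"],(250,170,370,280),6,"pics/t21.png")
E
```

```text
clock: 25.58
eef_pos: [0.5217, 0.0451, 0.1543]
tool_rot: [0.888, -0.251, 0.107, -0.37]
ft_force: [0.5, -1.1, -0.5]
grip_width: 0.0854
clk 25.57 pos [0.5217 0.0451 0.1543] err tool mm [ -1.1 125.1  -4.2] rot deg [-0.3 -0.   0.4] F [ 0.5 -1.1 -0.5] w 0.0854 q [ 0.362  0.85   0.578  1.962 -0.447  2.644]
tool F [ 0.9823  0.8667 -0.1102]
```

View pics/s21.png

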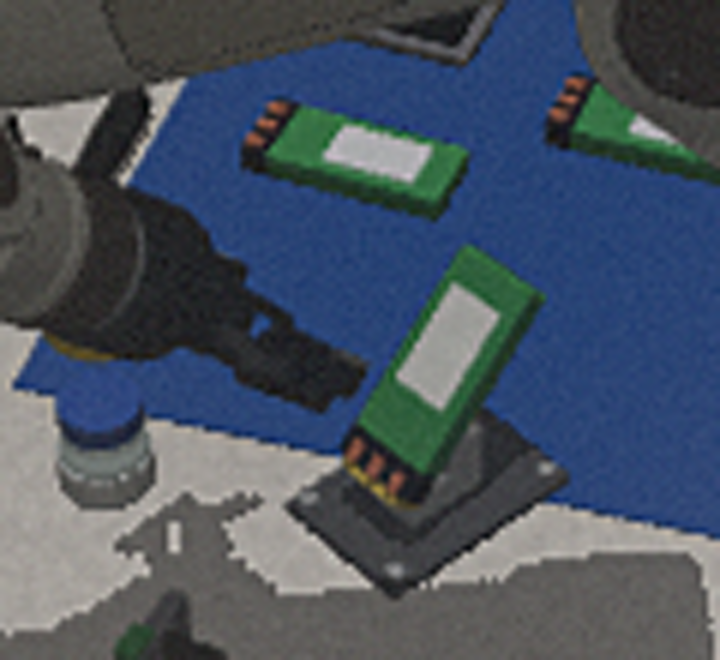

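View pics/t21.png

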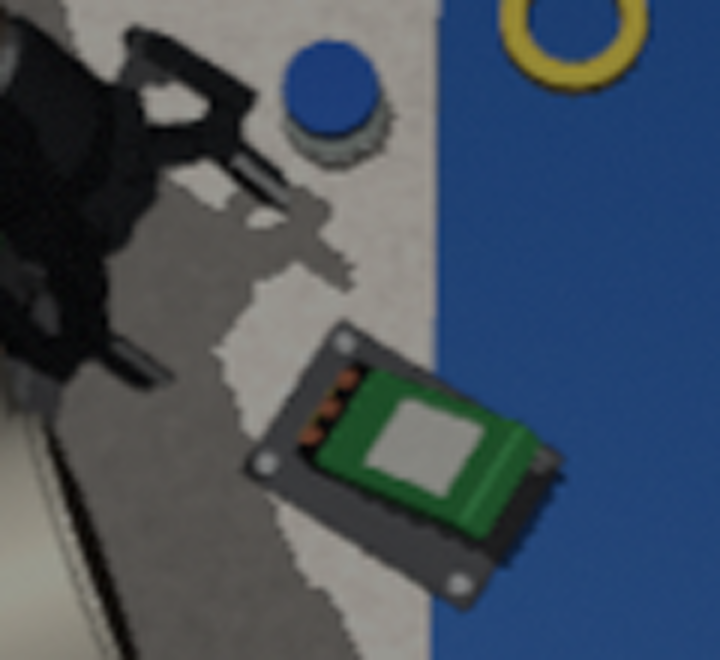

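```bash
cat > kin.py <<'E'
import numpy as np
from scipy.optimize import least_squares
D=[([1.247,.2414,.0037,1.3352,0,1.5708],[.1589,.4734,.204]),
([.504,.387,.117,1.302,0,.661],[.4949,.273,.1694]),
([.504,.453,-.035,1.081,0,.66],[.4955,.2732,.0762]),
([.5789,.3341,.1961,1.427,0,.7349],[.4629,.3026,.2295]),
([-.451,.225,-.198,1.153,0,-.444],[.4212,-.2043,.137]),
([-.446,.407,-.4102,.754,0,-.4433],[.4229,-.2021,-.0176]),
([-.446,.164,-.009,1.388,0,-.443],[.4255,-.2035,.2364]),
([.288,.771,.276,1.709,-.487,2.584],[.484,-.0176,.0986]),
([.272,.768,.209,1.646,-.5,2.566],[.4733,-.0323,.0798]),
([.362,.85,.578,1.962,-.447,2.644],[.5217,.0451,.1543])]
def fk(q,P):
    a1,L2,al,L3,be,h,d,Lt=P
    q1,q2,q3,q4,q5,q6=q; th=q2-q3+q4
    r=np.array([np.cos(q1),np.sin(q1),0]); l=np.array([-np.sin(q1),np.cos(q1),0]); z=np.array([0,0,1])
    f=np.cos(th)*r-np.sin(th)*z; e=np.sin(th)*r+np.cos(th)*z
    y=np.cos(q5)*f+np.sin(q5)*l; lp=np.cos(q5)*l-np.sin(q5)*f
    x=np.sin(q6)*e+np.cos(q6)*lp
    p=a1*r+h*z+L2*(np.sin(q2+al)*r+np.cos(q2+al)*z)+L3*(np.cos(q2-q3+be)*r-np.sin(q2-q3+be)*z)+d*f+Lt*y
    return p,np.column_stack([x,y,np.cross(x,y)])
P0=[0,.35,0,.35,0,.25,.05,.25]
s=least_squares(lambda P:np.concatenate([[(fk(q,P)[0]-p)*1000 for q,p in D]]).ravel().tolist()+list((np.array(P)-P0)*.5),P0)
PAR=s.x
LO=np.array([-2.72,-1.05,-1.09,-1.99,-1.42,-3.14]); HI=np.array([2.72,1.87,1.28,2.15,1.44,3.14])
from scipy.spatial.transform import Rotation as R
def ik(p,Rt,q0):
    M=Rt.as_matrix()
    def f(q):
        a,B=fk(q,PAR); return np.r_[(a-p)*10,R.from_matrix(B.T@M).as_rotvec()]
    best=None
    for k in range(6):
        st=np.clip(q0+np.random.default_rng(k).normal(0,.4*(k>0),6),LO+.01,HI-.01)
        r=least_squares(f,st,bounds=(LO,HI))
        if best is None or r.cost<best.cost-1e-9: best=r
        if best.cost<1e-8: break
    return best.x,np.sqrt(2*best.cost)
if __name__=="__main__":
    print(PAR.round(4)); print(s.fun[:30].reshape(-1,3).round(1))
E
python3 kin.py
cat >> h.py <<'E'
LIP=np.array([-30,0,35.])
REGA=rot(RR.apply([-1,0,1]),RR.apply([-1,0,-1]))
REGB=rot(RR.apply([1,0,-1]),RR.apply([-1,0,-1]))
def regp(s,n=10.8): return restp(LIP+s*S2*np.array([1,0,1])+n*S2*np.array([-1,0,1]))
E
python3 - <<'E'
from h import *
from kin import *
p,r,o=now(); q=np.array(o["joint_pos"])
RD=fr(DOCK)[0]
for nm,T in(("A",REGA),("B",REGB)):
    print(nm,np.degrees((r.inv()*T).magnitude()))
    for s in(190,81): x,c=ik(regp(s),T,q*0+[-.3,.3,-.1,1,.7,0]); print(s,regp(s),x.round(2),c.round(4))
    # subsequent dock pose: rotation to vertical
    for sg in(1,-1):
        T2=rot(RD.apply([0,sg,0]),[0,0,-1]); x,c=ik([.5373,.2,.2],T2,np.array([.4,.4,.1,1.3,0,0])); print(" dock",sg,np.degrees((T.inv()*T2).magnitude()),x.round(2),c.round(4))
E
```

```text
[-2.000e-04  4.927e-01  1.100e-03  3.913e-01 -2.050e-02  2.410e-01
  1.011e-01  3.300e-01]
[[-0.  -0.  -0.1]
 [-0.2 -0.2  0. ]
 [ 0.2  0.2  0.2]
 [ 0.  -0.  -0.1]
 [ 0.1  0.3 -0.1]
 [-0.  -0.1 -0. ]
 [ 0.1 -0.   0.2]
 [ 0.2 -0.   0.1]
 [-0.3  0.  -0.1]
 [ 0.1 -0.  -0. ]]
A 119.87705455546161
190 [ 0.4372 -0.0899  0.177 ] [-0.74  0.23 -0.36  1.16  0.77 -0.26] 0.0
81 [ 0.478  -0.0245  0.0999] [-0.56  0.29 -0.52  0.76  0.79 -0.  ] 0.0
 dock 1 50.23597729650966 [0.36 0.39 0.2  1.38 0.   0.51] 0.0
 dock -1 158.8311661714311 [ 0.36  0.39  0.2   1.38 -0.   -2.63] 0.0
B 120.09768503683262
190 [ 0.4372 -0.0899  0.177 ] [-0.69  0.12 -0.44  1.02  0.7  -3.14] 0.1624
81 [ 0.478  -0.0245  0.0999] [-0.56  0.29 -0.52  0.76  0.78 -3.14] 0.0033
 dock 1 158.8311661714311 [0.36 0.39 0.2  1.38 0.   0.51] 0.0
 dock -1 50.23597729650966 [ 0.36  0.39  0.2   1.38 -0.   -2.63] 0.0
```

```bash
cat > sim.py <<'E'
from h import *
from kin import *
def simpath(wps,q,start=None,rc=10.0,cap=50):
    p,r,_=now()
    if start: p,r=start
    for pt,Rt in wps:
        pt=np.array(pt); rv=(r.inv()*Rt).as_rotvec(); d=pt-p
        n=int(max(1,np.ceil(np.linalg.norm(d)*1000/cap),np.ceil(np.degrees(np.linalg.norm(rv))/rc)))
        mx=0;Q=[]
        for k in range(1,n+1):
            x,c=ik(p+d*k/n,r*R.from_rotvec(rv*k/n),q); mx=max(mx,np.abs(x-q).max()); q=x; Q.append(x)
            if c>1e-3: print("   !ik err",k,c,x.round(2))
        print("n",n,"turn",np.degrees(np.linalg.norm(rv)).round(1),"maxstep rad",mx.round(2),"q end",q.round(2),"min/max",np.min(Q,0).round(2),np.max(Q,0).round(2))
        p,r=pt,Rt
    return q
E
python3 - <<'E'
from sim import *
p,r,o=now(); q=np.array(o["joint_pos"])
print("direct"); simpath([([.48,-.02,.30],r*R.from_rotvec((r.inv()*REGA).as_rotvec()/2)),(regp(190),REGA)],q)
print("via down"); D1=rot(RR.apply([0,1,0]),[0,0,-1]); D2=rot([0.5,0.86,0],[0,0,-1]); D2=rot(RR.apply([-1,0,0]),[0,0,-1])
simpath([([.48,-.02,.28],D1),([.46,-.05,.28],D2),(regp(190),REGA)],q)
E
```

```text
direct
n 6 turn 59.9 maxstep rad 0.23 q end [ 0.1  -0.06 -0.14  1.21 -0.2   1.41] min/max [ 0.1  -0.06 -0.14  1.21 -0.48  1.41] [ 0.36  0.68  0.39  1.79 -0.2   2.48]
n 6 turn 59.9 maxstep rad 0.32 q end [-0.74  0.23 -0.36  1.16  0.77 -0.26] min/max [-0.74 -0.16 -0.45  0.94 -0.04 -0.26] [-0.04  0.23 -0.28  1.16  0.77  1.17]
via down
n 5 turn 45.0 maxstep rad 0.17 q end [-0.04  0.18  0.12  1.51  0.    2.09] min/max [-0.04  0.18  0.12  1.51 -0.39  2.09] [0.31 0.68 0.43 1.82 0.   2.54]
n 10 turn 90.0 maxstep rad 0.16 q end [-0.11  0.15  0.08  1.51 -0.    0.45] min/max [-0.11  0.15  0.08  1.51 -0.    0.45] [-0.05  0.18  0.12  1.51  0.    1.92]
n 5 turn 45.0 maxstep rad 0.17 q end [-0.74  0.23 -0.36  1.16  0.77 -0.26] min/max [-0.74  0.07 -0.36  1.16  0.15 -0.26] [-0.23  0.23 -0.04  1.38  0.77  0.33]
```

```bash
python3 - <<'E'
from h import *
p,r,o=now()
M=r*R.from_rotvec((r.inv()*REGA).as_rotvec()/2)
pt=np.array([.48,-.02,.30])
plan(pt,M,n=8,half=False)
plan(regp(190),REGA,n=9,half=False,start=(pt,M))
E
```

```text
dist 165.6mm turn 59.9deg
'4.3 -4.3 -4.3 -0.0 -6.5 -19.7 0; 4.3 -4.3 -4.3 -1.0 -8.0 -19.1 0; 4.3 -4.3 -4.3 -1.7 -9.5 -18.3 0; 4.3 -4.3 -4.3 -2.3 -11.0 -17.4 0; 4.3 -4.3 -4.3 -2.7 -12.5 -16.3 0; 4.3 -4.3 -4.3 -2.9 -13.9 -15.1 0; 4.3 -4.3 -4.3 -2.9 -15.2 -13.8 0; 4.3 -4.3 -4.3 -2.7 -16.4 -12.4 0'
dist 147.8mm turn 59.9deg
'3.9 -3.8 -3.8 -9.6 12.9 -3.3 0; 3.9 -3.8 -3.8 -10.7 12.0 -3.4 0; 3.9 -3.8 -3.8 -11.7 11.0 -3.4 0; 3.9 -3.8 -3.8 -12.6 10.0 -3.3 0; 3.9 -3.8 -3.8 -13.5 8.9 -3.1 0; 3.9 -3.8 -3.8 -14.2 7.8 -2.7 0; 3.9 -3.8 -3.8 -14.9 6.6 -2.2 0; 3.9 -3.8 -3.8 -15.4 5.5 -1.6 0; 3.9 -3.8 -3.8 -15.8 4.3 -0.9 0'
```

```bash
python3 -m inch '4.3 -4.3 -4.3 0 -6.5 -19.7 0; 4.3 -4.3 -4.3 -1 -8 -19 0; 4.3 -4.3 -4.3 -1.7 -9.5 -18.3 0; 4.3 -4.3 -4.3 -2.3 -11 -17.4 0; 4.3 -4.3 -4.3 -2.7 -12.5 -16.3 0; 4.3 -4.3 -4.3 -2.9 -14 -15 0; 4.3 -4.3 -4.3 -2.9 -15.2 -13.8 0; 4.3 -4.3 -4.3 -2.7 -16.4 -12.4 0; 0 0 0 0 0 0 0'
python3 - <<'E'
from h import *
off([.48,-.02,.3],REGA,half=False)
plan(regp(185),REGA,n=10,half=False)
E
```

```text
clock: 26.8
eef_pos: [0.4781, -0.0219, 0.3018]
tool_rot: [0.769, 0.17, 0.018, -0.616]
ft_force: [0.4, 0.5, -0.5]
grip_width: 0.0857
clk 26.8 pos [ 0.4781 -0.0219  0.3018] err tool mm [1.8 1.9 1.9] rot deg [ 35.1 -35.  -34.7] F [ 0.4  0.5 -0.5] w 0.0857 q [ 0.099 -0.064 -0.143  1.219 -0.212  1.422]
dist 149.1mm turn 60.5deg
'3.5 -3.5 -3.5 -8.3 12.2 -2.4 0; 3.5 -3.5 -3.5 -9.1 11.5 -2.6 0; 3.5 -3.5 -3.5 -10.0 10.7 -2.7 0; 3.5 -3.5 -3.5 -10.8 10.0 -2.7 0; 3.5 -3.5 -3.5 -11.5 9.1 -2.6 0; 3.5 -3.5 -3.5 -12.2 8.2 -2.4 0; 3.5 -3.5 -3.5 -12.8 7.3 -2.1 0; 3.5 -3.5 -3.5 -13.3 6.4 -1.7 0; 3.5 -3.5 -3.5 -13.8 5.5 -1.3 0; 3.5 -3.5 -3.5 -14.2 4.6 -0.7 0'
```

```bash
python3 -m inch '3.5 -3.5 -3.5 -8.3 12.2 -2.4 0; 3.5 -3.5 -3.5 -9 11.5 -2.6 0; 3.5 -3.5 -3.5 -10 10.7 -2.7 0; 3.5 -3.5 -3.5 -10.8 10 -2.7 0; 3.5 -3.5 -3.5 -11.5 9 -2.6 0; 3.5 -3.5 -3.5 -12.2 8.2 -2.4 0; 3.5 -3.5 -3.5 -12.8 7.3 -2 0; 3.5 -3.5 -3.5 -13.3 6.4 -1.7 0; 3.5 -3.5 -3.5 -13.8 5.5 -1.3 0; 3.5 -3.5 -3.5 -14.2 4.6 -0.7 0; 0 0 0 0 0 0 0; 0 0 0 0 0 0 0'
python3 - <<'E'
from h import *
off(regp(185),REGA,half=False)
c={n:bot.camera(n) for n in("top","side")}
off(regp(185),REGA,half=False)
crop(c["side"],(265,180,365,290),6,"pics/s22.png");crop(c["top"],(270,200,390,300),6,"pics/t22.png")
E
```

```text
clock: 28.3
eef_pos: [0.4404, -0.084, 0.1716]
tool_rot: [-0.438, -0.554, 0.081, 0.703]
ft_force: [-0.3, 0.6, 0.1]
grip_width: 0.0856
clk 28.3 pos [ 0.4404 -0.084   0.1716] err tool mm [-0.9 -3.5 -0.4] rot deg [-0.3  0.1  0.1] F [-0.3  0.6  0.1] w 0.0856 q [-0.727  0.239 -0.365  1.141  0.772 -0.243]
clk 28.4 pos [ 0.4407 -0.084   0.1729] err tool mm [-2.  -2.7 -0.2] rot deg [-0.1  0.3  0.1] F [0.3 0.9 0.8] w 0.0854 q [-0.727  0.236 -0.365  1.141  0.772 -0.245]
```

View pics/s22.png

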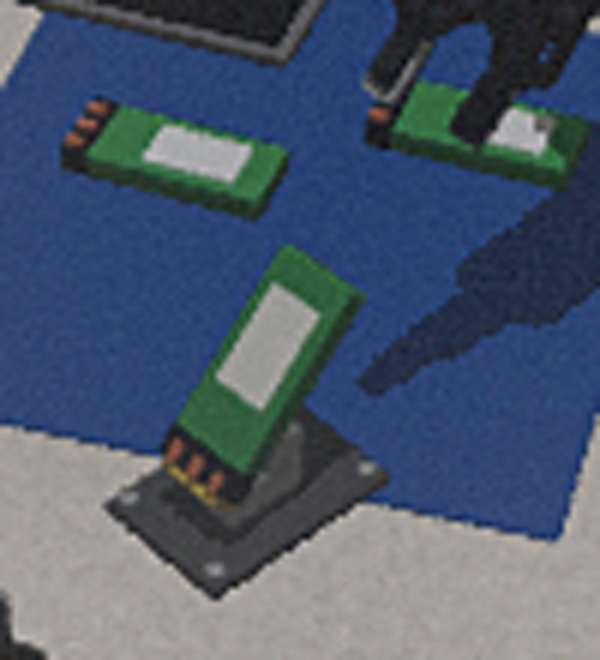

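View pics/t22.png

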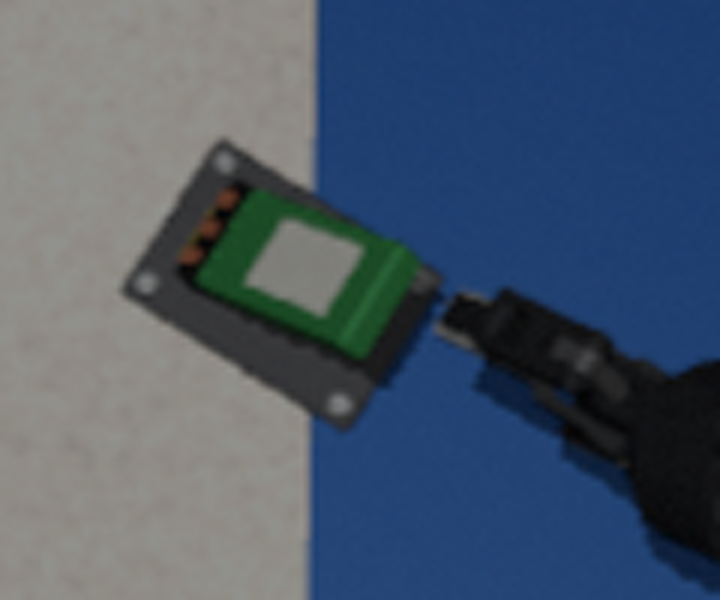

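```bash
python3 -m inch '0 0 0 -2 25 0 0; 0 0 0 0 25 0 0; 0 0 0 0 20 0 0; 0 0 0 0 0 0 0'
python3 - <<'E'
from h import *
off(regp(81),REGA,half=False)
c={n:bot.camera(n) for n in("top","side")}
off(regp(81),REGA,half=False)
crop(c["side"],(265,180,365,290),6,"pics/s23.png");crop(c["top"],(270,200,390,300),6,"pics/t23.png")
E
```

```text
clock: 28.9
eef_pos: [0.4655, -0.042, 0.1221]
tool_rot: [-0.438, -0.556, 0.082, 0.702]
ft_force: [-0.1, 0.7, 0.8]
grip_width: 0.0852
clk 28.9 pos [ 0.4655 -0.042   0.1221] err tool mm [-0.5 30.9 -1.4] rot deg [-0.2  0.4  0.1] F [-0.1  0.7  0.8] w 0.0852 q [-0.613  0.272 -0.474  0.886  0.785 -0.088]
clk 29.0 pos [ 0.4663 -0.0436  0.1228] err tool mm [-0.4 32.1  0.1] rot deg [-0.1  0.3  0.1] F [-0.7 -1.   0.4] w 0.0857 q [-0.615  0.272 -0.472  0.887  0.785 -0.088]
```

View pics/s23.png

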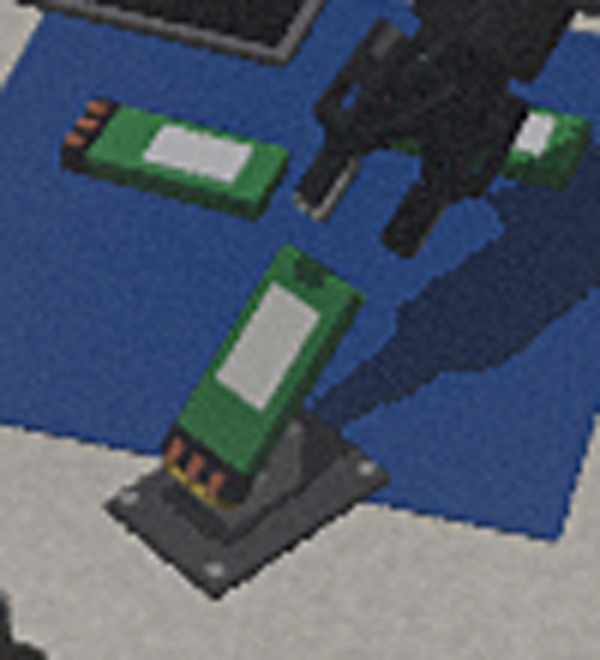

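View pics/t23.png

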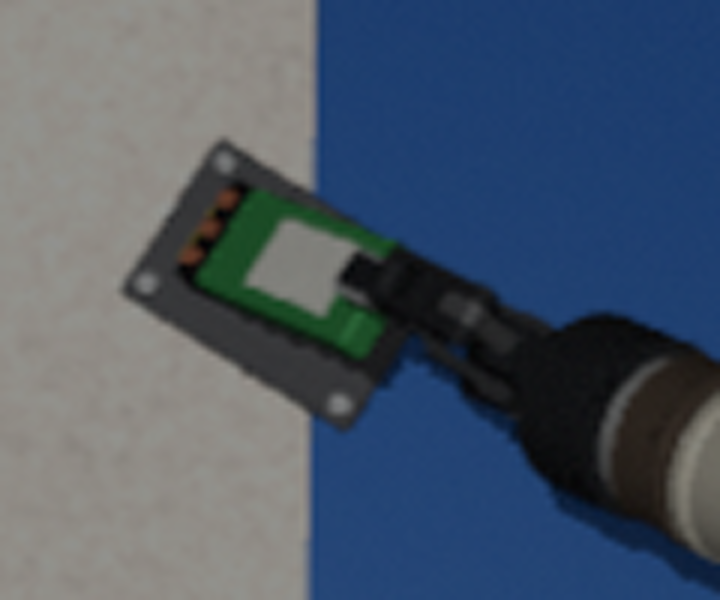

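```bash
python3 -m inch '0 0 0 0 16 0 0; 0 0 0 0 16 0 0; 0 0 0 0 0 0 0; 0 0 0 0 0 0 0.3; 0 0 0 0 0 0 0.5; 0 0 0 0 0 0 0.6; 0 0 0 0 0 0 0.65; 0 0 0 0 0 0 0.65'
python3 - <<'E'
from h import *
off(regp(81),REGA,half=False)
c={n:bot.camera(n) for n in("top","side")}
off(regp(81),REGA,half=False)
crop(c["side"],(265,190,345,280),8,"pics/s24.png")
E
```

```text
clock: 30.0
eef_pos: [0.478, -0.0245, 0.0991]
tool_rot: [-0.438, -0.555, 0.081, 0.702]
ft_force: [0.1, 0.7, 0.1]
grip_width: 0.0297
clk 30.0 pos [ 0.478  -0.0245  0.0991] err tool mm [ 0.6 -0.5  0.1] rot deg [-0.1  0.2  0.1] F [0.1 0.7 0.1] w 0.0297 q [-0.562  0.299 -0.514  0.765  0.787 -0.012]
clk 30.1 pos [ 0.478  -0.0245  0.0991] err tool mm [ 0.6 -0.6  0. ] rot deg [-0.1  0.2  0.1] F [-0.1  0.1  0.7] w 0.0298 q [-0.561  0.299 -0.514  0.765  0.787 -0.012]
```

View pics/s24.png

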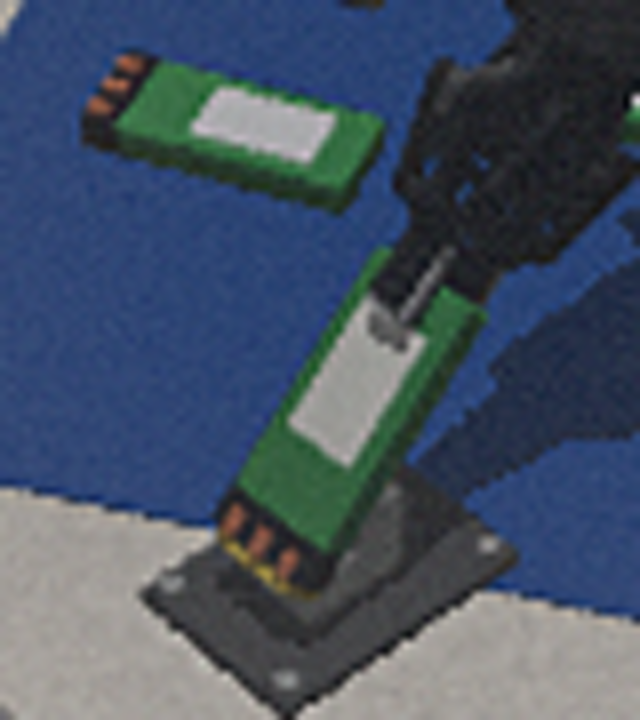

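```bash
python3 -m inch '0 0 0 0.4 10 0 0.65; 0 0 0 0 0 0 0.72; 0 0 0 0 0 0 0.8; 0 0 0 0 0 0 1; 0 0 0 0 0 0 1; 0 0 0 0 0 0 1'
python3 - <<'E'
from h import *
p,r,o=now(); off(regp(71),REGA,half=False); print("tool F",r.inv().apply(o["ft_force"]))
c={n:bot.camera(n) for n in("top","side")}
crop(c["side"],(265,190,345,280),8,"pics/s25.png")
E
```

```text
clock: 30.85
eef_pos: [0.4818, -0.0181, 0.0924]
tool_rot: [-0.438, -0.555, 0.081, 0.702]
ft_force: [-0.4, 1.2, 0.5]
grip_width: 0.0172
clk 30.85 pos [ 0.4818 -0.0181  0.0924] err tool mm [ 0.1 -0.5 -0.2] rot deg [-0.2  0.2  0.1] F [-0.4  1.2  0.5] w 0.0172 q [-0.544  0.307 -0.526  0.727  0.788  0.013]
tool F [0.9487 0.1824 0.9184]
```

View pics/s25.png

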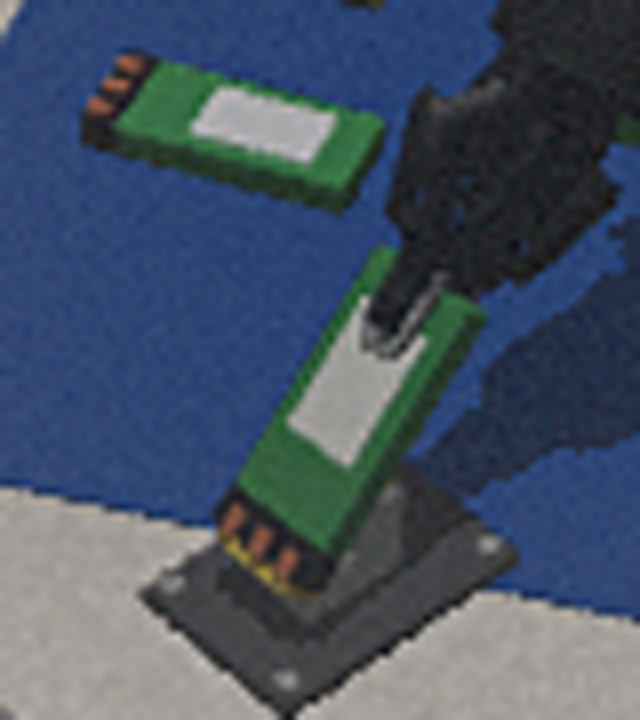

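```bash
python3 -m inch '0 0 0 10 -10 0 1; 0 0 0 25 -25 0 1; 0 0 0 30 -30 0 1; 0 0 0 30 -30 0 1; 0 0 0 0 0 0 1'
cat >> h.py <<'E'
DR,DO=fr(DOCK)
def dockp(P): return DO+DR.apply(np.array(P)/1000)
DOWN=rot(DR.apply([0,1,0]),[0,0,-1])
E
python3 - <<'E'
from sim import *
p,r,o=now(); q=np.array(o["joint_pos"]); off(regp(71),REGA,half=False)
t=dockp([4,66,235]); print(t)
simpath([(t,DOWN)],q); plan(t,DOWN,half=False,f=1,n=11)
c=bot.camera("side"); crop(c,(245,160,365,280),5,"pics/s26.png")
E
```

```text
clock: 31.58
eef_pos: [0.4836, -0.0199, 0.2299]
tool_rot: [-0.44, -0.557, 0.081, 0.699]
ft_force: [-0.3, 0.1, -2.5]
grip_width: 0.0173
clk 31.57 pos [ 0.4836 -0.0199  0.2299] err tool mm [-96.8  96.9   3.6] rot deg [0.2 0.6 0.1] F [-0.3  0.1 -2.5] w 0.0173 q [-0.545  0.129 -0.329  1.095  0.787  0.012]
[0.5623 0.3302 0.235 ]
n 8 turn 50.1 maxstep rad 0.23 q end [0.53 0.56 0.55 1.57 0.   0.69] min/max [-0.39  0.07 -0.32  1.03  0.    0.15] [0.53 0.56 0.55 1.57 0.68 0.69]
dist 358.8mm turn 50.1deg
'0.9 -1.9 4.0 22.2 21.4 10.6 1; 0.9 -1.9 4.0 24.0 20.0 9.5 1; 0.9 -1.9 4.0 25.6 18.4 8.4 1; 0.9 -1.9 4.0 27.1 16.6 7.3 1; 0.9 -1.9 4.0 28.5 14.8 6.1 1; 0.9 -1.9 4.0 29.6 12.8 4.9 1; 0.9 -1.9 4.0 30.6 10.7 3.7 1; 0.9 -1.9 4.0 31.4 8.6 2.5 1; 0.9 -1.9 4.0 32.0 6.4 1.3 1; 0.9 -1.9 4.0 32.4 4.1 0.2 1; 0.9 -1.9 4.0 32.6 1.9 -1.0 1'
```

View pics/s26.png

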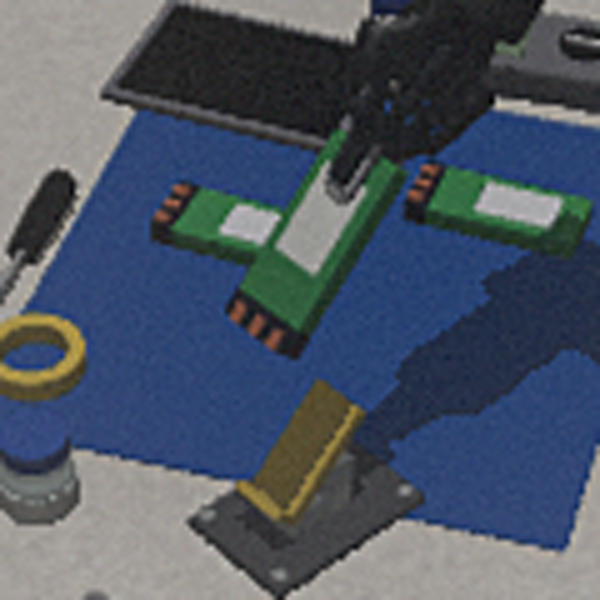

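```bash
python3 -m inch '0.9 -1.9 4 22.2 21.4 10.6 1; 0.9 -1.9 4 24 20 9.5 1; 0.9 -1.9 4 25.6 18.4 8.4 1; 0.9 -1.9 4 27 16.6 7.3 1; 0.9 -1.9 4 28.5 14.8 6 1; 0.9 -1.9 4 29.6 12.8 5 1; 0.9 -1.9 4 30.6 10.7 3.7 1; 0.9 -1.9 4 31.4 8.6 2.5 1; 0.9 -1.9 4 32 6.4 1.3 1; 0.9 -1.9 4 32.4 4 0 1; 0.9 -1.9 4 32.6 2 -1 1; 0 0 0 0 0 0 1'
python3 - <<'E'
from h import *
off(dockp([4,66,235]),DOWN,half=False)
c={n:bot.camera(n) for n in("top","side")}
off(dockp([4,66,235]),DOWN,half=False)
p,r,o=now()
ctr=p+r.apply([0,.073-.065,0]); Rp=R.from_matrix(np.column_stack([r.apply([0,1,0]),r.apply([0,0,1]),r.apply([1,0,0])]))
overlay(c["side"],(215,230,325,350),6,"pics/o27.png",ctr,Rp,extra=[dockp(P) for P in((0,0,8),(0,66,8),(0,-66,8),(35,66,68),(35,-66,68),(35,0,68))])
overlay(c["top"],(160,170,280,280),6,"pics/o27t.png",ctr,Rp,extra=[dockp(P) for P in((0,0,8),(0,66,8),(0,-66,8),(35,66,68),(35,-66,68),(35,0,68))])
E
```

```text
clock: 33.12
eef_pos: [0.5601, 0.3349, 0.2281]
tool_rot: [-0.53, -0.457, 0.463, 0.545]
ft_force: [-0.7, -0.4, -1.7]
grip_width: 0.0171
clk 33.12 pos [0.5601 0.3349 0.2281] err tool mm [-4.3 -7.  -2.7] rot deg [-1.3  0.1  0.4] F [-0.7 -0.4 -1.7] w 0.0171 q [0.529 0.57  0.559 1.572 0.02  0.684]
clk 33.23 pos [0.5601 0.3317 0.2309] err tool mm [-1.1 -4.1 -2.3] rot deg [-1.1 -0.1  0.5] F [ 1.7 -0.4 -2.3] w 0.0175 q [0.525 0.564 0.555 1.571 0.019 0.684]
```

View pics/o27.png

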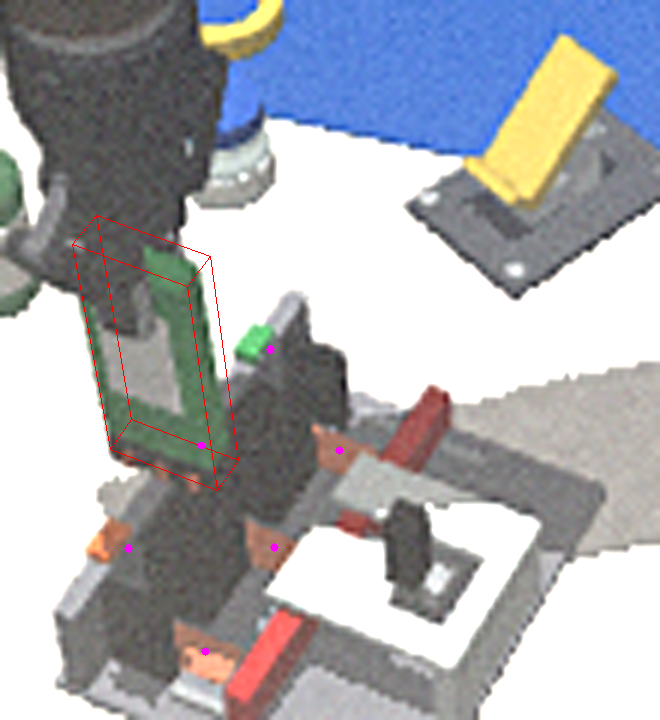

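View pics/o27t.png

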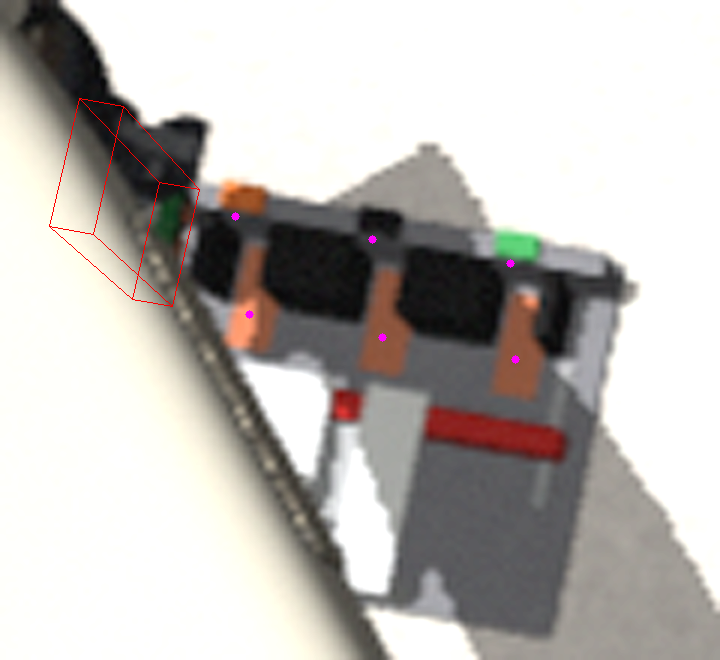

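```bash
python3 -m inch '-1.1 -0.1 0.5 0 0 0 1; 0 0 0 0 0 0 1'
python3 - <<'E'
from h import *
off(dockp([4,66,165]),DOWN,half=False)
E
```

```text
clock: 33.48
eef_pos: [0.5605, 0.3306, 0.2354]
tool_rot: [0.538, 0.461, -0.456, -0.538]
ft_force: [-0.0, -0.5, -1.9]
grip_width: 0.0171
clk 33.48 pos [0.5605 0.3306 0.2354] err tool mm [-0.5 70.4 -1.5] rot deg [ 0.3 -0.1  0.2] F [-0.  -0.5 -1.9] w 0.0171 q [0.533 0.547 0.539 1.556 0.    0.692]
```

```bash
python3 -m inch '0 0 0 -0.5 25 -1.5 1; 0 0 0 0 25 0 1; 0 0 0 0 20 0 1; 0 0 0 0 0 0 1; 0 0 0 0 0 0 1'
python3 - <<'E'
from h import *
off(dockp([4,66,165]),DOWN,half=False)
c={n:bot.camera(n) for n in("top","side")}
off(dockp([4,66,165]),DOWN,half=False)
p,r,o=now()
crop(c["side"],(215,250,305,350),7,"pics/s28.png")
crop(c["top"],(170,180,270,270),7,"pics/t28.png")
E
```

```text
clock: 34.1
eef_pos: [0.563, 0.3309, 0.166]
tool_rot: [0.538, 0.461, -0.456, -0.538]
ft_force: [-0.2, -0.0, -2.2]
grip_width: 0.0174
clk 34.1 pos [0.563  0.3309 0.166 ] err tool mm [-0.9  1.   0.6] rot deg [ 0.3 -0.1  0.3] F [-0.2 -0.  -2.2] w 0.0174 q [0.531 0.563 0.387 1.388 0.    0.69 ]
clk 34.2 pos [0.5634 0.3313 0.1662] err tool mm [-1.3  1.2  0.9] rot deg [ 0.3 -0.1  0.3] F [-0.1 -0.1 -0.5] w 0.0177 q [0.531 0.563 0.388 1.388 0.    0.69 ]
```

View pics/s28.png

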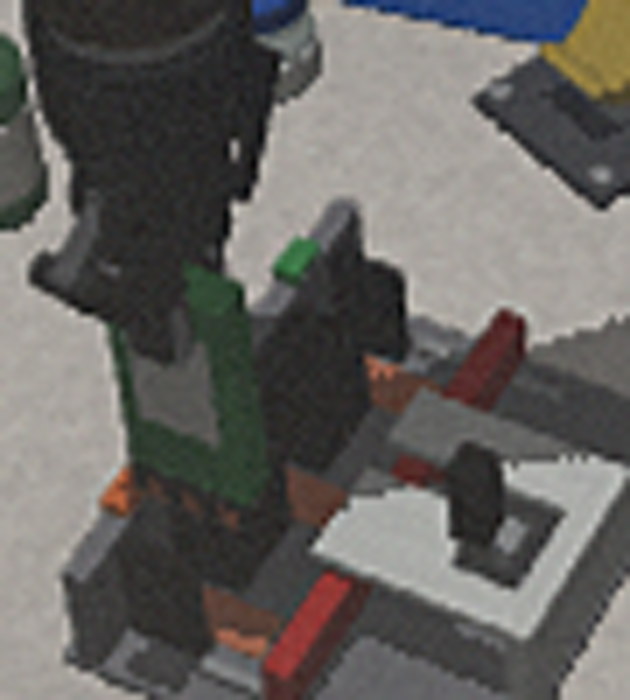

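View pics/t28.png

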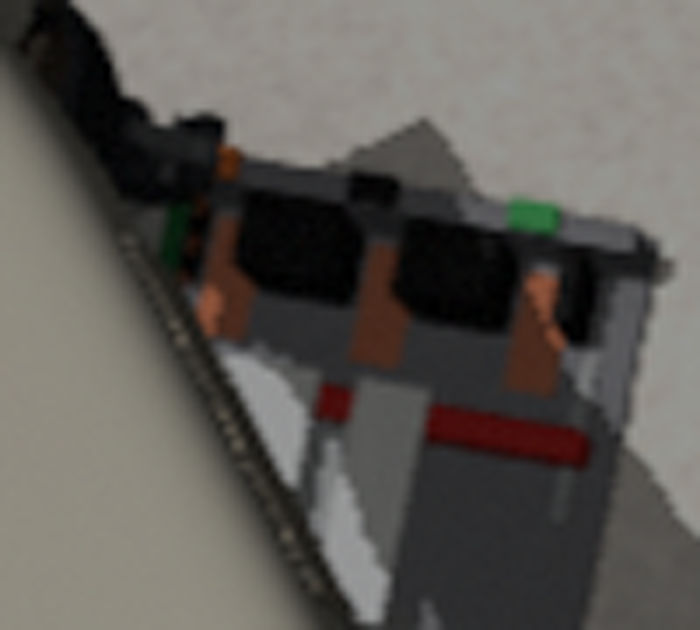

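```bash
python3 -m inch '0.3 0 0.3 -1.3 15 0.5 1; 0 0 0 0 8 0 1; 0 0 0 0 8 0 1; 0 0 0 0 0 0 1'
python3 - <<'E'
from h import *
p,r,o=now(); off(dockp([4,66,81]),DOWN,half=False); print("tool F",r.inv().apply(o["ft_force"]))
E
python3 -m inch '0 0 0 0 8 0 1; 0 0 0 0 8 0 1;0 0 0 0 0 0 1'
python3 - <<'E'
from h import *
p,r,o=now(); off(dockp([4,66,81]),DOWN,half=False); print("tool F",r.inv().apply(o["ft_force"]))
c=bot.camera("side"); crop(c,(215,250,305,350),7,"pics/s29.png")
E
```

```text
clock: 34.7
eef_pos: [0.5611, 0.3295, 0.1318]
tool_rot: [-0.538, -0.457, 0.461, 0.538]
ft_force: [-0.2, 0.4, -0.9]
grip_width: 0.0174
clk 34.7 pos [0.5611 0.3295 0.1318] err tool mm [ 1.  50.8 -1.3] rot deg [-0.2 -0.  -0.2] F [-0.2  0.4 -0.9] w 0.0174 q [ 0.531  0.583  0.333  1.325 -0.     0.689]
tool F [0.3693 0.9091 0.2188]
clock: 35.08
eef_pos: [0.5611, 0.3295, 0.1162]
tool_rot: [-0.538, -0.457, 0.461, 0.538]
ft_force: [-0.7, 0.5, -1.7]
grip_width: 0.0175
clk 35.08 pos [0.5611 0.3295 0.1162] err tool mm [ 0.9 35.2 -1.2] rot deg [-0.2 -0.  -0.2] F [-0.7  0.5 -1.7] w 0.0175 q [ 0.531  0.591  0.305  1.289 -0.     0.689]
tool F [0.4303 1.7146 0.7715]
```

View pics/s29.png

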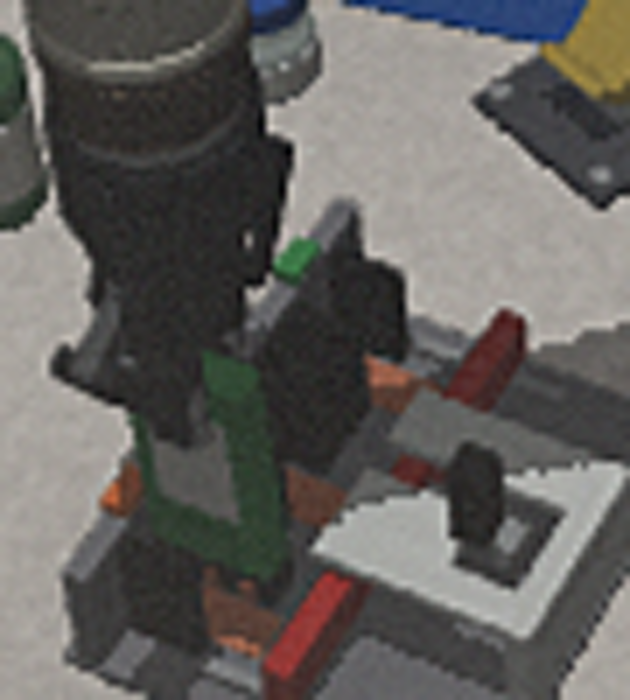

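```bash
python3 -m inch '0 0 0 0 8 0 1; 0 0 0 0 8 0 1; 0 0 0 0 8 0 1; 0 0 0 0 0 0 1'
python3 -m inch '0 0 0 0 5 0 1; 0 0 0 0 0 0 1'
python3 -m inch '0 0 0 0 3 0 1; 0 0 0 0 0 0 1'

```

```text
clock: 35.62
eef_pos: [0.561, 0.3294, 0.092]
tool_rot: [-0.538, -0.457, 0.461, 0.538]
ft_force: [0.0, -0.0, -2.0]
grip_width: 0.017
clock: 35.88
eef_pos: [0.5616, 0.3297, 0.088]
tool_rot: [-0.538, -0.458, 0.46, 0.538]
ft_force: [-0.7, 0.4, -1.7]
grip_width: 0.0171
clock: 36.12
eef_pos: [0.5616, 0.3298, 0.0851]
tool_rot: [-0.538, -0.458, 0.46, 0.538]
ft_force: [-0.4, -0.2, -1.0]
grip_width: 0.0167
```

```bash
python3 -m inch '0 0 0 0 2 0 1; 0 0 0 0 0 0 1'
python3 -m inch '0 0 0 0 2 0 1; 0 0 0 0 0 0 1'
python3 -m inch '0 0 0 0 1.5 0 1; 0 0 0 0 0 0 1'

```

```text
clock: 36.38
eef_pos: [0.5617, 0.3298, 0.0831]
tool_rot: [-0.538, -0.458, 0.46, 0.538]
ft_force: [-0.4, 0.1, -1.8]
grip_width: 0.017
clock: 36.62
eef_pos: [0.5616, 0.3298, 0.0811]
tool_rot: [-0.538, -0.458, 0.46, 0.538]
ft_force: [0.4, -0.1, -1.1]
grip_width: 0.0175
clock: 36.88
eef_pos: [0.5619, 0.33, 0.0804]
tool_rot: [-0.538, -0.458, 0.46, 0.538]
ft_force: [-0.9, 0.2, 1.7]
grip_width: 0.0174
```

```bash
python3 -m inch '0 0 0 0 0 0 0.7; 0 0 0 0 0 0 0.6; 0 0 0 0 0 0 0.55; 0 0 0 0 0 0 0.55; 0 0 0 0 -10 0 0.55; 0 0 0 0 -30 0 0.55; 0 0 0 0 -50 0 0.5; 0 0 0 0 -50 0 0.3; 0 0 0 0 0 0 0'
python3 - <<'E'
from h import *
p,r,o=now(); print(p,o["joint_pos"])
c={n:bot.camera(n) for n in("top","side")}
crop(c["side"],(215,220,325,350),5,"pics/s30.png")
cv2.imwrite("pics/t30.png",c["top"]["color"])
for q in packs(c["top"]): print(q[:4])
E
```

```text
clock: 38.0
eef_pos: [0.5646, 0.3316, 0.2268]
tool_rot: [0.539, 0.462, -0.456, -0.537]
ft_force: [0.4, -0.4, 0.2]
grip_width: 0.0757
[0.5646 0.3316 0.2268] [ 0.5312  0.5533  0.5269  1.5349 -0.0003  0.6892]
(array([ 0.4415, -0.334 ]), np.float64(-4.034540833628633), np.float64(115.94645763489628), np.float64(54.47498572485864))
(array([ 0.6117, -0.2567]), np.float64(-5.440585543743288), np.float64(115.97571620993511), np.float64(53.91274181803812))
```

View pics/s30.png

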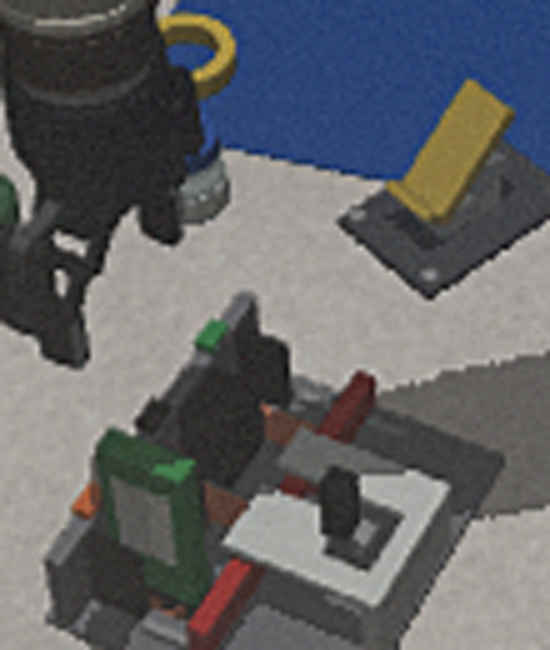

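View pics/t30.png

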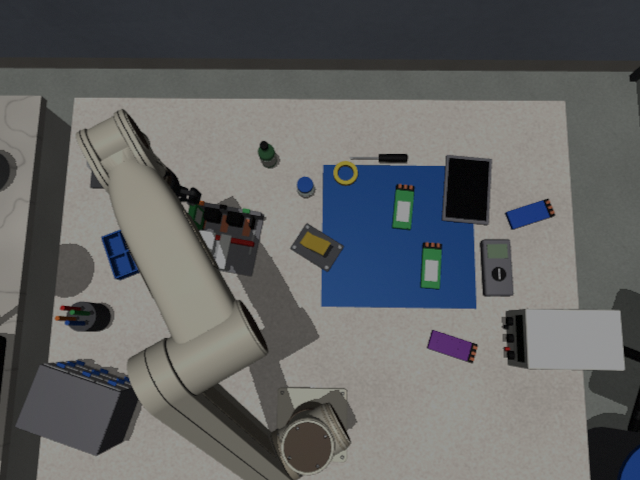

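```bash
python3 - <<'E'
from sim import *
p,r,o=now(); q=np.array(o["joint_pos"])
a=np.radians(-3.9); Rt=rot([-np.sin(a),np.cos(a),0],[0,0,-1])
D1=rot(RR.apply([0,-1,0]),[0,0,-1])
M=PARK2*R.from_rotvec((PARK2.inv()*REGA).as_rotvec()/2)
simpath([([.45,.05,.22],Rt),([.4415,-.3325,.12],Rt),([.4415,-.3325,-.0177],Rt),([.4415,-.3325,.25],Rt),([.47,-.05,.27],D1),(parkp(10,80),PARK2),(parkp(0,0),PARK2),(parkp(0,100),PARK2),([.48,-.02,.3],M),(regp(185),REGA),(regp(71),REGA)],q)
plan([.4415,-.3325,.12],Rt,half=False,n=None,cap=55)
E
```

```text
n 7 turn 5.2 maxstep rad 0.12 q end [ 0.11  0.14 -0.08  1.35 -0.    0.18] min/max [ 0.11  0.14 -0.08  1.35 -0.    0.18] [ 0.49  0.48  0.4   1.48 -0.    0.63]
n 8 turn 0.0 maxstep rad 0.11 q end [-0.65  0.39 -0.01  1.17  0.   -0.58] min/max [-0.65  0.14 -0.15  1.17 -0.   -0.58] [ 0.    0.39 -0.01  1.32  0.    0.07]
n 3 turn 0.0 maxstep rad 0.11 q end [-0.65  0.54 -0.18  0.85  0.   -0.58] min/max [-0.65  0.43 -0.18  0.85  0.   -0.58] [-0.65  0.54 -0.07  1.06  0.   -0.58]
n 6 turn 0.0 maxstep rad 0.11 q end [-0.65  0.33  0.25  1.49  0.   -0.58] min/max [-0.65  0.33 -0.13  0.96  0.   -0.58] [-0.65  0.48  0.25  1.49  0.   -0.58]
n 7 turn 62.0 maxstep rad 0.09 q end [-0.11  0.17  0.08  1.48 -0.   -1.12] min/max [-0.58  0.17  0.08  1.47 -0.   -1.12] [-0.11  0.29  0.2   1.48  0.   -0.67]
n 5 turn 45.0 maxstep rad 0.16 q end [ 0.32  0.8   0.41  1.84 -0.47 -0.53] min/max [ 0.01  0.25  0.11  1.51 -0.47 -1.  ] [ 0.32  0.8   0.41  1.84 -0.13 -0.53]
n 2 turn 0.0 maxstep rad 0.11 q end [ 0.27  0.78  0.2   1.63 -0.5  -0.58] min/max [ 0.27  0.78  0.2   1.63 -0.5  -0.58] [ 0.3   0.79  0.3   1.73 -0.48
[... 370 characters left out ...]
.23 -0.36  1.15  0.77 -0.25] min/max [-0.73  0.23 -0.36  1.15  0.23 -0.37] [-0.22  0.4   0.37  1.81  0.77 -0.25]
n 3 turn 0.0 maxstep rad 0.14 q end [-0.54  0.3  -0.53  0.72  0.79  0.02] min/max [-0.67  0.25 -0.53  0.72  0.78 -0.16] [-0.54  0.3  -0.42  1.01  0.79  0.02]
dist 681.4mm turn 5.2deg
'0.0 -0.4 -0.0 -51.8 7.8 1.2 0; 0.0 -0.4 -0.0 -51.8 7.8 1.5 0; 0.0 -0.4 -0.0 -51.8 7.8 1.9 0; 0.0 -0.4 -0.0 -51.8 7.8 2.2 0; 0.0 -0.4 -0.0 -51.8 7.8 2.6 0; 0.0 -0.4 -0.0 -51.7 7.8 3.0 0; 0.0 -0.4 -0.0 -51.7 7.8 3.3 0; 0.0 -0.4 -0.0 -51.7 7.8 3.7 0; 0.0 -0.4 -0.0 -51.7 7.8 4.0 0; 0.0 -0.4 -0.0 -51.6 7.8 4.4 0; 0.0 -0.4 -0.0 -51.6 7.8 4.7 0; 0.0 -0.4 -0.0 -51.6 7.8 5.1 0'
'0.0 -0.4 -0.0 -51.5 7.8 5.5 0'
```

```bash
python3 -m inch '0 -0.4 0 -52 5 1.2 0; 0 -0.4 0 -52 5 1.5 0; 0 -0.4 0 -52 5 2 0; 0 -0.4 0 -52 5 2.2 0; 0 -0.4 0 -52 5 2.6 0; 0 -0.4 0 -52 5 3 0; 0 -0.4 0 -52 5 3.3 0; 0 -0.4 0 -52 5 3.7 0; 0 -0.4 0 -52 8 4 0; 0 -0.4 0 -52 8 4.4 0; 0 -0.4 0 -52 8 4.7 0; 0 -0.4 0 -52 8 5 0'
python3 -m inch '0 -0.4 0 -48 8 5.5 0; 0 0 0 0 0 0 0'
python3 - <<'E'
from h import *
a=np.radians(-3.9); Rt=rot([-np.sin(a),np.cos(a),0],[0,0,-1])
bot.camera("top")
off([.4415,-.3325,-.0177],Rt,half=False)
c=bot.camera("side"); crop(c,(270,120,390,240),5,"pics/s31.png")
E
```

```text
clock: 39.6
eef_pos: [0.4485, -0.2862, 0.1472]
tool_rot: [-0.517, -0.48, 0.482, 0.519]
ft_force: [0.9, 0.7, -0.1]
grip_width: 0.0853
clock: 39.85
eef_pos: [0.4385, -0.3348, 0.1384]
tool_rot: [-0.516, -0.48, 0.483, 0.519]
ft_force: [0.9, 0.9, -0.9]
grip_width: 0.0857
clk 39.9 pos [ 0.4391 -0.3331  0.1389] err tool mm [  0.7 156.6  -3.2] rot deg [-0.3 -0.1  0.1] F [0.5 0.1 0.2] w 0.0856 q [-0.648  0.381  0.027  1.221 -0.002 -0.577]
```

View pics/s31.png

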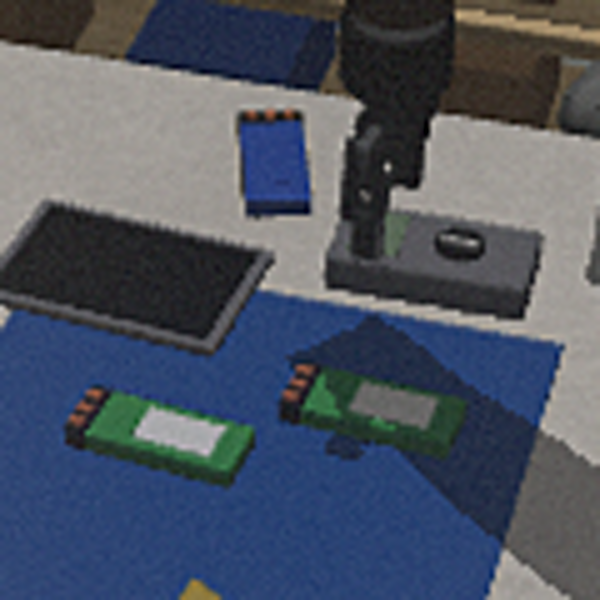

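```bash
python3 -m inch '-0.3 0 0 0.5 45 -3 0; 0 0 0 0 45 0 0.1; 0 0 0 0 40 0 0.2; 0 0 0 0 15 0 0.2; 0 0 0 0 8 0 0.2; 0 0 0 0 0 0 0.2'
python3 - <<'E'
from h import *
a=np.radians(-3.9); Rt=rot([-np.sin(a),np.cos(a),0],[0,0,-1])
off([.4415,-.3325,-.0177],Rt,half=False)
c=bot.camera("side"); crop(c,(310,160,380,230),9,"pics/s32.png")
E
```

```text
clock: 40.7
eef_pos: [0.445, -0.3328, -0.0112]
tool_rot: [0.518, 0.484, -0.483, -0.515]
ft_force: [0.2, -0.0, 0.5]
grip_width: 0.0684
clk 40.7 pos [ 0.445  -0.3328 -0.0112] err tool mm [0.  6.5 3.5] rot deg [ 0.2  0.1 -0.1] F [ 0.2 -0.   0.5] w 0.0684 q [-0.642  0.53  -0.171  0.865  0.    -0.576]
```

View pics/s32.png

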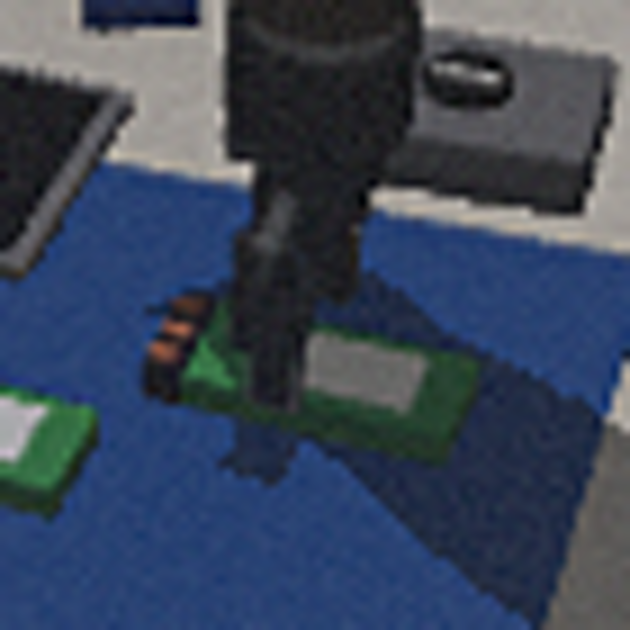

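```bash
python3 -m inch '0 0 0 0 3 3.5 0.2; 0 0 0 0 3 0 0.2; 0 0 0 0 0 0 0.25; 0 0 0 0 0 0 0.35; 0 0 0 0 0 0 0.45; 0 0 0 0 0 0 0.7;0 0 0 0 0 0 1;0 0 0 0 0 0 1'
python3 - <<'E'
from h import *
a=np.radians(-3.9); Rt=rot([-np.sin(a),np.cos(a),0],[0,0,-1])
off([.4415,-.3325,-.0177],Rt,half=False)
E
```

```text
clock: 41.75
eef_pos: [0.441, -0.3328, -0.0173]
tool_rot: [0.518, 0.483, -0.483, -0.515]
ft_force: [-2.2, 0.3, 6.3]
grip_width: 0.0512
clk 41.75 pos [ 0.441  -0.3328 -0.0173] err tool mm [ 0.3  0.4 -0.5] rot deg [ 0.2  0.  -0.1] F [-2.2  0.3  6.3] w 0.0512 q [-0.647  0.533 -0.186  0.848  0.    -0.579]
```

```bash
python3 -m inch '0 0 0 0 -10 0 1; 0 0 0 0 -40 0 1; 0 0 0 0 -55 0 1; 0 0 0 0 -55 0 1; 0 0 0 0 -55 0 1; 0 0 0 0 -50 0 1; 0 0 0 0 0 0 1'
python3 - <<'E'
from h import *
D1=rot(RR.apply([0,-1,0]),[0,0,-1])
p,r,o=now(); print(o["ft_force"])
plan([.47,-.05,.27],D1,half=False,n=9,f=1)
E
```

```text
clock: 42.62
eef_pos: [0.442, -0.3334, 0.2521]
tool_rot: [0.521, 0.484, -0.482, -0.512]
ft_force: [0.4, -0.3, -2.7]
grip_width: 0.0518
[ 0.3713 -0.2545 -2.6803]
dist 285.4mm turn 61.9deg
'0.0 -6.9 -0.1 31.6 -2.2 -1.0 1; 0.0 -6.9 -0.1 31.3 -2.2 -4.8 1; 0.0 -6.9 -0.1 30.5 -2.1 -8.5 1; 0.0 -6.9 -0.1 29.2 -2.1 -12.1 1; 0.0 -6.9 -0.1 27.6 -2.1 -15.5 1; 0.0 -6.9 -0.1 25.5 -2.0 -18.7 1; 0.0 -6.9 -0.1 23.1 -2.0 -21.6 1; 0.0 -6.9 -0.1 20.4 -2.0 -24.2 1; 0.0 -6.9 -0.1 17.3 -2.0 -26.5 1'
```

```bash
python3 -m inch '0 -6.9 0 31.6 -2.2 -1 1; 0 -6.9 0 31.3 -2.2 -4.8 1; 0 -6.9 0 30.5 -2 -8.5 1; 0 -6.9 0 29.2 -2 -12 1; 0 -6.9 0 27.6 -2 -15.5 1; 0 -6.9 0 25.5 -2 -18.7 1; 0 -6.9 0 23 -2 -21.6 1; 0 -6.9 0 20.4 -2 -24.2 1; 0 -6.9 0 17.3 -2 -26.5 1; 0 0 0 0 0 0 1'
python3 - <<'E'
from h import *
off(parkp(8,60),PARK2,half=False)
plan(parkp(8,60),PARK2,half=False,n=7,f=1)
E
```

```text
clock: 43.88
eef_pos: [0.4667, -0.0468, 0.2633]
tool_rot: [-0.192, -0.68, 0.681, 0.192]
ft_force: [-0.2, 0.1, -2.2]
grip_width: 0.0516
clk 43.88 pos [ 0.4667 -0.0468  0.2633] err tool mm [  1.9 146.8 -53. ] rot deg [44.9  0.4 -0.2] F [-0.2  0.1 -2.2] w 0.0516 q [-0.099  0.161  0.056  1.466 -0.001 -1.119]
dist 156.1mm turn 44.9deg
'6.4 0.1 -0.0 0.3 21.0 -7.6 1; 6.4 0.1 -0.0 0.3 20.0 -9.9 1; 6.4 0.1 -0.0 0.3 18.8 -12.0 1; 6.4 0.1 -0.0 0.3 17.3 -14.1 1; 6.4 0.1 -0.0 0.3 15.6 -15.9 1; 6.4 0.1 -0.0 0.3 13.7 -17.6 1; 6.4 0.1 -0.0 0.3 11.7 -19.0 1'
```

```bash
python3 -m inch '6.4 0 0 0.3 21 -7.6 1; 6.4 0 0 0.3 20 -10 1; 6.4 0 0 0.3 18.8 -12 1; 6.4 0 0 0.3 17.3 -14 1; 6.4 0 0 0.3 15.6 -16 1; 6.4 0 0 0.3 13.7 -17.6 1; 6.4 0 0 0.3 11.7 -19 1; 0 0 0 0 0 0 1; 0 0 0 0 0 0 1'
python3 - <<'E'
from h import *
c={n:bot.camera(n) for n in("top","side")}
off(parkp(8,10),PARK2,half=False)
p,r,o=now()
ctr=p+r.apply([0,-.0263,0]); Rp=R.from_matrix(np.column_stack([r.apply([0,0,-1]),r.apply([-1,0,0]),r.apply([0,1,0])]))
for n,b in(("top",(270,180,370,280)),("side",(260,180,360,290))):
    overlay(bot.camera(n),b,6,f"pics/o33{n}.png",ctr,Rp)
E
```

```text
clock: 45.0
eef_pos: [0.4943, -0.0032, 0.1184]
tool_rot: [-0.107, -0.369, 0.888, 0.252]
ft_force: [0.2, -0.3, -1.8]
grip_width: 0.0515
clk 45.1 pos [ 0.4951 -0.0033  0.1209] err tool mm [ 3.6 52.5 -3.3] rot deg [ 0.5 -0.2 -0.4] F [-0.4 -0.4 -2.5] w 0.0516 q [ 0.305  0.778  0.352  1.783 -0.479 -0.545]
```

View pics/o33side.png

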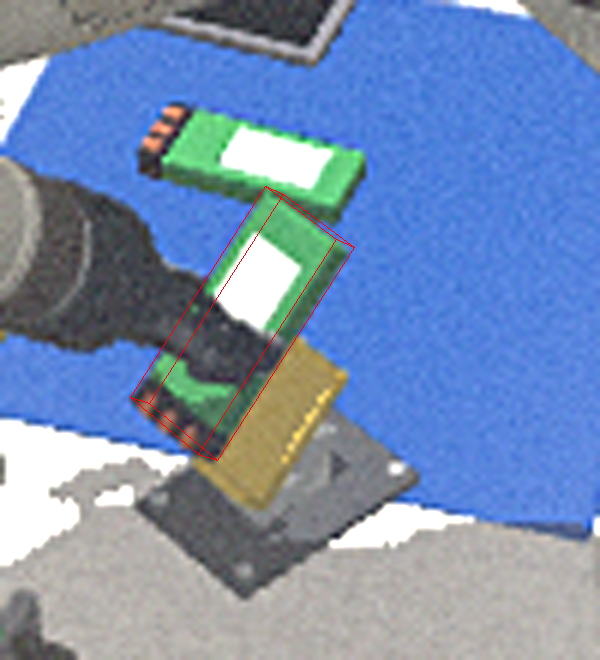

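View pics/o33top.png

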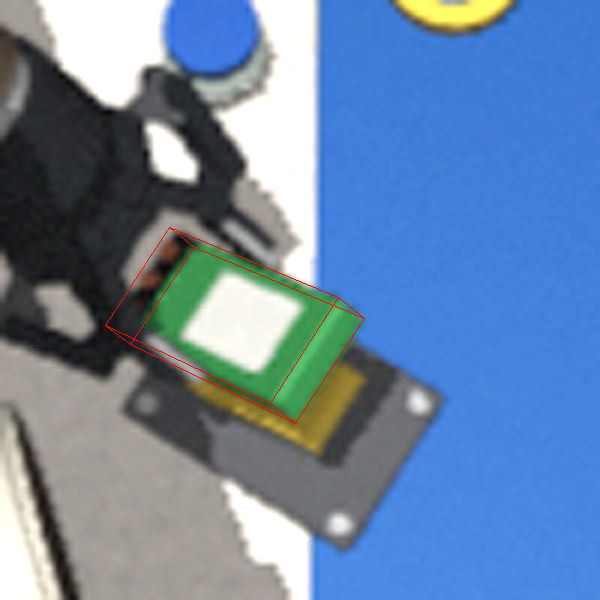

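```bash
python3 -m inch '0.5 -0.2 -0.4 1.8 15 -1.5 1; 0 0 0 1.8 15 -1.8 1; 0 0 0 0 12 0 1; 0 0 0 0 10 0 1; 0 0 0 0 0 0 1; 0 0 0 0 0 0 1'
python3 - <<'E'
from h import *
p,r,o=now(); off(parkp(8,1.7),PARK2,half=False); print("tool F",r.inv().apply(o["ft_force"]))
E
```

```text
clock: 45.95
eef_pos: [0.4733, -0.0298, 0.0794]
tool_rot: [-0.103, -0.366, 0.889, 0.255]
ft_force: [-0.1, 0.7, -2.0]
grip_width: 0.0521
clk 45.95 pos [ 0.4733 -0.0298  0.0794] err tool mm [-1.2  7.4  1.5] rot deg [-0.3  0.2  0.1] F [-0.1  0.7 -2. ] w 0.0521 q [ 0.275  0.776  0.219  1.656 -0.497 -0.572]
tool F [ 0.4964  1.021  -1.8167]
```

```bash
python3 -m inch '-0.3 0.2 0 -1.2 5 0 1; 0 0 0 0 2 0 1; 0 0 0 0 0 0 1';python3 -m inch '0 0 0 0 1.5 0 1; 0 0 0 0 0 0 1'
python3 - <<'E'
from h import *
p,r,o=now(); off(parkp(0,1.7),PARK2,half=False); print("tool F",r.inv().apply(o["ft_force"]))
E
```

```text
clock: 46.32
eef_pos: [0.4719, -0.0345, 0.0746]
tool_rot: [-0.106, -0.368, 0.888, 0.255]
ft_force: [0.7, 1.9, -0.2]
grip_width: 0.0513
clock: 46.58
eef_pos: [0.4718, -0.0345, 0.0745]
tool_rot: [-0.106, -0.369, 0.888, 0.254]
ft_force: [1.7, 6.1, 6.0]
grip_width: 0.052
clk 46.58 pos [ 0.4718 -0.0345  0.0745] err tool mm [ 0.1  0.5 -6.4] rot deg [ 0.1 -0.  -0. ] F [1.7 6.1 6. ] w 0.052 q [ 0.267  0.769  0.198  1.631 -0.499 -0.579]
tool F [ 1.7292 -8.5409 -0.072 ]
```

```bash
python3 -m inch '0 0 0 0 -1 -2 1; 0 0 0 0 0 -2 1; 0 0 0 0 0 -2 1; 0 0 0 0 0 0 1'; python3 -m inch '0 0 0 0 0 -1.5 1; 0 0 0 0 0 0 1'; python3 -m inch '0 0 0 0 0 -1.5 1; 0 0 0 0 0 0 1'
python3 - <<'E'
from h import *
p,r,o=now(); off(parkp(0,1.7),PARK2,half=False); print("tool F",r.inv().apply(o["ft_force"]))
E
```

```text
clock: 47.08
eef_pos: [0.474, -0.0317, 0.071]
tool_rot: [-0.105, -0.368, 0.888, 0.254]
ft_force: [0.8, 2.3, 7.0]
grip_width: 0.0519
clock: 47.32
eef_pos: [0.4746, -0.0309, 0.07]
tool_rot: [-0.105, -0.368, 0.888, 0.254]
ft_force: [1.7, 2.3, 8.2]
grip_width: 0.0516
clock: 47.58
eef_pos: [0.4752, -0.03, 0.0689]
tool_rot: [-0.106, -0.368, 0.888, 0.254]
ft_force: [0.4, 2.3, 7.9]
grip_width: 0.0515
clk 47.58 pos [ 0.4752 -0.03    0.0689] err tool mm [0.5 0.5 1.5] rot deg [-0. -0. -0.] F [0.4 2.3 7.9] w 0.0515 q [ 0.274  0.786  0.212  1.634 -0.497 -0.572]
tool F [ 0.8631 -7.125   4.0395]
```

```bash
python3 -m inch '0 0 0 0 0 -1.5 1; 0 0 0 0 0 0 1'; python3 -m inch '0 0 0 0 0 -1.5 1; 0 0 0 0 0 0 1'
python3 - <<'E'
from h import *
p,r,o=now(); off(parkp(0,1.7),PARK2,half=False); print("tool F",r.inv().apply(o["ft_force"]))
E
```

```text
clock: 47.82
eef_pos: [0.4753, -0.0298, 0.0686]
tool_rot: [-0.105, -0.367, 0.889, 0.254]
ft_force: [-0.5, -0.4, 10.4]
grip_width: 0.0515
clock: 48.08
eef_pos: [0.4754, -0.0298, 0.0686]
tool_rot: [-0.105, -0.366, 0.889, 0.254]
ft_force: [-1.3, -1.4, 14.0]
grip_width: 0.0517
clk 48.08 pos [ 0.4754 -0.0298  0.0686] err tool mm [0.6 0.5 1.9] rot deg [-0.3  0.  -0. ] F [-1.3 -1.4 14. ] w 0.0517 q [ 0.275  0.79   0.216  1.638 -0.499 -0.57 ]
tool F [ 0.3782 -8.5268 11.3285]
```

```bash
python3 -m inch '0 0 0 0 -0.8 2 1; 0 0 0 0 0 0 0.3; 0 0 0 0 0 0 0.3; 0 0 0 0 0 0 0.1; 0 0 0 0 0 0 0; 0 0 0 0 -10 0 0; 0 0 0 0 -30 0 0; 0 0 0 0 -40 0 0; 0 0 0 0 -30 0 0; 0 0 0 0 0 0 0'
python3 - <<'E'
from sim import *
p,r,o=now(); off(parkp(0,1.7),PARK2,half=False)
M=r*R.from_rotvec((r.inv()*REGA).as_rotvec()/2)
simpath([([.48,-.02,.3],M),(regp(180),REGA)],np.array(o["joint_pos"]),rc=8)
plan([.48,-.02,.3],M,n=9,half=False)
c=bot.camera("side"); crop(c,(235,180,355,290),5,"pics/s34.png")
E
```

```text
clock: 49.32
eef_pos: [0.5182, 0.0391, 0.1464]
tool_rot: [-0.106, -0.369, 0.888, 0.254]
ft_force: [0.5, -0.2, -0.3]
grip_width: 0.0851
clk 49.33 pos [0.5182 0.0391 0.1464] err tool mm [  0.7 112.8   4.8] rot deg [ 0.2 -0.  -0.1] F [ 0.5 -0.2 -0.3] w 0.0851 q [ 0.354  0.846  0.547  1.936 -0.448 -0.503]
n 8 turn 59.9 maxstep rad 0.08 q end [-0.14  0.46  0.5   1.92  0.14 -0.39] min/max [-0.14  0.46  0.5   1.92 -0.38 -0.49] [ 0.3   0.8   0.56  1.94  0.14 -0.39]
n 8 turn 59.9 maxstep rad 0.12 q end [-0.73  0.24 -0.37  1.13  0.77 -0.24] min/max [-0.73  0.24 -0.37  1.13  0.21 -0.37] [-0.21  0.41  0.38  1.82  0.77 -0.24]
dist 169.0mm turn 59.9deg
'-3.8 3.9 -3.8 0.1 -6.6 17.6 0; -3.8 3.9 -3.8 -0.6 -7.8 17.1 0; -3.8 3.9 -3.8 -1.1 -9.0 16.5 0; -3.8 3.9 -3.8 -1.6 -10.1 15.7 0; -3.8 3.9 -3.8 -1.9 -11.3 14.9 0; -3.8 3.9 -3.8 -2.1 -12.4 14.0 0; -3.8 3.9 -3.8 -2.1 -13.4 13.0 0; -3.8 3.9 -3.8 -2.0 -14.4 11.9 0; -3.8 3.9 -3.8 -1.8 -15.3 10.8 0'
```

View pics/s34.png

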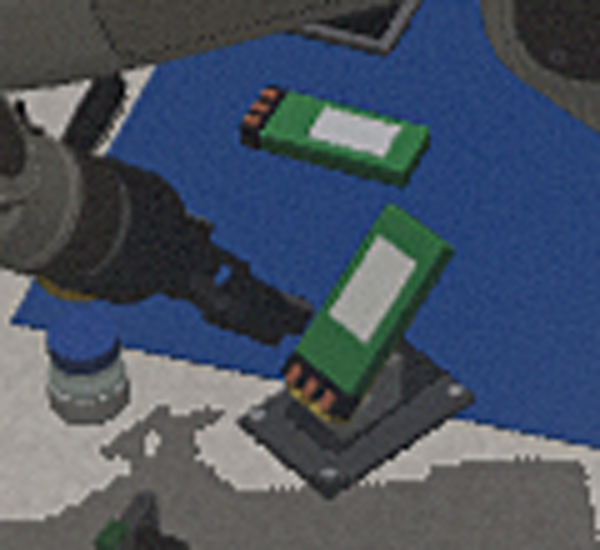

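```bash
python3 -m inch '-3.8 3.9 -3.8 0 -6.6 17.6 0; -3.8 3.9 -3.8 -0.6 -7.8 17 0; -3.8 3.9 -3.8 -1 -9 16.5 0; -3.8 3.9 -3.8 -1.6 -10 15.7 0; -3.8 3.9 -3.8 -2 -11.3 15 0; -3.8 3.9 -3.8 -2 -12.4 14 0; -3.8 3.9 -3.8 -2 -13.4 13 0; -3.8 3.9 -3.8 -2 -14.4 12 0; -3.8 3.9 -3.8 -1.8 -15.3 10.8 0; 0 0 0 0 0 0 0'
python3 - <<'E'
from h import *
off([.48,-.02,.3],REGA,half=False)
plan(regp(180),REGA,n=10,half=False)
E
```

```text
clock: 50.62
eef_pos: [0.4774, -0.0229, 0.3003]
tool_rot: [-0.321, -0.527, 0.56, 0.553]
ft_force: [0.3, -0.0, 0.6]
grip_width: 0.0855
clk 50.62 pos [ 0.4774 -0.0229  0.3003] err tool mm [ 2.3  0.1 -3.2] rot deg [-34.3  34.2 -35.4] F [ 0.3 -0.   0.6] w 0.0855 q [-0.136  0.453  0.494  1.921  0.128 -0.373]
dist 148.5mm turn 60.0deg
'-3.4 3.4 -3.5 -8.1 12.3 1.8 0; -3.4 3.4 -3.5 -8.9 11.7 2.0 0; -3.4 3.4 -3.5 -9.8 11.0 2.1 0; -3.4 3.4 -3.5 -10.5 10.2 2.1 0; -3.4 3.4 -3.5 -11.3 9.4 2.1 0; -3.4 3.4 -3.5 -11.9 8.6 1.9 0; -3.4 3.4 -3.5 -12.6 7.7 1.7 0; -3.4 3.4 -3.5 -13.1 6.9 1.3 0; -3.4 3.4 -3.5 -13.6 6.0 0.9 0; -3.4 3.4 -3.5 -13.9 5.1 0.4 0'
```

```bash
python3 -m inch '-3.4 3.4 -3.5 -8 12.3 1.8 0; -3.4 3.4 -3.5 -9 11.7 2 0; -3.4 3.4 -3.5 -9.8 11 2 0; -3.4 3.4 -3.5 -10.5 10.2 2 0; -3.4 3.4 -3.5 -11.3 9.4 2 0; -3.4 3.4 -3.5 -12 8.6 2 0; -3.4 3.4 -3.5 -12.6 7.7 1.7 0; -3.4 3.4 -3.5 -13 6.9 1.3 0; -3.4 3.4 -3.5 -13.6 6 1 0; -3.4 3.4 -3.5 -14 5 0.4 0; 0 0 0 0 0 0 0; 0 0 0 0 0 0 0'
python3 - <<'E'
from h import *
bot.camera("top")
off(regp(71),REGA,half=False)
E
```

```text
clock: 52.12
eef_pos: [0.4422, -0.0819, 0.1692]
tool_rot: [-0.438, -0.554, 0.087, 0.703]
ft_force: [1.1, -0.1, -1.0]
grip_width: 0.0857
clk 52.17 pos [ 0.4427 -0.0821  0.1696] err tool mm [ -0.7 107.1  -0.5] rot deg [-0.5  0.5 -0.4] F [-0.3 -0.1  0.2] w 0.0851 q [-0.715  0.24  -0.363  1.134  0.764 -0.236]
```

```bash
python3 -m inch '-0.5 0.5 -0.4 -0.7 25 -0.5 0; 0 0 0 0 25 0 0; 0 0 0 0 25 0 0; 0 0 0 0 20 0 0; 0 0 0 0 0 0 0'
python3 - <<'E'
from h import *
bot.camera("top")
off(regp(71),REGA,half=False)
c=bot.camera("side"); crop(c,(265,190,345,280),7,"pics/s35.png")
E
```

```text
clock: 52.8
eef_pos: [0.4777, -0.0245, 0.1014]
tool_rot: [-0.439, -0.553, 0.081, 0.703]
ft_force: [-1.0, -0.1, -0.6]
grip_width: 0.0853
clk 52.85 pos [ 0.4779 -0.0252  0.1019] err tool mm [-0.9 11.9  0.3] rot deg [-0.1 -0.  -0. ] F [ 0.6 -1.2  0.2] w 0.0855 q [-0.562  0.293 -0.511  0.773  0.785 -0.007]
```

View pics/s35.png

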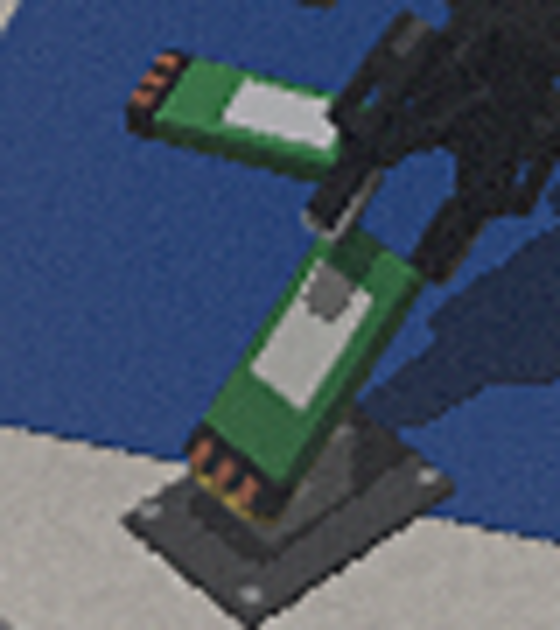

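Good; go the last 12 mm and close.

```bash
python3 -m inch '0 0 0 -0.6 12 0.3 0; 0 0 0 0 0 0 0.3; 0 0 0 0 0 0 0.5; 0 0 0 0 0 0 0.65; 0 0 0 0 0 0 0.72; 0 0 0 0 0 0 0.8; 0 0 0 0 0 0 1; 0 0 0 0 0 0 1; 0 0 0 0 0 0 1'
python3 - <<'E'
from h import *
p,r,o=now(); off(regp(71),REGA,half=False); print("tool F",r.inv().apply(o["ft_force"]))
c={n:bot.camera(n) for n in("top","side")}
crop(c["side"],(265,190,345,280),6,"pics/s36.png")
E
```

```text
clock: 54.02
eef_pos: [0.4819, -0.0191, 0.0932]
tool_rot: [-0.44, -0.553, 0.079, 0.703]
ft_force: [-3.1, -2.0, 5.5]
grip_width: 0.0172
clk 54.02 pos [ 0.4819 -0.0191  0.0932] err tool mm [0.1 0.6 0.4] rot deg [ 0.1 -0.1  0.1] F [-3.1 -2.   5.5] w 0.0172 q [-0.545  0.304 -0.527  0.726  0.786  0.021]
tool F [ 1.5556 -6.2266  1.5586]
```

View pics/s36.png

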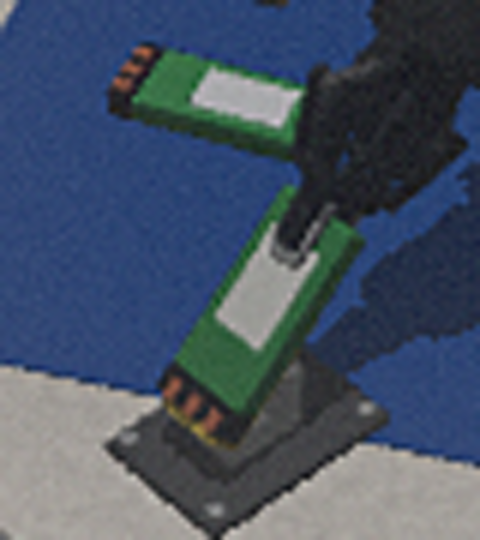

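```bash
python3 -m inch '0 0 0 10 -10 0 1; 0 0 0 25 -25 0 1; 0 0 0 30 -30 0 1; 0 0 0 32 -32 0 1; 0 0 0 0 0 0 1'
python3 - <<'E'
from sim import *
p,r,o=now(); q=np.array(o["joint_pos"])
t=dockp([4,0,245]); simpath([(t,DOWN)],q); plan(t,DOWN,half=False,f=1,n=10)
E
```

```text
clock: 54.75
eef_pos: [0.483, -0.0202, 0.2321]
tool_rot: [-0.442, -0.554, 0.08, 0.701]
ft_force: [0.5, -0.0, -2.8]
grip_width: 0.0168
n 6 turn 50.2 maxstep rad 0.23 q end [0.45 0.46 0.43 1.54 0.   0.6 ] min/max [-0.36  0.08 -0.3   1.07  0.    0.17] [0.45 0.46 0.43 1.54 0.64 0.6 ]
dist 293.7mm turn 50.2deg
'0.9 -2.2 4.4 20.6 18.7 9.3 1; 0.9 -2.2 4.4 22.4 17.2 8.2 1; 0.9 -2.2 4.4 23.9 15.5 7.0 1; 0.9 -2.2 4.4 25.3 13.7 5.9 1; 0.9 -2.2 4.4 26.5 11.8 4.7 1; 0.9 -2.2 4.4 27.5 9.8 3.5 1; 0.9 -2.2 4.4 28.3 7.7 2.3 1; 0.9 -2.2 4.4 28.8 5.5 1.1 1; 0.9 -2.2 4.4 29.2 3.3 -0.1 1; 0.9 -2.2 4.4 29.3 1.0 -1.2 1'
```

```bash
python3 -m inch '0.9 -2.2 4.4 20.6 18.7 9.3 1; 0.9 -2.2 4.4 22.4 17.2 8.2 1; 0.9 -2.2 4.4 24 15.5 7 1; 0.9 -2.2 4.4 25.3 13.7 6 1; 0.9 -2.2 4.4 26.5 11.8 4.7 1; 0.9 -2.2 4.4 27.5 9.8 3.5 1; 0.9 -2.2 4.4 28.3 7.7 2.3 1; 0.9 -2.2 4.4 28.8 5.5 1 1; 0.9 -2.2 4.4 29.2 3.3 0 1; 0.9 -2.2 4.4 29.3 1 -1.2 1; 0 0 0 0 0 0 1; 0 0 0 0 0 0 1'
python3 - <<'E'
from h import *
bot.camera("top"); off(dockp([4,0,165]),DOWN,half=False)
E
```

```text
clock: 56.25
eef_pos: [0.5495, 0.2658, 0.2416]
tool_rot: [-0.536, -0.46, 0.459, 0.539]
ft_force: [0.5, -0.1, -2.6]
grip_width: 0.0167
clk 56.3 pos [0.5496 0.2652 0.2425] err tool mm [-0.3 77.5 -2.4] rot deg [-0.1  0.1  0.3] F [-0.2 -0.1 -2.6] w 0.0169 q [0.447 0.458 0.414 1.525 0.005 0.603]
```

```bash
python3 -m inch '0 0 0.3 -0.3 25 -2.4 1; 0 0 0 0 25 0 1; 0 0 0 0 25 0 1; 0 0 0 0 0 0 1; 0 0 0 0 0 0 1'
python3 - <<'E'
from h import *
c={n:bot.camera(n) for n in("top","side")}
off(dockp([4,0,165]),DOWN,half=False)
crop(c["side"],(215,250,305,350),6,"pics/s37.png"); crop(c["top"],(170,180,270,270),6,"pics/t37.png")
E
```

```text
clock: 56.92
eef_pos: [0.5533, 0.2651, 0.1706]
tool_rot: [0.538, 0.461, -0.458, -0.537]
ft_force: [-0.4, 0.5, -3.2]
grip_width: 0.0172
clk 57.02 pos [0.5538 0.2657 0.1711] err tool mm [-1.   6.1  1.7] rot deg [0.2 0.1 0.2] F [-0.6 -0.3 -1.1] w 0.017 q [0.447 0.48  0.265 1.35  0.001 0.603]
```

View pics/s37.png

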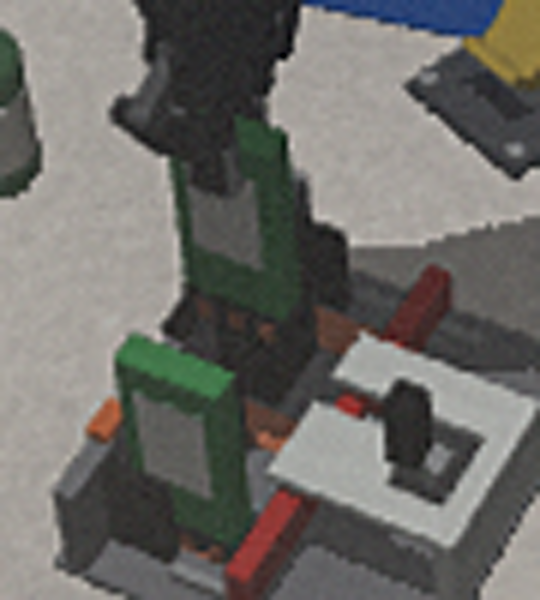

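View pics/t37.png

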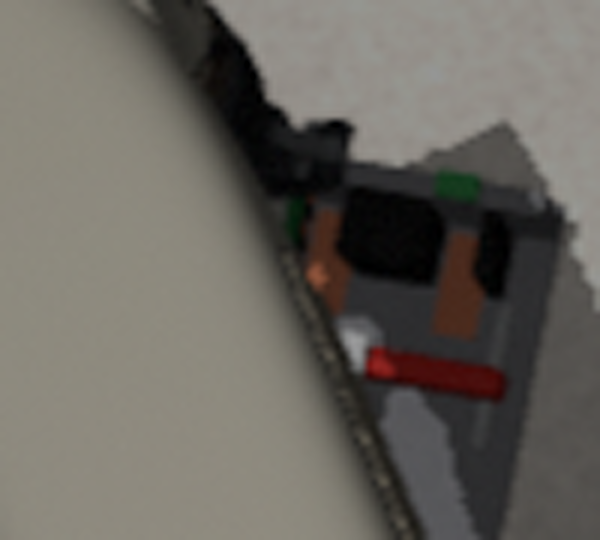

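```bash
python3 -m inch '0.2 0 0.2 -0.4 15 0.5 1; 0 0 0 0 10 0 1; 0 0 0 0 10 0 1; 0 0 0 0 0 0 1'
python3 - <<'E'
from h import *
p,r,o=now(); off(dockp([4,0,81]),DOWN,half=False); print("tool F",r.inv().apply(o["ft_force"]))
E
python3 -m inch '0 0 0 0 10 0 1; 0 0 0 0 10 0 1;0 0 0 0 10 0 1;0 0 0 0 0 0 1'
python3 - <<'E'
from h import *
p,r,o=now(); off(dockp([4,0,81]),DOWN,half=False); print("tool F",r.inv().apply(o["ft_force"]))
E
```

```text
clock: 57.52
eef_pos: [0.5513, 0.2651, 0.1325]
tool_rot: [-0.537, -0.458, 0.462, 0.538]
ft_force: [0.8, -0.8, -1.8]
grip_width: 0.0173
clk 57.52 pos [0.5513 0.2651 0.1325] err tool mm [ 0.2 51.5 -0.9] rot deg [-0.3  0.1 -0.2] F [ 0.8 -0.8 -1.8] w 0.0173 q [ 0.448  0.504  0.202  1.275 -0.     0.603]
tool F [-0.6469  1.7615 -0.891 ]
clock: 58.02
eef_pos: [0.5512, 0.2649, 0.1027]
tool_rot: [-0.537, -0.458, 0.462, 0.538]
ft_force: [0.3, -0.9, -2.4]
grip_width: 0.0168
clk 58.02 pos [0.5512 0.2649 0.1027] err tool mm [ 0.2 21.7 -0.8] rot deg [-0.3  0.1 -0.2] F [ 0.3 -0.9 -2.4] w 0.0168 q [ 0.448  0.523  0.153  1.206 -0.     0.603]
tool F [-0.8702  2.3795 -0.466 ]
```

```bash
python3 -m inch '0 0 0 0 8 0 1; 0 0 0 0 8 0 1; 0 0 0 0 3 0 1; 0 0 0 0 0 0 1'
python3 -m inch '0 0 0 0 2 0 1; 0 0 0 0 0 0 1'
python3 -m inch '0 0 0 0 1.5 0 1; 0 0 0 0 0 0 1'
```

```text
clock: 58.52
eef_pos: [0.5519, 0.2653, 0.0848]
tool_rot: [-0.537, -0.458, 0.461, 0.538]
ft_force: [0.8, 1.1, -2.4]
grip_width: 0.0171
clock: 58.78
eef_pos: [0.5522, 0.2654, 0.0833]
tool_rot: [-0.537, -0.459, 0.461, 0.537]
ft_force: [0.7, 0.9, -2.3]
grip_width: 0.0168
clock: 59.02
eef_pos: [0.552, 0.2654, 0.0816]
tool_rot: [-0.537, -0.459, 0.461, 0.537]
ft_force: [1.0, 0.7, -2.1]
grip_width: 0.0172
```

```bash
python3 -m inch '0 0 0 0 1.5 0 1; 0 0 0 0 0 0 1'
python3 -m inch '0 0 0 0 1 0 1; 0 0 0 0 0 0 1'
```

```text
clock: 59.28
eef_pos: [0.5523, 0.2655, 0.0814]
tool_rot: [-0.537, -0.459, 0.46, 0.537]
ft_force: [-2.2, -0.8, 4.7]
grip_width: 0.0173
clock: 59.52
eef_pos: [0.5524, 0.2656, 0.0814]
tool_rot: [-0.537, -0.459, 0.46, 0.537]
ft_force: [-3.7, -1.9, 9.7]
grip_width: 0.0171
```

```bash
python3 -m inch '0 0 0 0 -1.2 0 1; 0 0 0 0 0 0 0.7; 0 0 0 0 0 0 0.6; 0 0 0 0 0 0 0.55; 0 0 0 0 0 0 0.55; 0 0 0 0 -10 0 0.55; 0 0 0 0 -30 0 0.55; 0 0 0 0 -50 0 0.5; 0 0 0 0 -50 0 0.3; 0 0 0 0 0 0 0'
python3 - <<'E'
from h import *
p,r,o=now(); print(p,o["joint_pos"])
c={n:bot.camera(n) for n in("top","side")}
crop(c["side"],(215,220,325,350),5,"pics/s38.png")
for q in packs(c["top"]): print(q[:4])
E
```

```text
clock: 60.78
eef_pos: [0.5553, 0.2669, 0.2269]
tool_rot: [0.538, 0.463, -0.457, -0.536]
ft_force: [0.5, 1.0, -0.4]
grip_width: 0.0762
[0.5553 0.2669 0.2269] [ 0.4482  0.4657  0.3858  1.482  -0.0002  0.6035]
(array([ 0.5832, -0.2607]), np.float64(-5.482283408643657), np.float64(114.99668705327704), np.float64(53.734293365605694))
```

View pics/s38.png

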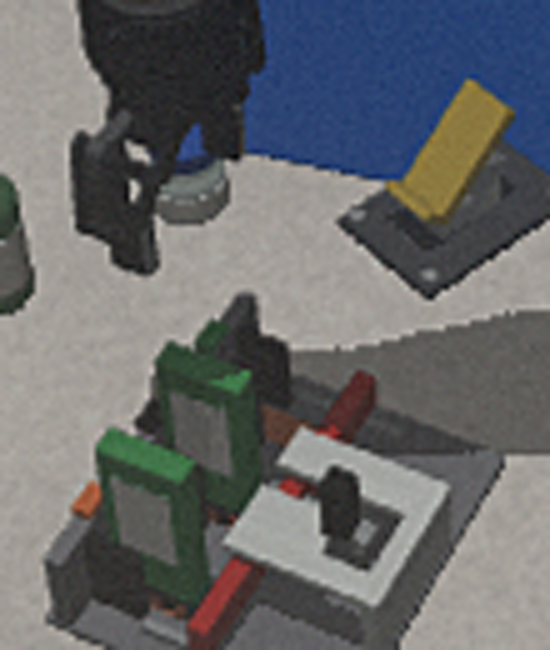

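```bash
python3 - <<'E'
from sim import *
p,r,o=now(); q=np.array(o["joint_pos"])
a=np.radians(-5.5); Rt=rot([-np.sin(a),np.cos(a),0],[0,0,-1])
D1=rot(RR.apply([0,-1,0]),[0,0,-1])
simpath([([.583,-.259,.14],Rt),([.583,-.259,-.0177],Rt),([.583,-.259,.25],Rt),([.47,-.05,.27],D1)],q)
plan([.583,-.259,.14],Rt,half=False,cap=48)
E
```

```text
n 11 turn 3.4 maxstep rad 0.09 q end [-0.42  0.55  0.3   1.32  0.   -0.32] min/max [-0.42  0.38  0.14  1.3  -0.   -0.32] [0.37 0.55 0.31 1.44 0.   0.52]
n 4 turn 0.0 maxstep rad 0.09 q end [-0.42  0.68  0.08  0.98  0.   -0.32] min/max [-0.42  0.57  0.08  0.98 -0.   -0.32] [-0.42  0.68  0.23  1.23  0.   -0.32]
n 6 turn 0.0 maxstep rad 0.11 q end [-0.42  0.52  0.54  1.59  0.   -0.32] min/max [-0.42  0.52  0.13  1.07 -0.   -0.32] [-0.42  0.63  0.54  1.59  0.   -0.32]
n 7 turn 63.6 maxstep rad 0.12 q end [-0.11  0.17  0.08  1.48  0.   -1.12] min/max [-0.38  0.17  0.08  1.48 -0.   -1.12] [-0.11  0.46  0.45  1.56  0.   -0.45]
dist 531.9mm turn 3.4deg
'-0.0 -0.3 -0.0 -42.8 6.8 -9.2 0; -0.0 -0.3 -0.0 -42.9 6.8 -9.0 0; -0.0 -0.3 -0.0 -42.9 6.8 -8.8 0; -0.0 -0.3 -0.0 -42.9 6.8 -8.6 0; -0.0 -0.3 -0.0 -43.0 6.8 -8.4 0; -0.0 -0.3 -0.0 -43.0 6.8 -8.2 0; -0.0 -0.3 -0.0 -43.1 6.8 -8.0 0; -0.0 -0.3 -0.0 -43.1 6.8 -7.8 0; -0.0 -0.3 -0.0 -43.1 6.8 -7.5 0; -0.0 -0.3 -0.0 -43.2 6.8 -7.3 0; -0.0 -0.3 -0.0 -43.2 6.8 -7.1 0; -0.0 -0.3 -0.0 -43.3 6.8 -6.9 0'
```

```bash
python3 -m inch '0 -0.3 0 -42.8 6.8 -9.2 0; 0 -0.3 0 -43 6.8 -9 0; 0 -0.3 0 -43 6.8 -8.8 0; 0 -0.3 0 -43 6.8 -8.6 0; 0 -0.3 0 -43 6.8 -8.4 0; 0 -0.3 0 -43 6.8 -8.2 0; 0 -0.3 0 -43 6.8 -8 0; 0 -0.3 0 -43 6.8 -7.8 0; 0 -0.3 0 -43 6.8 -7.5 0; 0 -0.3 0 -43 6.8 -7.3 0; 0 -0.3 0 -43 6.8 -7 0; 0 -0.3 0 -43 6.8 -7 0'
python3 -m inch '0 0 0 0 0 0 0; 0 0 0 0 0 0 0'
python3 - <<'E'
from h import *
a=np.radians(-5.5); Rt=rot([-np.sin(a),np.cos(a),0],[0,0,-1])
c=bot.camera("side")
off([.583,-.259,-.0177],Rt,half=False)
p,r,o=now()
crop(c,(250,130,370,240),6,"pics/s39.png"); print(proj(c,[.5832,-.2607,.009]))
print([(x["point"],round(x["conf"],2)) for x in bot.spot_point("pack1","side")])
E
```

```text
clock: 62.38
eef_pos: [0.5819, -0.2593, 0.1371]
tool_rot: [-0.521, -0.475, 0.478, 0.524]
ft_force: [0.6, 0.8, 0.5]
grip_width: 0.0857
clock: 62.62
eef_pos: [0.5822, -0.2578, 0.1379]
tool_rot: [-0.521, -0.475, 0.478, 0.524]
ft_force: [0.9, 0.6, 0.6]
grip_width: 0.0855
clk 62.67 pos [ 0.5826 -0.2573  0.1385] err tool mm [ -1.5 156.2  -1.2] rot deg [-0.3  0.2 -0. ] F [ 0.9 -0.1  0.2] w 0.0854 q [-0.415  0.55   0.294  1.319 -0.002 -0.323]
[[301.7667 205.6665]]
[([301.5, 206.3], 0.85), ([253.7, 311.8], 0.82), ([409.2, 204.5], 0.55), ([325.3, 151.5], 0.48), ([356.7, 174.2], 0.47)]
```

View pics/s39.png

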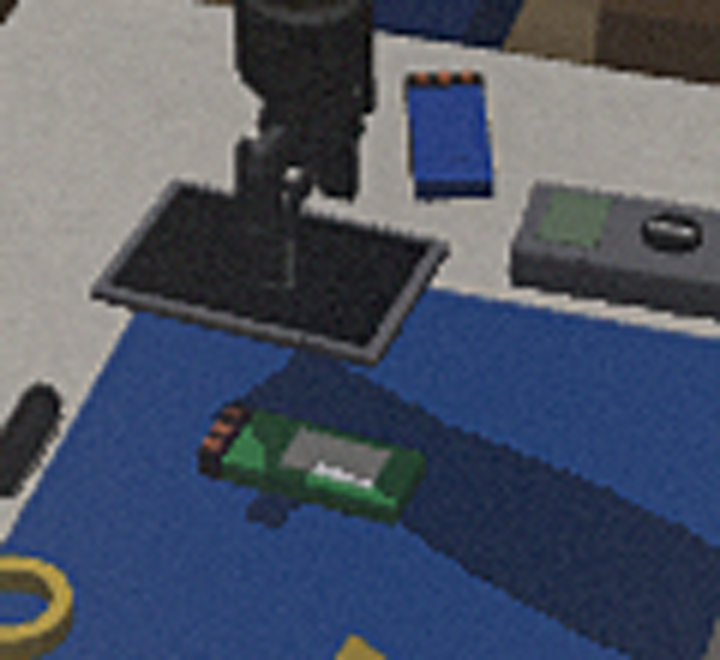

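```bash
python3 -m inch '-0.3 0.2 0 -1 45 -1 0; 0 0 0 0 45 0 0.1; 0 0 0 0 40 0 0.2; 0 0 0 0 15 0 0.2; 0 0 0 0 5 0 0.2; 0 0 0 0 0 0 0.2; 0 0 0 0 0 0 0.2'
python3 - <<'E'
from h import *
a=np.radians(-5.5); Rt=rot([-np.sin(a),np.cos(a),0],[0,0,-1])
off([.583,-.259,-.0177],Rt,half=False)
c=bot.camera("side"); crop(c,(265,160,345,240),7,"pics/s40.png")
E
```

```text
clock: 63.6
eef_pos: [0.5858, -0.2604, -0.0086]
tool_rot: [0.526, 0.476, -0.475, -0.521]
ft_force: [0.2, 0.5, 0.2]
grip_width: 0.0682
clk 63.6 pos [ 0.5858 -0.2604 -0.0086] err tool mm [1.2 9.1 3. ] rot deg [ 0.4  0.  -0.2] F [0.2 0.5 0.2] w 0.0682 q [-0.418  0.667  0.093  0.99  -0.001 -0.322]
```

View pics/s40.png

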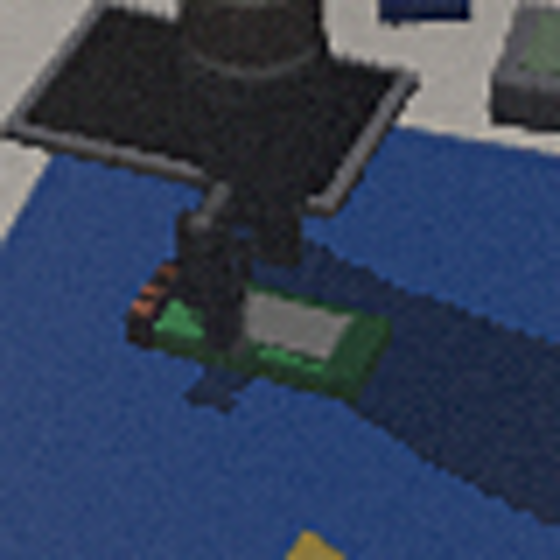

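```bash
python3 -m inch '0.3 0 -0.2 1 5 3 0.2; 0 0 0 0 4 0 0.2; 0 0 0 0 0 0 0.25; 0 0 0 0 0 0 0.35; 0 0 0 0 0 0 0.45; 0 0 0 0 0 0 0.7;0 0 0 0 0 0 1;0 0 0 0 0 0 1'
python3 - <<'E'
from h import *
a=np.radians(-5.5); Rt=rot([-np.sin(a),np.cos(a),0],[0,0,-1])
off([.583,-.259,-.0177],Rt,half=False)
E
python3 -m inch '0 0 0 0 -10 0 1; 0 0 0 0 -40 0 1; 0 0 0 0 -55 0 1; 0 0 0 0 -55 0 1; 0 0 0 0 -55 0 1; 0 0 0 0 -50 0 1; 0 0 0 0 0 0 1'
python3 - <<'E'
from h import *
D1=rot(RR.apply([0,-1,0]),[0,0,-1])
p,r,o=now(); print(o["ft_force"])
plan([.475,-.045,.27],D1,half=False,n=9,f=1)
E
```

```text
clock: 64.65
eef_pos: [0.5817, -0.2588, -0.019]
tool_rot: [-0.523, -0.475, 0.475, 0.524]
ft_force: [-1.0, 0.3, 5.8]
grip_width: 0.052
clk 64.65 pos [ 0.5817 -0.2588 -0.019 ] err tool mm [-0.1 -1.3 -1.3] rot deg [-0.1  0.   0.1] F [-1.   0.3  5.8] w 0.052 q [-0.419  0.677  0.081  0.977  0.001 -0.323]
clock: 65.53
eef_pos: [0.5842, -0.26, 0.251]
tool_rot: [0.525, 0.477, -0.474, -0.521]
ft_force: [-0.6, 0.2, -2.2]
grip_width: 0.0519
[-0.5976  0.1741 -2.1589]
dist 241.9mm turn 63.5deg
'0.0 -7.1 -0.0 22.6 -2.2 14.3 1; 0.0 -7.1 -0.0 24.2 -2.2 11.5 1; 0.0 -7.1 -0.0 25.4 -2.2 8.4 1; 0.0 -7.1 -0.0 26.3 -2.2 5.2 1; 0.0 -7.1 -0.0 26.7 -2.2 1.9 1; 0.0 -7.1 -0.0 26.8 -2.1 -1.4 1; 0.0 -7.1 -0.0 26.4 -2.1 -4.6 1; 0.0 -7.1 -0.0 25.6 -2.1 -7.8 1; 0.0 -7.1 -0.0 24.5 -2.1 -10.9 1'
```

```bash
python3 -m inch '0 -7.1 0 22.6 -2.2 14.3 1; 0 -7.1 0 24.2 -2.2 11.5 1; 0 -7.1 0 25.4 -2.2 8.4 1; 0 -7.1 0 26.3 -2.2 5.2 1; 0 -7.1 0 26.7 -2.2 2 1; 0 -7.1 0 26.8 -2 -1.4 1; 0 -7.1 0 26.4 -2 -4.6 1; 0 -7.1 0 25.6 -2 -7.8 1; 0 -7.1 0 24.5 -2 -11 1; 0 0 0 0 0 0 1'
python3 - <<'E'
from h import *
off(parkp(10,60),PARK2,half=False)
plan(parkp(10,60),PARK2,half=False,n=7,f=1)
E
```

```text
clock: 66.78
eef_pos: [0.4706, -0.0431, 0.2639]
tool_rot: [0.19, 0.681, -0.68, -0.194]
ft_force: [-0.0, -0.3, -2.9]
grip_width: 0.0519
clk 66.78 pos [ 0.4706 -0.0431  0.2639] err tool mm [  2.4 146.  -46.3] rot deg [45.   0.6  0.1] F [-0.  -0.3 -2.9] w 0.0519 q [-0.093  0.173  0.072  1.475  0.002 -1.114]
dist 153.2mm turn 45.0deg
'6.4 0.1 0.0 0.3 20.9 -6.6 1; 6.4 0.1 0.0 0.4 20.0 -8.9 1; 6.4 0.1 0.0 0.4 18.9 -11.1 1; 6.4 0.1 0.0 0.4 17.5 -13.1 1; 6.4 0.1 0.0 0.4 15.9 -15.0 1; 6.4 0.1 0.0 0.5 14.1 -16.7 1; 6.4 0.1 0.0 0.5 12.2 -18.2 1'
```

```bash
python3 -m inch '6.4 0 0 0.3 21 -6.6 1; 6.4 0 0 0.4 20 -9 1; 6.4 0 0 0.4 19 -11 1; 6.4 0 0 0.4 17.5 -13 1; 6.4 0 0 0.4 16 -15 1; 6.4 0 0 0.5 14 -16.7 1; 6.4 0 0 0.5 12 -18.2 1; 0 0 0 0 0 0 1; 0 0 0 0 0 0 1'
python3 - <<'E'
from h import *
c={n:bot.camera(n) for n in("top","side")}
off(parkp(8,10,back=28),PARK2,half=False)
crop(c["side"],(260,180,360,290),5,"pics/s41.png")
E
```

```text
clock: 67.9
eef_pos: [0.4941, -0.0036, 0.1192]
tool_rot: [-0.104, -0.371, 0.888, 0.252]
ft_force: [0.6, -0.6, -1.9]
grip_width: 0.0522
clk 68.0 pos [ 0.4948 -0.0037  0.1217] err tool mm [ 3.4 54.  -4.2] rot deg [ 0.5  0.2 -0.2] F [ 0.1 -0.7 -2. ] w 0.0517 q [ 0.304  0.778  0.354  1.785 -0.477 -0.553]
```

View pics/s41.png

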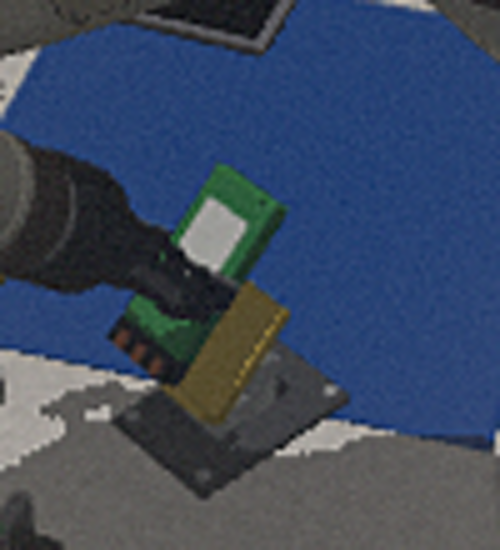

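```bash
python3 -m inch '0.3 0.2 -0.2 1.5 15 -1.5 1; 0 0 0 1.5 15 -1.8 1; 0 0 0 0 12 0 1; 0 0 0 0 10 0 1; 0 0 0 0 0 0 1; 0 0 0 0 0 0 1'
python3 - <<'E'
from h import *
p,r,o=now(); off(parkp(8,1.7,back=28),PARK2,half=False); print("tool F",r.inv().apply(o["ft_force"]))
E
```

```text
clock: 68.75
eef_pos: [0.4735, -0.0305, 0.0805]
tool_rot: [-0.104, -0.368, 0.888, 0.254]
ft_force: [-1.0, 0.0, -2.6]
grip_width: 0.0521
clk 68.75 pos [ 0.4735 -0.0305  0.0805] err tool mm [-0.6  9.   0.4] rot deg [-0.   0.1  0. ] F [-1.   0.  -2.6] w 0.0521 q [ 0.273  0.771  0.216  1.653 -0.497 -0.575]
tool F [ 0.8916  2.2052 -1.4654]
```

```bash
python3 -m inch '0 0 0 -0.6 5 0 1; 0 0 0 0 3 0 1; 0 0 0 0 0 0 1';python3 -m inch '0 0 0 0 1.5 0 1; 0 0 0 0 0 0 1'
python3 - <<'E'
from h import *
p,r,o=now(); off(parkp(0,1.7,back=28),PARK2,half=False); print("tool F",r.inv().apply(o["ft_force"]))
E
```

```text
clock: 69.12
eef_pos: [0.4704, -0.0358, 0.0742]
tool_rot: [-0.103, -0.368, 0.888, 0.254]
ft_force: [-0.3, 0.0, -2.0]
grip_width: 0.0521
clock: 69.38
eef_pos: [0.4704, -0.036, 0.0739]
tool_rot: [-0.104, -0.368, 0.888, 0.254]
ft_force: [0.7, 4.0, 2.4]
grip_width: 0.0519
clk 69.38 pos [ 0.4704 -0.036   0.0739] err tool mm [-0.3 -0.1 -7.4] rot deg [0.  0.2 0. ] F [0.7 4.  2.4] w 0.0519 q [ 0.266  0.769  0.193  1.628 -0.501 -0.583]
tool F [ 1.5366 -4.3616 -0.9853]
```

```bash
python3 -m inch '0 0 0 0 -0.3 -2 1; 0 0 0 0 0 -2 1; 0 0 0 0 0 -1.5 1; 0 0 0 0 0 0 1'; python3 -m inch '0 0 0 0 0 -1.5 1; 0 0 0 0 0 0 1'; python3 -m inch '0 0 0 0 0 -1.5 1; 0 0 0 0 0 0 1'
python3 - <<'E'
from h import *
p,r,o=now(); off(parkp(0,1.7,back=28),PARK2,half=False); print("tool F",r.inv().apply(o["ft_force"]))
E
```

```text
clock: 69.88
eef_pos: [0.4727, -0.0335, 0.0705]
tool_rot: [-0.104, -0.367, 0.889, 0.254]
ft_force: [-0.0, 2.1, 5.8]
grip_width: 0.0519
clock: 70.12
eef_pos: [0.4733, -0.0326, 0.0694]
tool_rot: [-0.104, -0.367, 0.889, 0.254]
ft_force: [1.5, 1.4, 5.9]
grip_width: 0.0521
clock: 70.38
eef_pos: [0.4739, -0.0318, 0.0684]
tool_rot: [-0.104, -0.367, 0.889, 0.254]
ft_force: [0.3, 0.8, 5.2]
grip_width: 0.0522
clk 70.38 pos [ 0.4739 -0.0318  0.0684] err tool mm [ 0.4 -0.1  0.3] rot deg [-0.1  0.1 -0. ] F [0.3 0.8 5.2] w 0.0522 q [ 0.272  0.784  0.206  1.63  -0.499 -0.576]
tool F [ 0.1509 -4.2663  3.15  ]
```

```bash
python3 -m inch '0 0 0 0 0 -1.5 1; 0 0 0 0 0 0 1'; python3 -m inch '0 0 0 0 0 -1.5 1; 0 0 0 0 0 0 1'; python3 -m inch '0 0 0 0 0 -1 1; 0 0 0 0 0 0 1'
python3 - <<'E'
from h import *
p,r,o=now(); off(parkp(0,1.7,back=28),PARK2,half=False); print("tool F",r.inv().apply(o["ft_force"]))
E
```

```text
clock: 70.62
eef_pos: [0.4739, -0.0318, 0.0684]
tool_rot: [-0.104, -0.366, 0.889, 0.254]
ft_force: [-0.2, -0.3, 9.2]
grip_width: 0.0521
clock: 70.88
eef_pos: [0.4739, -0.0318, 0.0684]
tool_rot: [-0.103, -0.365, 0.89, 0.253]
ft_force: [-1.8, -2.3, 12.8]
grip_width: 0.0516
clock: 71.12
eef_pos: [0.474, -0.0318, 0.0684]
tool_rot: [-0.103, -0.365, 0.89, 0.253]
ft_force: [-3.4, -3.4, 16.7]
grip_width: 0.052
clk 71.12 pos [ 0.474  -0.0318  0.0684] err tool mm [ 0.5 -0.1  0.3] rot deg [-0.5  0.2 -0.1] F [-3.4 -3.4 16.7] w 0.052 q [ 0.274  0.789  0.21   1.636 -0.502 -0.573]
tool F [ 1.1225 -8.3428 15.212 ]
```

Seated on the lip. Back off the push, release, retreat.

```bash
python3 -m inch '0 0 0 0 -0.5 4 1; 0 0 0 0 0 0 0.3; 0 0 0 0 0 0 0.3; 0 0 0 0 0 0 0.1; 0 0 0 0 0 0 0; 0 0 0 0 -10 0 0; 0 0 0 0 -30 0 0; 0 0 0 0 -40 0 0; 0 0 0 0 -30 0 0; 0 0 0 0 0 0 0'
python3 - <<'E'
from h import *
p,r,o=now(); off(parkp(0,1.7),PARK2,half=False)
M=r*R.from_rotvec((r.inv()*REGA).as_rotvec()/2)
plan([.48,-.02,.3],M,n=9,half=False)
c=bot.camera("side"); crop(c,(235,180,355,290),5,"pics/s42.png")
E
```

```text
clock: 72.38
eef_pos: [0.5165, 0.0367, 0.1468]
tool_rot: [-0.105, -0.369, 0.888, 0.253]
ft_force: [-0.5, 0.5, -1.2]
grip_width: 0.0858
clk 72.38 pos [0.5165 0.0367 0.1468] err tool mm [  0.6 111.1   2.2] rot deg [ 0.1  0.1 -0.1] F [-0.5  0.5 -1.2] w 0.0858 q [ 0.352  0.84   0.536  1.931 -0.45  -0.507]
dist 167.3mm turn 60.0deg
'-3.8 3.9 -3.8 0.1 -6.8 17.3 0; -3.8 3.9 -3.8 -0.5 -7.9 16.8 0; -3.8 3.9 -3.8 -1.1 -9.1 16.2 0; -3.8 3.9 -3.8 -1.5 -10.3 15.4 0; -3.8 3.9 -3.8 -1.8 -11.4 14.6 0; -3.8 3.9 -3.8 -1.9 -12.4 13.7 0; -3.8 3.9 -3.8 -1.9 -13.5 12.7 0; -3.8 3.9 -3.8 -1.8 -14.4 11.6 0; -3.8 3.9 -3.8 -1.6 -15.3 10.5 0'
```

View pics/s42.png

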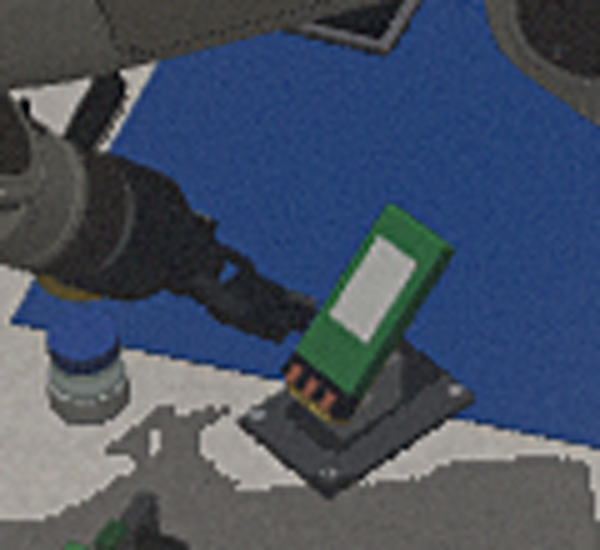

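```bash
python3 -m inch '-3.8 3.9 -3.8 0 -6.8 17.3 0; -3.8 3.9 -3.8 -0.5 -8 16.8 0; -3.8 3.9 -3.8 -1 -9 16.2 0; -3.8 3.9 -3.8 -1.5 -10.3 15.4 0; -3.8 3.9 -3.8 -2 -11.4 14.6 0; -3.8 3.9 -3.8 -2 -12.4 13.7 0; -3.8 3.9 -3.8 -2 -13.5 12.7 0; -3.8 3.9 -3.8 -1.8 -14.4 11.6 0; -3.8 3.9 -3.8 -1.6 -15.3 10.5 0; 0 0 0 0 0 0 0'
python3 - <<'E'
from h import *
off([.48,-.02,.3],REGA,half=False)
plan(regp(180),REGA,n=10,half=False)
E
```

```text
clock: 73.68
eef_pos: [0.4782, -0.0232, 0.3003]
tool_rot: [-0.319, -0.527, 0.561, 0.553]
ft_force: [0.7, -0.2, -0.4]
grip_width: 0.0855
clk 73.67 pos [ 0.4782 -0.0232  0.3003] err tool mm [ 2.6  0.3 -2.5] rot deg [-34.5  34.3 -35.4] F [ 0.7 -0.2 -0.4] w 0.0855 q [-0.135  0.457  0.5    1.925  0.126 -0.375]
dist 148.5mm turn 60.1deg
'-3.4 3.4 -3.5 -8.0 12.4 1.8 0; -3.4 3.4 -3.5 -8.9 11.7 2.0 0; -3.4 3.4 -3.5 -9.7 11.0 2.2 0; -3.4 3.4 -3.5 -10.5 10.3 2.2 0; -3.4 3.4 -3.5 -11.3 9.5 2.1 0; -3.4 3.4 -3.5 -11.9 8.6 2.0 0; -3.4 3.4 -3.5 -12.6 7.8 1.7 0; -3.4 3.4 -3.5 -13.1 6.9 1.4 0; -3.4 3.4 -3.5 -13.6 6.0 1.0 0; -3.4 3.4 -3.5 -14.0 5.1 0.5 0'
```

```bash
python3 -m inch '-3.4 3.4 -3.5 -8 12.4 1.8 0; -3.4 3.4 -3.5 -9 11.7 2 0; -3.4 3.4 -3.5 -9.8 11 2 0; -3.4 3.4 -3.5 -10.5 10.3 2 0; -3.4 3.4 -3.5 -11.3 9.4 2 0; -3.4 3.4 -3.5 -12 8.6 2 0; -3.4 3.4 -3.5 -12.6 7.7 1.7 0; -3.4 3.4 -3.5 -13 6.9 1.4 0; -3.4 3.4 -3.5 -13.6 6 1 0; -3.4 3.4 -3.5 -14 5 0.5 0; 0 0 0 0 0 0 0; 0 0 0 0 0 0 0'
python3 - <<'E'
from h import *
bot.camera("top")
off(regp(71),REGA,half=False)
E
```

```text
clock: 75.18
eef_pos: [0.4426, -0.0821, 0.1691]
tool_rot: [-0.437, -0.554, 0.089, 0.703]
ft_force: [0.9, 0.6, 0.7]
grip_width: 0.0855
clk 75.22 pos [ 0.4431 -0.0823  0.1695] err tool mm [ -0.5 107.   -0.4] rot deg [-0.7  0.5 -0.5] F [0.5 0.1 0.1] w 0.0855 q [-0.714  0.243 -0.359  1.138  0.762 -0.237]
```

```bash
python3 -m inch '-0.6 0.5 -0.4 -0.5 25 -0.4 0; 0 0 0 0 25 0 0; 0 0 0 0 25 0 0; 0 0 0 0 20 0 0; 0 0 0 0 0 0 0'
python3 - <<'E'
from h import *
bot.camera("top")
off(regp(71),REGA,half=False)
c=bot.camera("side"); crop(c,(265,190,345,280),6,"pics/s43.png")
E
```

```text
clock: 75.85
eef_pos: [0.4779, -0.0245, 0.1013]
tool_rot: [-0.439, -0.553, 0.082, 0.703]
ft_force: [0.9, 0.8, 0.1]
grip_width: 0.0853
clk 75.9 pos [ 0.4781 -0.0252  0.1018] err tool mm [-0.9 11.8  0.4] rot deg [-0.2  0.  -0.1] F [1.3 0.4 0.1] w 0.0859 q [-0.561  0.294 -0.509  0.775  0.784 -0.008]
```

View pics/s43.png

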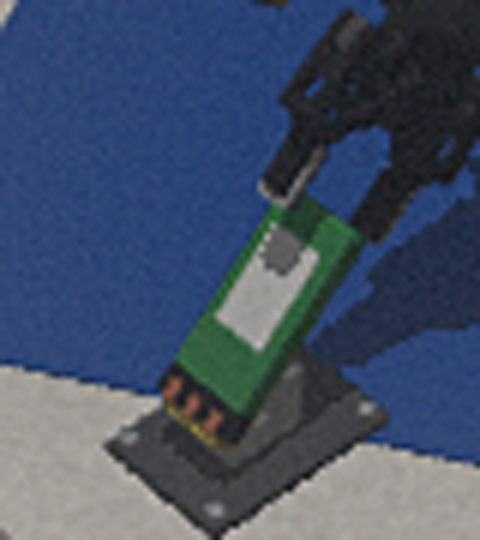

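```bash
python3 -m inch '0 0 0 -0.6 12 0.4 0; 0 0 0 0 0 0 0.3; 0 0 0 0 0 0 0.5; 0 0 0 0 0 0 0.65; 0 0 0 0 0 0 0.72; 0 0 0 0 0 0 0.8; 0 0 0 0 0 0 1; 0 0 0 0 0 0 1; 0 0 0 0 0 0 1'
python3 - <<'E'
from h import *
p,r,o=now(); off(regp(71),REGA,half=False); print("tool F",r.inv().apply(o["ft_force"]))
E
python3 -m inch '0 0 0 10 -10 0 1; 0 0 0 25 -25 0 1; 0 0 0 30 -30 0 1; 0 0 0 32 -32 0 1; 0 0 0 0 0 0 1'
python3 - <<'E'
from sim import *
p,r,o=now(); q=np.array(o["joint_pos"])
t=dockp([4,-66,245]); simpath([(t,DOWN)],q); plan(t,DOWN,half=False,f=1,n=9)
E
```

```text
clock: 77.08
eef_pos: [0.4819, -0.0191, 0.0929]
tool_rot: [-0.44, -0.553, 0.08, 0.703]
ft_force: [-3.7, -2.4, 5.7]
grip_width: 0.0172
clk 77.08 pos [ 0.4819 -0.0191  0.0929] err tool mm [0.3 0.4 0.4] rot deg [-0.  -0.1 -0. ] F [-3.7 -2.4  5.7] w 0.0172 q [-0.544  0.305 -0.526  0.728  0.785  0.02 ]
tool F [ 1.1734 -6.8661  1.8891]
clock: 77.7
eef_pos: [0.4834, -0.02, 0.2321]
tool_rot: [-0.441, -0.554, 0.081, 0.701]
ft_force: [0.9, -0.3, -2.9]
grip_width: 0.0173
n 6 turn 50.1 maxstep rad 0.18 q end [0.35 0.39 0.31 1.5  0.   0.51] min/max [-0.38  0.09 -0.28  1.09  0.    0.14] [0.35 0.39 0.31 1.5  0.65 0.51]
dist 227.7mm turn 50.1deg
'1.0 -2.4 4.9 18.1 16.0 7.4 1; 1.0 -2.4 4.9 19.7 14.5 6.4 1; 1.0 -2.4 4.9 21.2 12.8 5.3 1; 1.0 -2.4 4.9 22.4 11.1 4.1 1; 1.0 -2.4 4.9 23.4 9.2 3.0 1; 1.0 -2.4 4.9 24.2 7.2 1.8 1; 1.0 -2.4 4.9 24.8 5.1 0.7 1; 1.0 -2.4 4.9 25.1 2.9 -0.4 1; 1.0 -2.4 4.9 25.2 0.8 -1.5 1'
```

```bash
python3 -m inch '1 -2.4 4.9 18 16 7.4 1; 1 -2.4 4.9 19.7 14.5 6.4 1; 1 -2.4 4.9 21.2 12.8 5.3 1; 1 -2.4 4.9 22.4 11 4 1; 1 -2.4 4.9 23.4 9.2 3 1; 1 -2.4 4.9 24.2 7.2 1.8 1; 1 -2.4 4.9 24.8 5 0.7 1; 1 -2.4 4.9 25 3 -0.4 1; 1 -2.4 4.9 25.2 0.8 -1.5 1; 0 0 0 0 0 0 1; 0 0 0 0 0 0 1'
python3 - <<'E'
from h import *
bot.camera("top"); off(dockp([4,-66,165]),DOWN,half=False)
E
```

```text
clock: 79.08
eef_pos: [0.5396, 0.2001, 0.241]
tool_rot: [-0.536, -0.458, 0.459, 0.541]
ft_force: [-0.6, 0.6, -2.2]
grip_width: 0.0172
clk 79.12 pos [0.5397 0.1995 0.2418] err tool mm [ 0.3 76.8 -2.2] rot deg [-0.3 -0.2  0.2] F [ 0.1 -0.5 -2.3] w 0.0173 q [0.351 0.386 0.303 1.49  0.005 0.512]
```

```bash
python3 -m inch '0 -0.2 0.2 0.3 25 -2 1; 0 0 0 0 25 0 1; 0 0 0 0 25 0 1; 0 0 0 0 0 0 1; 0 0 0 0 0 0 1'
python3 - <<'E'
from h import *
c={n:bot.camera(n) for n in("top","side")}
off(dockp([4,-66,165]),DOWN,half=False)
crop(c["side"],(215,240,325,350),5,"pics/s44.png"); crop(c["top"],(170,180,270,270),6,"pics/t44.png")
E
```

```text
clock: 79.75
eef_pos: [0.5428, 0.1998, 0.1696]
tool_rot: [-0.537, -0.459, 0.459, 0.539]
ft_force: [-0.4, -0.1, -1.8]
grip_width: 0.0172
clk 79.85 pos [0.5433 0.2005 0.17  ] err tool mm [-0.9  5.   1.6] rot deg [ 0.  -0.   0.2] F [-0.1  0.5 -2.7] w 0.017 q [0.352 0.412 0.157 1.313 0.003 0.509]
```

View pics/s44.png

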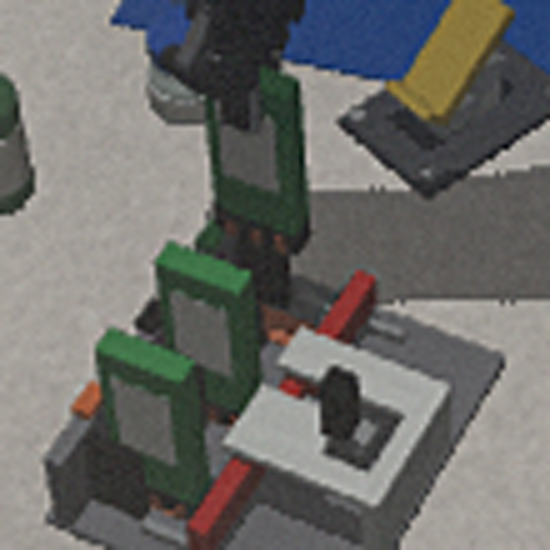

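View pics/t44.png

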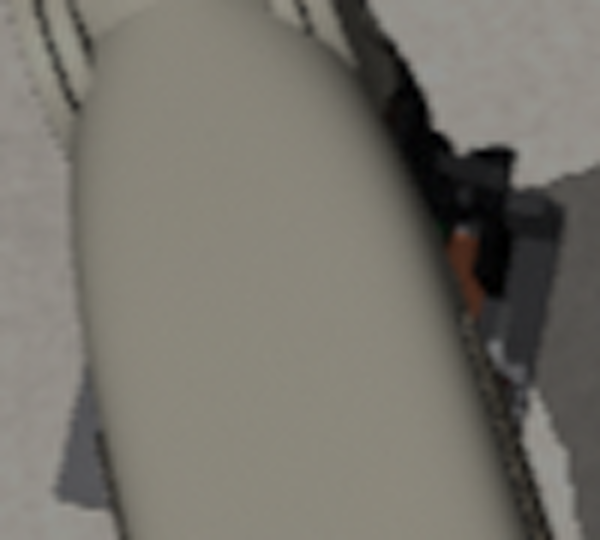

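```bash
python3 -m inch '0 0 0.2 -0.4 15 0.5 1; 0 0 0 0 10 0 1; 0 0 0 0 10 0 1; 0 0 0 0 0 0 1'
python3 - <<'E'
from h import *
p,r,o=now(); off(dockp([4,-66,81]),DOWN,half=False); print("tool F",r.inv().apply(o["ft_force"]))
E
python3 -m inch '0 0 0 0 10 0 1; 0 0 0 0 10 0 1;0 0 0 0 10 0 1;0 0 0 0 0 0 1'
python3 - <<'E'
from h import *
p,r,o=now(); off(dockp([4,-66,81]),DOWN,half=False); print("tool F",r.inv().apply(o["ft_force"]))
E
```

```text
clock: 80.35
eef_pos: [0.5407, 0.2, 0.1317]
tool_rot: [-0.537, -0.457, 0.461, 0.538]
ft_force: [0.4, -0.0, -2.6]
grip_width: 0.017
clk 80.35 pos [0.5407 0.2    0.1317] err tool mm [ 0.1 50.7 -1.2] rot deg [-0.3  0.1 -0.2] F [ 0.4 -0.  -2.6] w 0.017 q [ 0.355  0.436  0.09   1.232 -0.     0.511]
tool F [ 0.051   2.6264 -0.3736]
clock: 80.85
eef_pos: [0.5407, 0.1999, 0.1019]
tool_rot: [-0.537, -0.457, 0.461, 0.538]
ft_force: [0.1, -0.3, -3.3]
grip_width: 0.017
clk 80.85 pos [0.5407 0.1999 0.1019] err tool mm [ 0.1 20.9 -1. ] rot deg [-0.3  0.  -0.2] F [ 0.1 -0.3 -3.3] w 0.017 q [ 0.354  0.456  0.042  1.162 -0.     0.511]
tool F [-0.2327  3.2951 -0.1425]
```

```bash
python3 -m inch '0 0 0 0 8 0 1; 0 0 0 0 8 0 1; 0 0 0 0 2 0 1; 0 0 0 0 0 0 1'
python3 -m inch '0 0 0 0 2 0 1; 0 0 0 0 0 0 1'
python3 -m inch '0 0 0 0 1.5 0 1; 0 0 0 0 0 0 1'; python3 -m inch '0 0 0 0 1.5 0 1; 0 0 0 0 0 0 1'
```

```text
clock: 81.35
eef_pos: [0.5415, 0.2002, 0.0851]
tool_rot: [-0.537, -0.458, 0.461, 0.538]
ft_force: [0.4, -0.6, -2.1]
grip_width: 0.0172
clock: 81.6
eef_pos: [0.5417, 0.2002, 0.0833]
tool_rot: [-0.537, -0.458, 0.46, 0.538]
ft_force: [0.5, -0.7, -2.9]
grip_width: 0.0172
clock: 81.85
eef_pos: [0.5415, 0.2002, 0.0817]
tool_rot: [-0.537, -0.458, 0.461, 0.538]
ft_force: [-0.1, -0.4, -2.6]
grip_width: 0.0169
clock: 82.1
eef_pos: [0.5418, 0.2003, 0.0813]
tool_rot: [-0.537, -0.459, 0.46, 0.538]
ft_force: [-1.8, 0.3, 4.4]
grip_width: 0.0172
```

Seated. Release and rise, then look.

```bash
python3 -m inch '0 0 0 0 -0.8 0 1; 0 0 0 0 0 0 0.7; 0 0 0 0 0 0 0.6; 0 0 0 0 0 0 0.55; 0 0 0 0 0 0 0.55; 0 0 0 0 -10 0 0.55; 0 0 0 0 -30 0 0.55; 0 0 0 0 -50 0 0.5; 0 0 0 0 -50 0 0.3; 0 0 0 0 0 0 0'
python3 - <<'E'
from h import *
p,r,o=now(); print(p,o["joint_pos"])
c={n:bot.camera(n) for n in("top","side")}
crop(c["side"],(215,240,325,350),6,"pics/s45.png"); crop(c["top"],(160,160,280,280),5,"pics/t45.png")
# knob in notch: grip point
k=dockp([-53-36,21,94]); print("knob est",k)
for n in c: print(n,proj(c[n],k),[(np.round(x["point"],1).tolist(),round(x["conf"],2)) for x in bot.spot_point("knob_grip",n)])
E
```

```text
clock: 83.35
eef_pos: [0.545, 0.2015, 0.2273]
tool_rot: [0.539, 0.462, -0.457, -0.536]
ft_force: [-0.1, 0.3, -1.4]
grip_width: 0.0761
[0.545  0.2015 0.2273] [ 0.3544  0.3906  0.2722  1.4441 -0.0005  0.511 ]
knob est [0.4634 0.3003 0.094 ]
top [[203.0241 249.743 ]] []
side [[283.0158 318.86  ]] [([280.5, 322.3], 0.47)]
```

View pics/s45.png

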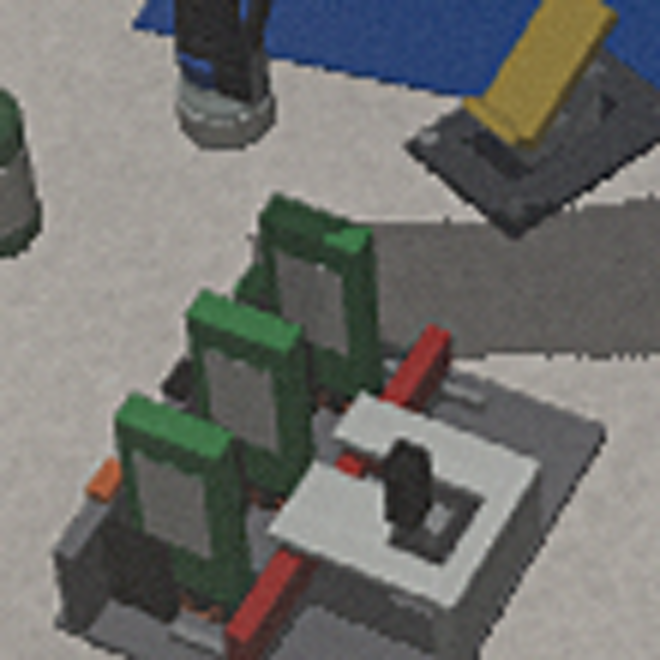

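View pics/t45.png

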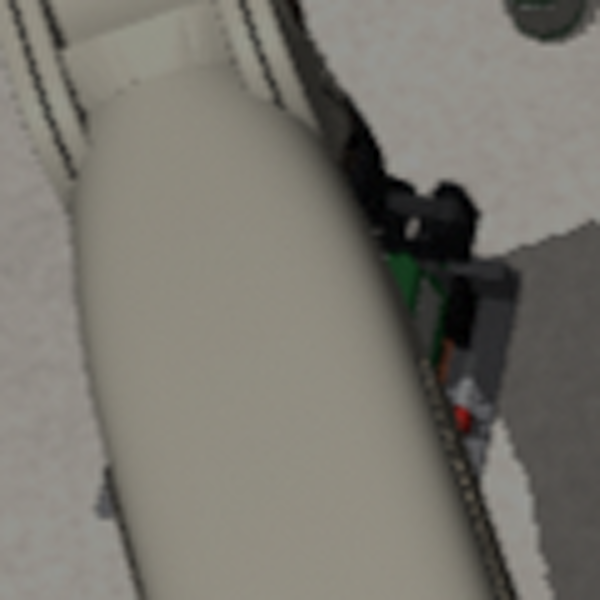

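```bash
python3 - <<'E'
from h import *
plan([.4634,.3005,.20],DOWN,half=False,n=4)
E
```

```text
dist 128.6mm turn 0.3deg
'-0.1 0.0 -0.0 21.8 5.0 23.1 0; -0.1 0.0 -0.0 21.8 5.0 23.1 0; -0.1 0.0 -0.0 21.8 5.0 23.1 0; -0.1 0.0 -0.0 21.7 5.0 23.1 0'
```

```bash
python3 -m inch '0 0 0 21.8 5 23 0; 0 0 0 21.8 5 23 0; 0 0 0 21.8 5 23 0; 0 0 0 21.8 5 23 0; 0 0 0 0 0 0 0; 0 0 0 0 0 0 0'
python3 - <<'E'
from h import *
bot.camera("top"); off([.4634,.3005,.076],DOWN,half=False)
E
```

```text
clock: 84.3
eef_pos: [0.4644, 0.3003, 0.2002]
tool_rot: [-0.537, -0.458, 0.461, 0.538]
ft_force: [-0.5, 0.3, 0.4]
grip_width: 0.0852
clk 84.35 pos [0.4648 0.3001 0.2005] err tool mm [  0.5 124.5   1.1] rot deg [-0.2  0.  -0.2] F [-0.5 -0.5 -0.2] w 0.0851 q [ 0.573  0.353  0.148  1.37  -0.     0.731]
```

```bash
python3 -m inch '0 0 0 0.5 45 1 0; 0 0 0 0 45 0 0; 0 0 0 0 30 0 0; 0 0 0 0 10 0 0.3; 0 0 0 0 0 0 0.5; 0 0 0 0 0 0 0.6'
python3 - <<'E'
from h import *
off([.4634,.3005,.070],DOWN,half=False)
c=bot.camera("side"); crop(c,(225,240,325,340),7,"pics/s46.png")
E
```

```text
clock: 85.1
eef_pos: [0.4648, 0.3018, 0.0728]
tool_rot: [-0.538, -0.459, 0.459, 0.538]
ft_force: [-0.4, -0.0, 0.8]
grip_width: 0.0348
clk 85.1 pos [0.4648 0.3018 0.0728] err tool mm [-1.5  2.8  1.2] rot deg [-0.  0.  0.] F [-0.4 -0.   0.8] w 0.0348 q [ 0.576  0.436 -0.072  1.062  0.     0.733]
```

View pics/s46.png

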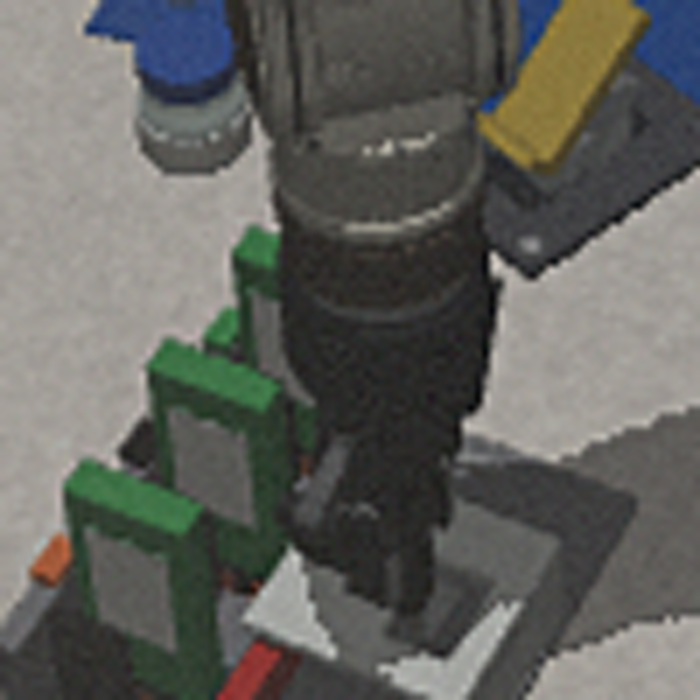

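```bash
python3 -m inch '0 0 0 -1.3 1 1 0.65; 0 0 0 0 0 0 0.75; 0 0 0 0 0 0 0.85; 0 0 0 0 0 0 1; 0 0 0 0 0 0 1; 0 0 0 0 0 0 1'
python3 - <<'E'
from h import *
p,r,o=now(); off([.4634,.3005,.070],DOWN,half=False); print("tool F",r.inv().apply(o["ft_force"]))
E
```

```text
clock: 85.9
eef_pos: [0.4623, 0.3004, 0.0708]
tool_rot: [-0.537, -0.459, 0.46, 0.538]
ft_force: [-2.0, -0.6, 5.6]
grip_width: 0.0161
clk 85.9 pos [0.4623 0.3004 0.0708] err tool mm [ 0.3  0.8 -1. ] rot deg [-0.1  0.  -0.1] F [-2.  -0.6  5.6] w 0.0161 q [ 0.576  0.435 -0.08   1.058  0.     0.733]
tool F [-0.8646 -5.5668  1.889 ]
```

```bash
python3 -m inch '0 0 0 0 0 4 1; 0 0 0 0 0 4 1; 0 0 0 0 0 2.5 1; 0 0 0 0 0 0 1; 0 0 0 0 0 0 1'
python3 - <<'E'
from h import *
p,r,o=now(); off([.4623,.3004,.0708],DOWN,half=False); print("tool F",r.inv().apply(o["ft_force"]))
E
```

```text
clock: 86.52
eef_pos: [0.4567, 0.3015, 0.0709]
tool_rot: [0.54, 0.46, -0.458, -0.536]
ft_force: [10.7, -3.0, -1.9]
grip_width: 0.0166
clk 86.53 pos [0.4567 0.3015 0.0709] err tool mm [-0.2  0.1 -5.7] rot deg [ 0.4 -0.1 -0.1] F [10.7 -3.  -1.9] w 0.0166 q [ 0.587  0.423 -0.1    1.044 -0.005  0.745]
tool F [ -1.2949   1.9638 -10.9879]
```

```bash
python3 -m inch '0 0 0 0 0 2.5 1; 0 0 0 0 0 0 1; 0 0 0 -3 0 0 1; 0 0 0 -3 0 0 1; 0 0 0 0 0 0 1'
python3 - <<'E'
from h import *
p,r,o=now(); off([.4623,.3004,.0708],DOWN,half=False); print("tool F",r.inv().apply(o["ft_force"]))
E
```

```text
clock: 87.15
eef_pos: [0.4534, 0.296, 0.0709]
tool_rot: [0.54, 0.46, -0.457, -0.536]
ft_force: [10.7, -2.4, -2.2]
grip_width: 0.0162
clk 87.15 pos [0.4534 0.296  0.0709] err tool mm [ 5.7  0.1 -8.1] rot deg [ 0.4 -0.1 -0. ] F [10.7 -2.4 -2.2] w 0.0162 q [ 0.582  0.412 -0.117  1.037 -0.005  0.74 ]
tool F [ -0.6836   2.2929 -10.8821]
```

Sideways is free (5.7 mm moved, no side force). Continue to the slot.

```bash
python3 -m inch '0 0 0 -5 0 0 1; 0 0 0 -5 0 0 1; 0 0 0 -4 0 0 1; 0 0 0 -1 0 0 1; 0 0 0 0 0 0 1'
python3 - <<'E'
from h import *
p,r,o=now(); off([.4623,.3004,.0708],DOWN,half=False); print("tool F",r.inv().apply(o["ft_force"]))
E
```

```text
clock: 87.78
eef_pos: [0.4511, 0.2814, 0.0709]
tool_rot: [0.54, 0.46, -0.457, -0.536]
ft_force: [11.5, -1.8, -2.8]
grip_width: 0.0165
clk 87.78 pos [0.4511 0.2814 0.0709] err tool mm [20.5  0.1 -8. ] rot deg [ 0.4 -0.1 -0. ] F [11.5 -1.8 -2.8] w 0.0165 q [ 0.561  0.394 -0.144  1.027 -0.005  0.719]
tool F [ -0.0056   2.9233 -11.6012]
```

```bash
python3 -m inch '0 0 0 -1.2 0 0 1; 0 0 0 0 0 0 1'
python3 - <<'E'
from h import *
p,r,o=now(); off([.4623,.3004,.0708],DOWN,half=False); print("tool F",r.inv().apply(o["ft_force"]))
E
```

```text
clock: 88.02
eef_pos: [0.4511, 0.2811, 0.0709]
tool_rot: [0.54, 0.461, -0.457, -0.536]
ft_force: [10.9, -0.2, -4.5]
grip_width: 0.0163
clk 88.03 pos [0.4511 0.2811 0.0709] err tool mm [20.8  0.2 -8. ] rot deg [ 0.4 -0.   0.1] F [10.9 -0.2 -4.5] w 0.0163 q [ 0.56   0.393 -0.146  1.025 -0.004  0.718]
tool F [  1.5521   4.5932 -10.7448]
```

```bash
python3 -m inch '0 0 0 0 0 -5 1; 0 0 0 0 0 -5 1; 0 0 0 0 0 -5 1; 0 0 0 0 0 0 1'
python3 - <<'E'
from h import *
p,r,o=now(); off([.4623,.3004,.0708],DOWN,half=False); print("tool F",r.inv().apply(o["ft_force"]))
E
python3 -m inch '0 0 0 0 0 -4 1; 0 0 0 0 0 -4 1; 0 0 0 0 0 0 1'
python3 - <<'E'
from h import *
p,r,o=now(); off([.4623,.3004,.0708],DOWN,half=False); print("tool F",r.inv().apply(o["ft_force"]))
E
```

```text
clock: 88.52
eef_pos: [0.4655, 0.2787, 0.0709]
tool_rot: [0.539, 0.461, -0.457, -0.537]
ft_force: [8.2, 0.8, -1.6]
grip_width: 0.0163
clk 88.53 pos [0.4655 0.2787 0.0709] err tool mm [20.9  0.1  6.6] rot deg [ 0.3 -0.   0.1] F [ 8.2  0.8 -1.6] w 0.0163 q [ 0.541  0.414 -0.114  1.038 -0.003  0.699]
tool F [ 2.0501  1.6687 -8.0103]
clock: 88.9
eef_pos: [0.4712, 0.2777, 0.0709]
tool_rot: [0.538, 0.46, -0.459, -0.537]
ft_force: [6.4, 1.4, 0.9]
grip_width: 0.0168
clk 88.9 pos [0.4712 0.2777 0.0709] err tool mm [21.   0.1 12.4] rot deg [0.1 0.  0. ] F [6.4 1.4 0.9] w 0.0168 q [ 0.533  0.424 -0.098  1.047 -0.001  0.69 ]
tool F [ 2.3366 -0.886  -6.079 ]
```

```bash
python3 -m inch '0 0 0 0 0 -2 1; 0 0 0 0 0 -2 1; 0 0 0 0 0 -2 1; 0 0 0 0 0 0 1'
python3 - <<'E'
from h import *
p,r,o=now(); off([.4623,.3004,.0708],DOWN,half=False); print("tool F",r.inv().apply(o["ft_force"]))
c=bot.camera("side"); crop(c,(225,240,325,340),7,"pics/s47.png")
E
```

```text
clock: 89.4
eef_pos: [0.4751, 0.277, 0.0709]
tool_rot: [-0.537, -0.459, 0.46, 0.538]
ft_force: [1.7, 4.7, 4.8]
grip_width: 0.0164
clk 89.4 pos [0.4751 0.277  0.0709] err tool mm [21.2  0.1 16.2] rot deg [-0.1  0.1  0. ] F [1.7 4.7 4.8] w 0.0164 q [ 0.527  0.431 -0.086  1.054  0.001  0.683]
tool F [ 4.9299 -4.7619 -0.8891]
```

View pics/s47.png

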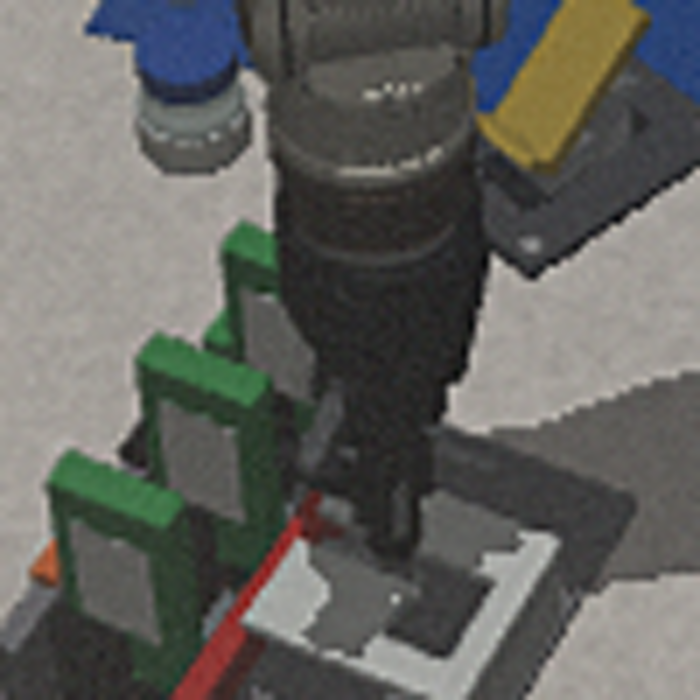

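```bash
python3 -m inch '0 0 0 0.5 0 -1 1; 0 0 0 0 0 0 0.7; 0 0 0 0 0 0 0.5; 0 0 0 0 0 0 0.4; 0 0 0 0 0 0 0.3; 0 0 0 0 -20 0 0.2; 0 0 0 0 -50 0 0.1; 0 0 0 0 -50 0 0; 0 0 0 0 -50 0 0; 0 0 0 0 -20 20 0; 0 0 0 0 0 40 0; 0 0 0 0 0 40 0'
python3 -m inch '0 0 0 -50 0 0 0; 0 0 0 -50 0 0 0; 0 0 0 -50 0 0 0; 0 0 0 -50 0 0 0; 0 0 0 -50 0 0 0; 0 0 0 -50 0 0 0; 0 0 0 0 0 0 0; 0 0 0 0 0 0 0; 0 0 0 0 0 0 0'
python3 - <<'E'
from h import *
c={n:bot.camera(n) for n in("top","side")}
print(c["top"] is not None, bot.get_obs()["clock"],bot.get_obs()["eef_pos"])
cv2.imwrite("pics/t48.png",c["top"]["color"]); crop(c["side"],(205,230,335,350),6,"pics/s48.png"); cv2.imwrite("pics/s48f.png",c["side"]["color"])
E
```

```text
clock: 90.95
eef_pos: [0.3766, 0.2919, 0.2606]
tool_rot: [-0.538, -0.458, 0.46, 0.538]
ft_force: [-1.0, 0.7, -0.3]
grip_width: 0.0856
clock: 92.08
eef_pos: [0.3308, -0.0034, 0.2609]
tool_rot: [-0.537, -0.459, 0.461, 0.537]
ft_force: [-0.3, 0.3, -0.8]
grip_width: 0.0853
True 92.175 [ 0.3308 -0.0033  0.2609]
```

View pics/t48.png

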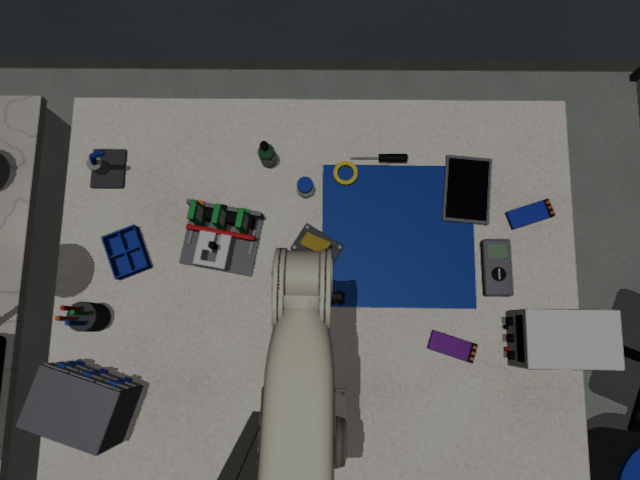

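View pics/s48.png

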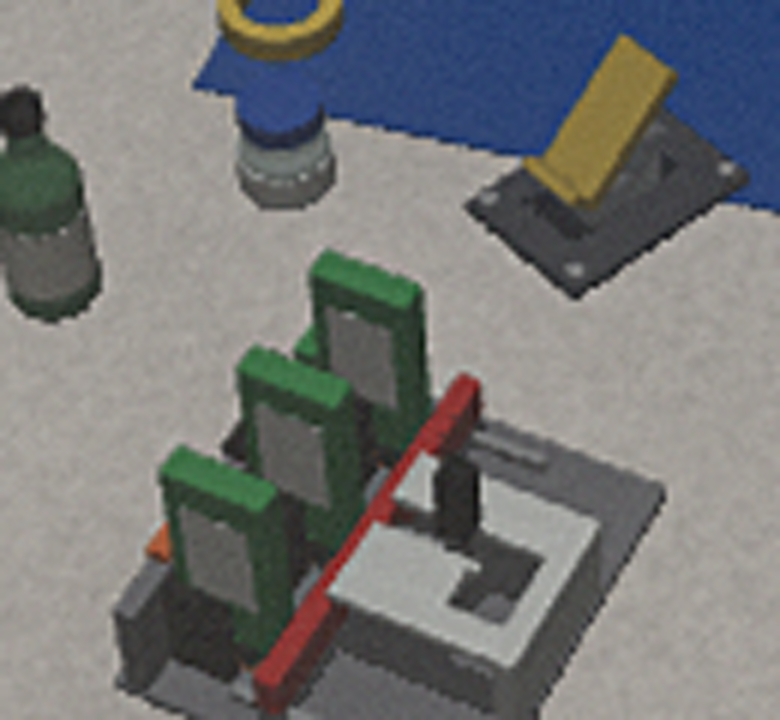

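```bash
python3 - <<'E'
from h import *
a=cv2.imread("pics/top0.png").astype(int); b=cv2.imread("pics/t48.png").astype(int)
d=(np.abs(a-b).max(2)>40).astype(np.uint8)
for n,(l,t,r,bb) in dict(tape=(325,155,365,190),jar=(292,172,320,205),screw=(350,148,412,168),tablet=(440,150,495,228),meter=(478,235,515,300),blue=(500,195,560,232),purple=(425,325,480,365),cleaner=(252,135,280,170),box=(98,220,155,280)).items(): print(n,d[t:bb,l:r].sum())
print(bot.job_done())
E
```

```text
tape 0
jar 0
screw 0
tablet 0
meter 0
blue 0
purple 0
cleaner 0
box 0
the job is handed in; nothing more can be done
None
```

I've finished the job and handed it in at about 92 s of the 210 s allowed.

- **Dock:** I pulled the knob back and across into its holding notch, and the clamp bar stayed open at about 36 mm.
- **Packs:** All three green packs were there. I set each one on the yellow rest, contacts down, changed to the end grip and stood it in a bay: pack by pack bay 2, then bay 1, then bay 0. One pack was knocked about 3 cm while I was at the dock. I re-measured it before picking it up.
- **Release:** I shifted the knob back into the straight slot and let it forward. The bar stopped on the packs at about 19.8 mm, close to the 19 mm expected. I then let go and moved clear.

**Last checks:**
- The side picture shows three packs upright with the bar against them and the knob in the straight slot.
- The before-and-after top pictures show no change at any bystander or at the blue and purple look-alikes.
- The contact forces I read stayed well under the limits.

**Disagreements along the way:**
- The fingertips stand about 20 mm behind the reported TCP, so the first close on a pack passed over its top without touching it. I lowered the gripper and gripped it properly.
- The cameras and the robot disagreed by about 2 mm in y at the dock. I corrected this from the grip on the knob.

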